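# Clamp up a glued pot stand

## Robot

A 6-joint arm with a two-finger parallel gripper is mounted at the origin on the work surface. World frame = base frame: x ahead of the robot, y to its left, z up, the work surface at z = 0. Lengths are in mm, angles in rad, forces in N, time in s.
With the tool pointing down it reaches from about 300 to 775 mm from the base axis. Payload 14.6 kg.
Tool frame: the origin (TCP) lies between the finger pads; the fingertips stand manip.finger_overhang ahead of it and the grasp point (between the pads) lies 2 mm behind it (manip.finger_overhang is the distance from the TCP to the fingertips, in mm); z points along the fingers, y is the direction in which the jaws open and shut (so a half turn about z gives the same grasp; the last joint's range is limited). The gripper opens to 94 mm and grips with 3 to 60 N. Pads are 16 mm wide; open, the fingers measure 119 mm over their backs; the gripper's body (75 mm by 177 mm) begins 78 mm behind the grasp point.
Start: joints at [-1.314, 0.3, 1.521, -0, 1.321, -0.067], TCP at [174.987, -521.41, 222.446] pointing down, gripper open.
Joint ranges: [-3.03, 3.03], [-0.79, 2.21], [0.23, 2.52], [-1.04, 4.18], [0, 3.07], [-2.55, 2.55]. Speed limits (rad/s): [2.22, 2.22, 2.57, 3.14, 3.14, 3.14].

## Interface

Orientations are given as [roll, pitch, yaw] about the fixed x, y, z axes, in that order (R = Rz(yaw) Ry(pitch) Rx(roll)).
In Python, from cell import manip gives the robot as it stands.
- The arm moves only by the tool drive_tool, never from a script. Its argument "steps" is a list of rows, each an object with "delta_pos": the shift along the world's x, y, z in mm, a list of three; "yaw": the turn about the world's z in rad; "hand": the finger opening in mm, from 0 to 94. A call has 1 to 5 rows; each row shifts and turns the commanded pose from where the row before left it; what a row does not reach is not made up. A row lasts 1/12 s, in which the tool goes at most 41.7 mm and 7.16 degrees, less where a joint would pass 70% of its speed; a pose out of reach is approached as far as the arm can. A call is refused whole if a number of a shift passes 41.7 or a number of a turn 0.125, either way. A call with a gripper value outside its range is refused whole. The fingers move at their own pace and stop on an object; "squeeze" is the grip in N (left out, the last holds). Time passes only in rows, so rows that do not move let the fingers close. It gives the time, the measured TCP pose, the force and the opening at its end, in the units of the state.
- manip.read_state(): the state, without advancing time (a new reading comes with each control period).
- manip.camera(name): name is "side" or "top"; returns a dict with "frame" (384x512x3 uint8, red, green, blue), "range_z" (384x512 float32, mm along the optical axis (not along the pixel's ray), 0 where there is no reading), "intrinsics" (3x3 intrinsics, pixels), "position" and "attitude" of the camera in the world. Camera axes: x right, y down, z forward; pixel columns grow to the right and rows downward; lengths in mm; the calibration is good to about 2 mm. A picture is of the moment at which its call begins.
- manip.sign_off(): hands the job in, once; it reports no verdict.
The state is a dict: "clock": time; "joints": joint angles; "qd": joint speeds; "effort": joint torques, N m; "eef_pos": TCP position; "eef_rot": TCP orientation; "wrist_force": force on the tool from outside, world axes, zero at the start; "moment": the same for the moment, N m; "finger_gap": finger opening in mm.
Only numpy, scipy, OpenCV 4.12 (cv2) and the standard library are available. Lean on these libraries where they do the work, as an engineer would, in place of code of your own. Each camera call takes 0.05 s, during which the arm holds its last target.

## Task

The short oak bars have just been brushed with glue to make a pot stand: lay them all flat on the clamp's bed, side by side in one straight row across the middle, their long faces together and facing the jaws, and crank the clamp until the jaws grip the row tight. After that turn the kitchen timer to the two-dot mark. Also tidy the glue tub (upright) and the brush into the empty grey tray, and leave the other kitchen things where they are.

Things in the scene. Friction and masses are not known exactly. Their poses are not given: they have to be found in the camera images.
- clamp: Gluing clamp, fixed (all lengths in mm). Origin: on the worktop under its middle. y runs along the screw, from crank to fixed jaw; x across. Beech bed 84 wide, flat top at z = 35, y = -133 to 102. Above it stand only the jaws and, at y = -115 to -133, a nut block 50 wide, top at 99.
- fixed_jaw: The clamp's fixed dark steel jaw, 84 wide, 25 thick, top 95 above the worktop. Origin: middle of the lower edge of its gripping face, 35 above the worktop, at clamp y = +60. Axes as the clamp's.
- jaw: The clamp's sliding dark steel jaw, 84 wide, 20 thick, top 94 above the worktop. Origin: middle of the lower edge of its gripping face, 35 above the worktop; it slides along clamp y, from -76 (crank at 0) towards the fixed jaw. A rubber buffer behind it gives 1 for each 20 N, so it lags the screw once it presses on the work. At the start the jaws stand 120 to 136 apart. Axes as the clamp's.
- crank (a joint): Angle (rad) of the clamp's crank, axis = clamp +y, 75 above the worktop. 0: handle straight up; growing takes it towards clamp +x, then down (clockwise seen from the crank end), closing the jaw 20 a turn. Starts at 0.3 to 4.5; turn as often as needed. Takes 0.1 N m (2.6 N at the handle), far more once tight; stays where left and keeps the pressure.
- crank_knob (a point): Middle of the crank's beech handle: a freely spinning cylinder, 18 diameter, 42 long, parallel to clamp y, 38 from the screw axis. It can be pinched from above, fingers closing along clamp x, and led round with the tool kept pointing down. Crank arm and hub lie 21 to 35 from this point towards the clamp. It travels along clamp +y with the jaw.
- crank_hub (a point): Point on the screw axis, centre of the circle that crank_knob runs on; moves with the jaw.
- block0: Square oak bar 64 long (x), 27 thick (y) and 27 tall (z), lying on the worktop; about 35 g. Origin: its centre. Either pair of its long faces may go against the jaws. Two to four of these alike bars are there at a start; absent ones read None.
- block1: Square oak bar 64 long (x), 27 thick (y) and 27 tall (z), lying on the worktop; about 35 g. Origin: its centre. Either pair of its long faces may go against the jaws. Two to four of these alike bars are there at a start; absent ones read None.
- block2: Square oak bar 64 long (x), 27 thick (y) and 27 tall (z), lying on the worktop; about 35 g. Origin: its centre. Either pair of its long faces may go against the jaws. Two to four of these alike bars are there at a start; absent ones read None.
- block3: Square oak bar 64 long (x), 27 thick (y) and 27 tall (z), lying on the worktop; about 35 g. Origin: its centre. Either pair of its long faces may go against the jaws. Two to four of these alike bars are there at a start; absent ones read None.
- timer: Round white kitchen timer, radius 58, 38 tall, fixed to the worktop. Origin: centre of its underside. On its top, round the dial, are four marks 45 from the centre: a dash in the direction of its +y axis, then clockwise seen from above, 0.7 rad apart, one dot, two dots, three dots.
- dial (a joint): Angle (rad) of the timer's dial: 0 its pointer at the dash (start), 0.7 one dot, 1.4 two dots, 2.1 three dots (stops just past both ends). Grows clockwise seen from above. It clicks: it snaps to the nearest mark when let go, and takes up to about 0.06 N m.
- dial_grip (a point): Middle of the dial's black bar grip, on the dial's vertical axis, 59 above the worktop: bar 60 long, 14 wide, standing on a disc of radius 34, from 47 to 71 above the worktop. Its length lies along this point's y axis, its white pointer end at +y.
- glue: White glue tub with a grey lid, radius 30, 55 tall, 160 g, standing. Origin: centre of its underside.
- brush: Glue brush lying flat, 110 long along x: beech handle 16 wide, 16 thick from x = -55 to +15, steel ferrule 30 wide, 14 thick and black bristles to +55. Origin: on the underside, middle of its length. 35 g.
- tray: Grey open tray, fixed: 110 (x) by 240 (y) outside, 25 tall, walls and floor 5. Origin: centre of its underside. Empty at the start.
- mug: Blue ceramic mug, radius 40, 90 tall, a bystander that must be left where it is. Origin: centre of its underside.
- tumbler: Clear glass tumbler, radius 38, 80 tall, a bystander that must be left where it is. Origin: centre of its underside.
- pepper: Dark wooden pepper mill, radius 28, 150 tall, a bystander that must be left where it is. Origin: centre of its underside.
- jar: Amber glass jar with a steel lid, radius 30, 75 tall, a bystander that must be left where it is. Origin: centre of its underside.
- spatula: Beech spatula lying flat, about 275 long, 55 wide, 10 thick, a bystander that must be left where it is. Origin: centre of its underside.
- apple: Red apple, radius 37, 62 tall, a bystander that must be left where it is. Origin: centre of its underside.
Things that resemble listed ones, but are neither listed nor needed, are in the scene too. Leave any red or turquoise look-alike of the block2 alone. There is more than one size of the brush; the one meant has the size given above.

How it is judged:
By the outcome, as a careful person would: the job done as asked, in the order asked, and still so for the second after the job is handed in, with the robot touching nothing.
Of block0, block1, block2, block3 only 2 to 4 are there at a start; the rules pass over those that are not, and their reading is None.
At some moment in a run one of glue, brush may be knocked a few centimetres aside while the robot is not near it.
Once in a run the grip may slacken for a moment while it holds something.
It also fails if it takes over 205 s, if anything falls off the work surface, if the arm or the gripper's body presses on something with over 40 N, if the wrist force passes 120 N, or if a joint passes its speed limit or range.

## Working session

There is one attempt and no reset: what is moved stays moved. The work goes in short steps, Python scripts to look and compute and a tool call to move; the robot and the scene stay as the last step left them, time stands still between calls to the robot, and variables do not carry over. Pictures are saved under pics/ and viewed, and the job is handed in when it is done.

Besides the shell and the picture viewer there is one more tool, called as name(argument=value, ...), one argument or row to a line, values as JSON. drive_tool: Moves the arm, as the interface text tells. Its arguments: {"type":"object","properties":{"steps":{"type":"array"},"squeeze":{"type":"number"}},"required":["steps"]}

```bash
ls; mkdir -p pics; python3 - <<'E'
from cell import manip
import cv2, numpy as np
print(manip.read_state()); print(manip.finger_overhang)
for n in ("top","side"):
    c=manip.camera(n); print(n,c["intrinsics"],c["position"],c["attitude"])
    np.savez(f"pics/{n}0.npz",**{k:np.array(v) for k,v in c.items()})
    cv2.imwrite(f"pics/{n}0.png",cv2.resize(c["frame"][:,:,::-1],(800,600),interpolation=cv2.INTER_CUBIC))
E
```

```text
pics
{'clock': 0.0, 'joints': array([-1.31356195e+00,  3.00474843e-01,  1.52154219e+00, -3.86126724e-05,
        1.32068115e+00, -6.66177819e-02]), 'qd': array([-0.0003813 ,  0.00118603, -0.0001237 ,  0.00029753,  0.00140917,
       -0.00196149]), 'effort': array([-6.50668153e-04, -5.31811702e+01, -3.52733696e+01,  7.07679545e-02,
        2.44206889e-02, -4.83006556e-05]), 'eef_pos': array([ 174.94335491, -521.19942344,  221.90071279]), 'eef_rot': array([-3.14048708e+00, -3.62760557e-05,  3.23861715e-01]), 'wrist_force': array([-0.40679024, -0.62094088, -0.75860029]), 'moment': array([-0.01401918, -0.02148582, -0.00100369]), 'finger_gap': 94.07362173137098}
17.0
top [[366.78177093   0.         258.02551931]
 [  0.         366.78177093 192.52316543]
 [  0.           0.           1.        ]] [ 327.72602005   49.35550306 1244.5223337 ] [-2.97195378  0.01021583 -1.59446537]
side [[389.30137964   0.         263.16264979]
 [  0.         389.30137964 187.51092132]
 [  0.           0.           1.        ]] [ 99.30950452 957.89968968 710.95636332] [-2.12846227  0.02173444 -2.71740328]
```

View pics/top0.png

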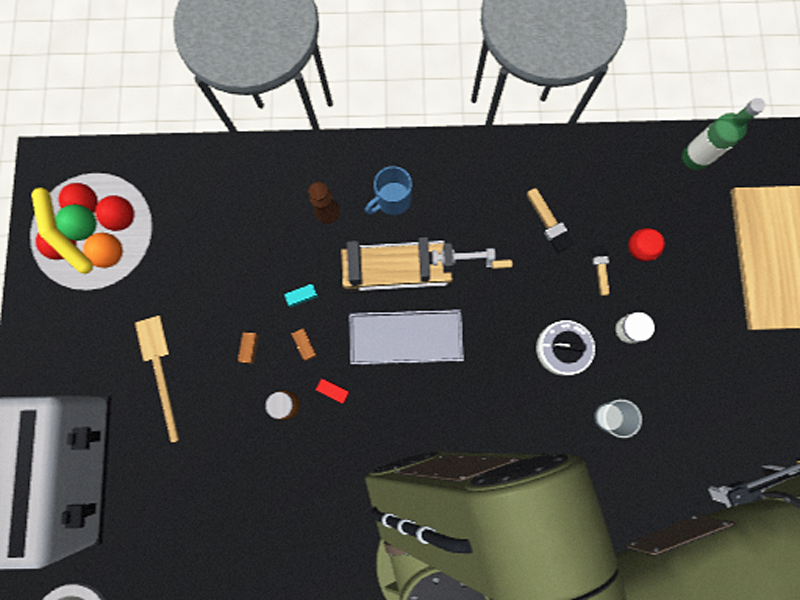

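View pics/side0.png

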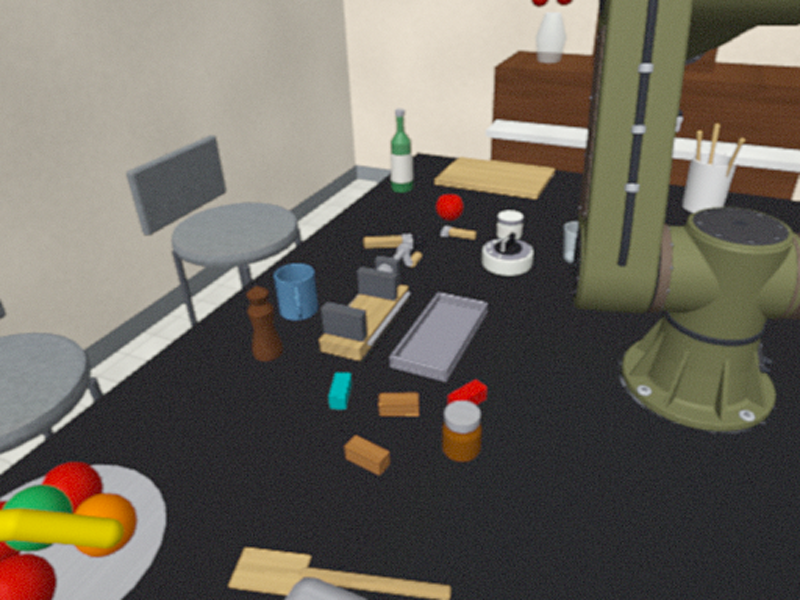

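The top picture (800x600) shows:
- Oak bars at (247,347) and (303,344), with a turquoise look-alike at (300,295) and a red one at (332,391).
- Brushes at (547,218), large, and (600,273), small.
- The tub at (636,327) next to the timer at (566,347), the tray at (406,337) and the clamp at (400,265).

The crank handle is at (503,264). Now I'll measure.

```bash
cat > h.py <<'E'
import numpy as np, cv2
from scipy.spatial.transform import Rotation as Ro
def load(n): return dict(np.load(n))
def R(c): 
    return Ro.from_euler('xyz',c["attitude"]).as_matrix()
def ray(c,u,v):
    K=c["intrinsics"]; d=np.stack([(np.asarray(u,float)-K[0,2])/K[0,0],(np.asarray(v,float)-K[1,2])/K[1,1],np.ones(np.shape(u))],-1)
    return d@R(c).T
def onz(c,u,v,z):
    d=ray(c,u,v); p=c["position"]; return p+d*((z-p[2])/d[...,2])[...,None]
def depthpts(c):
    v,u=np.mgrid[:384,:512]; return c["position"]+ray(c,u,v)*c["range_z"][...,None]
def proj(c,P):
    q=(np.asarray(P,float)-c["position"])@R(c); K=c["intrinsics"]
    return np.stack([q[...,0]/q[...,2]*K[0,0]+K[0,2],q[...,1]/q[...,2]*K[1,1]+K[1,2]],-1)
def snap(manip,n,tag):
    c=manip.camera(n); c={k:np.array(v) for k,v in c.items()}; np.savez(f"pics/{n}{tag}.npz",**c); return c
def crop(c,u0,u1,v0,v1,s,fn):
    cv2.imwrite(fn,cv2.resize(np.ascontiguousarray(c["frame"][v0:v1,u0:u1,::-1]),None,fx=s,fy=s,interpolation=cv2.INTER_CUBIC))
E
python3 - <<'E'
from h import *
c=load("pics/top0.npz")
P=depthpts(c)
for n,u,v in [("table",200,180),("bar",158,222),("tray",260,216),("tub",407,209),("mug",250,120),("timer",362,222),("knob",322,169),("bed",250,170)]:
    print(n,P[v,u].round(1))
s=load("pics/side0.npz"); Q=depthpts(s)
for n,u,v in [("table",200,250),("bar",255,258),("tray",280,215)]: print(n,Q[v,u].round(1))
# height map of objects
m=(P[...,2]>5)&(P[...,0]>200)
crop(c,200,450,110,290,3.2,"pics/crop_c.png")
crop(c,130,330,130,270,4,"pics/crop_l.png")
E
```

```text
table [589.6 256.7   3.2]
bar [445.4 392.5  26.6]
tray [459.7  52.2   2.1]
tub [ 465.1 -426.4   54.9]
mug [801.8  79.3   5.8]
timer [ 425.1 -273.2   70.4]
knob [ 607.6 -159.1   46.2]
bed [613.6  82.2  32.8]
table [606.8 292.5   4.4]
bar [442.6 284.9  26.9]
tray [465.3  59.1   5.6]
```

View pics/crop_c.png

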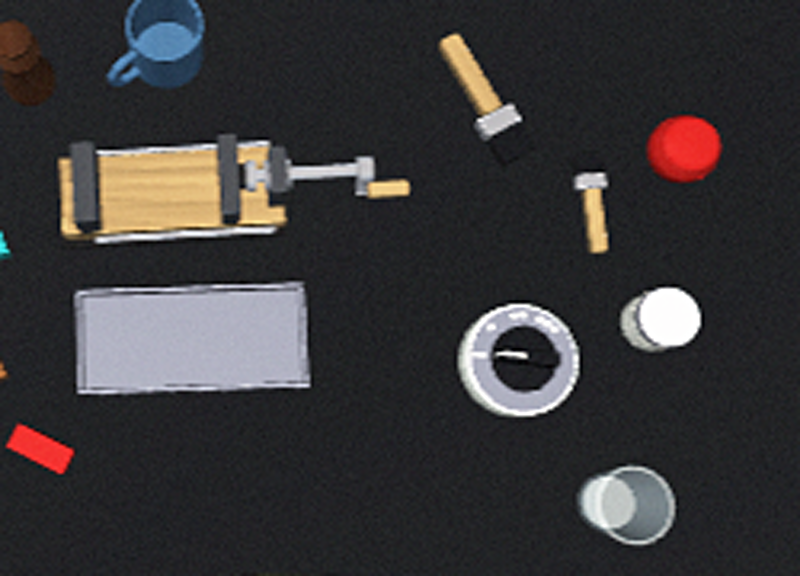

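View pics/crop_l.png

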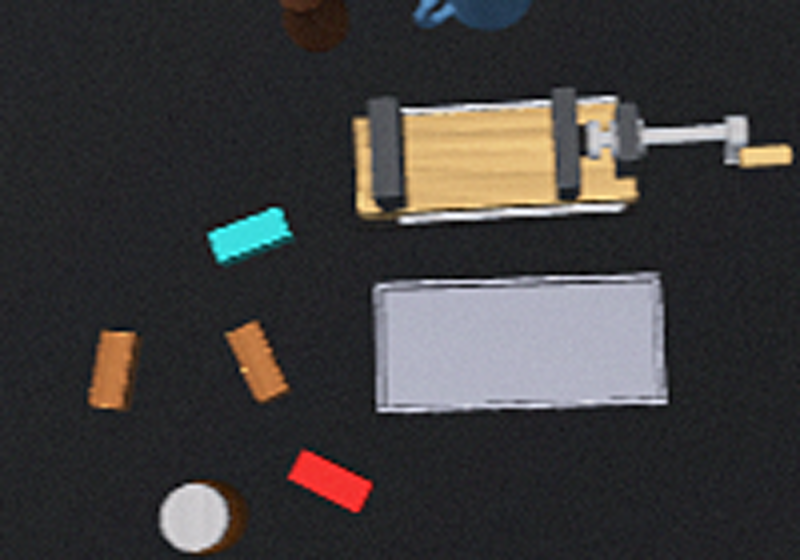

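The crops confirm the choice:
- **Bars:** two plain oak ones.
- **Brushes:** the crop shows one at (480,95) and one at (594,210). I'll size them numerically and choose the 110 mm one.
- **Timer:** the pointer is at the dash.
- **Crank:** the handle hangs low.

```bash
cat > meas.py <<'E'
from h import *
def blobs(c,mask,z,minA=30):
    out=[]
    n,l,st,ce=cv2.connectedComponentsWithStats(mask.astype(np.uint8))
    for i in range(1,n):
        if st[i,4]<minA: continue
        v,u=np.where(l==i); p=onz(c,u,v,z)[:,:2].astype(np.float32)
        (cx,cy),(w,h),a=cv2.minAreaRect(p)
        if w<h: w,h,a=h,w,a+90
        out.append((round(u.mean()),round(v.mean()),st[i,4],round(cx,1),round(cy,1),round(w),round(h),round(((a+90)%180-90),1)))
    return out
def oak(c):
    hsv=cv2.cvtColor(c["frame"],cv2.COLOR_RGB2HSV); H,S,V=[hsv[...,i] for i in range(3)]
    return (H>5)&(H<16)&(S>120)&(V>110)
def beech(c):
    hsv=cv2.cvtColor(c["frame"],cv2.COLOR_RGB2HSV); H,S,V=[hsv[...,i] for i in range(3)]
    return (H>14)&(H<24)&(S>70)&(V>120)
E
python3 - <<'E'
from meas import *
c=load("pics/top0.npz"); P=depthpts(c)
print("oak"); [print(b) for b in blobs(c,oak(c),27)]
print("beech"); [print(b) for b in blobs(c,beech(c),16)]
print("oak+side"); s=load("pics/side0.npz"); [print(b) for b in blobs(s,oak(s),13)]
# height based
Z=P[...,2]; 
m=(Z>40)&(Z<66)
def hb(u0,u1,v0,v1,zl,zh,z):
    mm=np.zeros(Z.shape,bool); mm[v0:v1,u0:u1]=((Z>zl)&(Z<zh))[v0:v1,u0:u1]; return blobs(c,mm,z,8)
print("tub top",hb(390,425,195,225,48,62,55))
print("timer",hb(340,385,200,245,30,44,38))
print("dial",hb(340,385,200,245,60,80,71))
print("tray",hb(215,305,190,240,17,32,25))
print("clamp bed",hb(210,300,145,190,28,40,35))
print("fixed jaw",hb(215,235,145,190,82,105,95))
print("jaw",hb(262,278,145,190,82,105,94))
print("nut",hb(280,292,145,190,82,110,99))
print("crank",hb(288,335,155,180,20,110,75))
for u,v in [(300,163),(310,163),(314,166),(318,169),(322,169),(326,169)]: print(u,v,P[v,u].round(1))
E
```

```text
oak
(66, 160, np.int32(382), 668.8, 717.8, 85, 74, 88.5)
(194, 220, np.int32(158), 449.1, 273.0, 64, 27, 24.1)
(157, 222, np.int32(163), 445.9, 394.5, 64, 29, -9.2)
beech
(492, 162, np.int32(3504), 618.5, -753.4, 320, 151, -1.4)
(347, 133, np.int32(187), 742.5, -256.7, 96, 25, 27.6)
(58, 158, np.int32(83), 675.2, 747.9, 37, 31, 45.5)
(249, 169, np.int32(901), 620.3, 85.0, 137, 84, -87.8)
(279, 158, np.int32(49), 653.9, -16.5, 31, 21, 88.5)
(221, 172, np.int32(101), 615.2, 182.5, 82, 17, 2.5)
(281, 174, np.int32(130), 604.3, -25.0, 51, 42, 88.5)
(321, 168, np.int32(61), 616.9, -160.8, 43, 16, -85.0)
(386, 178, np.int32(107), 576.0, -379.5, 67, 18, 2.3)
(100, 231, np.int32(707), 383.7, 579.6, 271, 56, 15.4)
oak+side
(365, 38, np.int32(33), 772.2, -2584.0, 299, 85, -83.1)
(353, 42, np.int32(45), 828.6, -2423.4, 193, 129, -65.8)
(460, 47, np.int32(38), 13.4, -2550.0, 396, 62, -88.4)
(447, 49, np.int32(39), 108.5, -2418.0, 135, 112, -71.3)
(256, 259, np.int32(237), 450.8, 273.0, 68, 58, 22.9)
(234, 292, np.int32(240), 447.4, 392.9, 79, 46, -9.1)
(54, 321, np.int32(36), 773.5, 628.4, 41, 1
[... 331 characters left out ...]
t32(325), 460.1, 52.5, 239, 110, -89.5)]
clamp bed [(250, 169, np.int32(933), 615.5, 75.9, 138, 97, -88.0), (279, 158, np.int32(55), 652.4, -17.3, 28, 27, -1.8), (221, 172, np.int32(91), 612.1, 175.8, 85, 20, 2.8), (281, 175, np.int32(129), 594.9, -23.7, 52, 51, -1.5)]
fixed jaw [(226, 167, np.int32(205), 612.7, 157.5, 83, 26, -0.4)]
jaw [(272, 164, np.int32(179), 616.2, 6.1, 84, 28, 2.1)]
nut [(287, 163, np.int32(113), 618.4, -38.9, 53, 29, -13.0)]
crank [(306, 165, np.int32(271), 608.3, -107.1, 127, 81, 87.9)]
300 163 [621.1 -82.4  82.2]
310 163 [ 620.8 -115.3   79.9]
314 166 [ 610.7 -127.9   78.9]
318 169 [ 608.4 -146.1   44.3]
322 169 [ 607.6 -159.1   46.2]
326 169 [ 606.7 -172.    48.8]
```

Sizes settle the brush: the small one at full-resolution pixel (386,178) has a 67x18 handle, which matches 70x16. The large one's handle is 96x25, so it is the decoy. I'll start moving towards bar A at (449,273).

drive_tool(
  steps=[
    {"delta_pos": [20,33,0],"yaw": 0.12,"hand": 90},
    {"delta_pos": [20,33,0],"yaw": 0.12,"hand": 90},
    {"delta_pos": [20,33,0],"yaw": 0.12,"hand": 90},
    {"delta_pos": [20,33,0],"yaw": 0.12,"hand": 90},
    {"delta_pos": [20,33,0],"yaw": 0.12,"hand": 90},
  ],
  squeeze=20,
)

```text
clock: 0.52
eef_pos: [275.4, -354.7, 222.2]
eef_rot: [-3.141, -0.0, 0.929]
wrist_force: [0.7, 0.1, 1.0]
finger_gap: 90.1
```

drive_tool(
  steps=[
    {"delta_pos": [20,33,0],"yaw": 0.12,"hand": 90},
    {"delta_pos": [20,33,0],"yaw": 0.12,"hand": 90},
    {"delta_pos": [20,33,0],"yaw": 0.12,"hand": 90},
    {"delta_pos": [20,33,0],"yaw": 0.12,"hand": 90},
    {"delta_pos": [20,33,0],"yaw": 0.12,"hand": 90},
  ],
)

```text
clock: 0.93
eef_pos: [375.4, -189.6, 222.4]
eef_rot: [3.142, 0.0, 1.53]
wrist_force: [0.7, -0.8, -0.0]
finger_gap: 89.6
```

drive_tool(
  steps=[
    {"delta_pos": [20,33,0],"yaw": 0.12,"hand": 90},
    {"delta_pos": [20,33,0],"yaw": 0.12,"hand": 90},
    {"delta_pos": [4,39,0],"yaw": 0.12,"hand": 90},
    {"delta_pos": [4,39,0],"yaw": 0.1,"hand": 90},
    {"delta_pos": [4,39,0],"yaw": 0,"hand": 90},
  ],
)

```text
clock: 1.35
eef_pos: [426.7, -6.5, 222.2]
eef_rot: [-3.141, -0.0, 1.99]
wrist_force: [1.0, -0.5, -0.7]
finger_gap: 90.0
```

drive_tool(
  steps=[
    {"delta_pos": [3.2,40,0],"yaw": 0,"hand": 90},
    {"delta_pos": [3.2,40,0],"yaw": 0,"hand": 90},
    {"delta_pos": [3.2,40,0],"yaw": 0,"hand": 90},
    {"delta_pos": [3.2,40,0],"yaw": 0,"hand": 90},
    {"delta_pos": [3.2,40,0],"yaw": 0,"hand": 90},
  ],
)

```text
clock: 1.77
eef_pos: [442.6, 193.7, 222.4]
eef_rot: [-3.141, 0.0, 1.984]
wrist_force: [0.5, -0.8, -0.1]
finger_gap: 89.9
```

drive_tool(
  steps=[
    {"delta_pos": [3.2,40,0],"yaw": 0,"hand": 90},
    {"delta_pos": [3.2,40,-20],"yaw": 0,"hand": 90},
    {"delta_pos": [0,0,-40],"yaw": 0,"hand": 90},
    {"delta_pos": [0,0,-40],"yaw": 0,"hand": 90},
    {"delta_pos": [0,0,0],"yaw": 0,"hand": 90},
  ],
)

```text
clock: 2.18
eef_pos: [445.8, 267.7, 117.0]
eef_rot: [-3.13, 0.001, 1.985]
wrist_force: [-0.2, -0.8, -1.1]
finger_gap: 90.1
```

```bash
python3 - <<'E'
from meas import *
from cell import manip
c=snap(manip,"top",1); s=snap(manip,"side",1)
cv2.imwrite("pics/top1.png",c["frame"][:,:,::-1]); cv2.imwrite("pics/side1.png",cv2.resize(s["frame"][:,:,::-1],(800,600)))
print(manip.read_state()["eef_pos"])
[print(b) for b in blobs(c,oak(c),27)]
[print(b) for b in blobs(s,oak(s),13)]
E
```

```text
[448.97791307 268.54742387 124.0880166 ]
(66, 160, np.int32(385), 668.8, 717.8, 85, 74, 88.5)
(256, 259, np.int32(222), 450.7, 273.0, 67, 58, 22.9)
(234, 293, np.int32(255), 447.4, 392.9, 79, 46, -9.1)
(54, 321, np.int32(39), 771.0, 629.0, 40, 14, 63.7)
(79, 335, np.int32(191), 706.2, 633.4, 107, 46, -47.5)
```

View pics/top1.png

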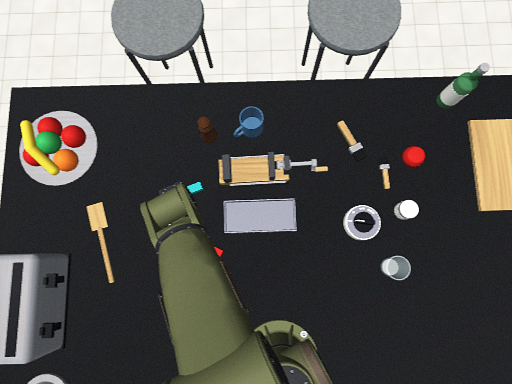

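View pics/side1.png

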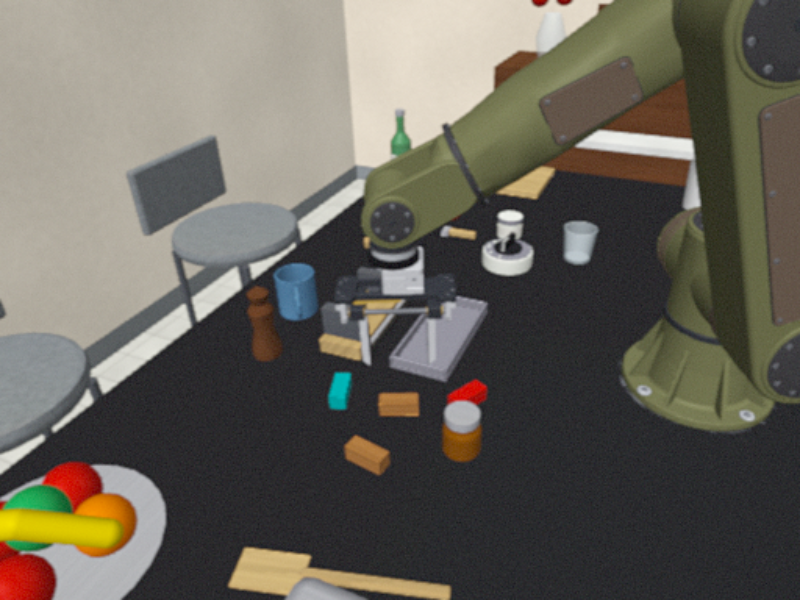

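Top and side views agree: there are exactly two oak bars, A at (449.5,273) and B at (446,394). With the arm moved, no other bars appear. Next I'll descend on A and grip it lengthwise.

drive_tool(
  steps=[
    {"delta_pos": [0.5,4.5,-25],"yaw": 0.005,"hand": 90},
    {"delta_pos": [0,0,-28],"yaw": 0,"hand": 90},
    {"delta_pos": [0,0,-28],"yaw": 0,"hand": 90},
    {"delta_pos": [0,0,-22],"yaw": 0,"hand": 90},
    {"delta_pos": [0,0,0],"yaw": 0,"hand": 60},
  ],
)

```text
clock: 2.7
eef_pos: [449.5, 272.7, 20.0]
eef_rot: [-3.139, 0.0, 1.988]
wrist_force: [-0.1, 0.2, -0.4]
finger_gap: 86.1
```

drive_tool(
  steps=[
    {"delta_pos": [0,0,0],"yaw": 0,"hand": 55},
    {"delta_pos": [0,0,0],"yaw": 0,"hand": 55},
    {"delta_pos": [0,0,0],"yaw": 0,"hand": 55},
  ],
)

```text
clock: 2.95
eef_pos: [451.0, 273.8, 23.4]
eef_rot: [3.138, -0.0, 1.989]
wrist_force: [0.7, 1.1, 0.3]
finger_gap: 66.7
```

drive_tool(
  steps=[
    {"delta_pos": [0,0,0],"yaw": 0,"hand": 50},
    {"delta_pos": [0,0,0],"yaw": 0,"hand": 50},
  ],
  squeeze=30,
)

```text
clock: 3.12
eef_pos: [450.8, 273.8, 23.1]
eef_rot: [3.138, -0.0, 1.989]
wrist_force: [-1.5, -1.2, 10.9]
finger_gap: 63.8
```

```bash
python3 - <<'E'
from cell import manip
from meas import *
s=manip.read_state();print(s["eef_pos"],s["finger_gap"],s["clock"])
# clamp refine from top1: edges of jaws by intensity along rows
c=load("pics/top0.npz"); c1=load("pics/top1.npz")
g=(c["frame"].astype(float).mean(2)+c1["frame"].mean(2))/2
for v in (158,163,168,173,178): print(v,g[v,214:300].round().astype(int))
E
```

```text
[450.79108411 273.75550963  23.09637765] 63.769148477768326 3.1167
158 [ 35  38  37  33  33  30  30  40  68  89  87  88  86  89  85  49  67 148
 183 183 153 139 162 171 186 199 188 160 191 192 169 173 170 172 173 166
 163 164 164 160 160 161 162 160 162 162 164 164 165 166 166 167 170 138
  75  85  86  84  85  71 138 184 179 179 181 181 184 185 172 123  72  90
  86  87  84  58  30  34  37  37  34  34  37  33  40  34]
163 [ 35  32  34  32  70 143 176 161 116  80  88  87  88  90  90  60  63 142
 168 164 161 163 160 162 157 162 158 158 154 157 151 152 151 156 153 153
 154 156 156 159 160 163 162 161 164 163 166 163 164 166 165 164 170 142
  98  90  85  84  85  90  61  21  75 167 206 203 202 206 200 158 103  87
  87  91  86 124 186 212 210 210 209 212 212 210 210 211]
168 [ 38  36  34  36  52 145 186 183 156  89  81  88  90  88  93  71  48 135
 181 175 174 174 173 172 170 169 171 168 168 170 168 166 169 169 168 169
 169 169 169 168 170 170 172 173 173 173 172 175 179 178 179 182 180 185
 143  68  81  83  87  89  66  14  46 128 168 166 183 190 175 131 113  92
  90  89  92  85  75  62  34  34  38  32  38  36  36  35]
173 [ 35  38  35  34  21 124 179 180 154  97  84  86  86  86  90  80  42 128
 182 177 176 173 174 174 172 174 171 169 167 166 167 168 165 164 163 164
 162 164 162 161 162 160 160 160 160 156 159 160 164 163 162 161 162 167
 131  72  87  82  85  84  75 128 172 169 169 170 173 175 177 134  30  26
  29  31  33  30  33  32  36  32  34  33  37  34  33  35]
178 [ 37  34  38  32  23 146 189 164 148 105  87  86  90  93  93  87  54  90
 152 171 170 169 168 170 175 174 174 175 179 179 181 180 181 181 181 178
 181 179 180 181 180 178 179 178 180 180 177 175 178 179 178 181 183 185
 161  87  28  32  34  34  48 143 192 190 188 186 187 186 190 187 190 191
 196 197 179 102  27  37  36  37  32  39  33  36  32  31]
```

```bash
python3 - <<'E'
from h import *
c=load("pics/top0.npz")
def p(u,v,z): return onz(c,np.array([u]),np.array([v]),z)[0,:2].round(1)
# fixed jaw
for u,v in [(229.0,158),(229.2,163),(229.4,168),(229.6,173),(229.9,178)]: print("fix face top",p(u,v,95), )
for u,v in [(230.7,163),(230.8,168),(230.9,173)]: print("fix face bottom z35",p(u,v,35))
for u,v in [(222.2,158),(222.7,163),(222.8,168),(223,173)]: print("fix back z95",p(u,v,95))
for u,v in [(267.4,158),(267.6,163),(268.2,168),(268.4,173)]: print("slide face z94",p(u,v,94))
for u,v in [(218.6,163),(218.7,168),(218.9,173),(218.8,178)]: print("bed end z35",p(u,v,35))
# x extents: fixed jaw top columns
g=c["frame"].astype(float).mean(2)
print(g[148:192,226].round().astype(int)); print(g[148:192,271].round().astype(int)); print(g[145:195,245].round().astype(int)); print(g[145:195,255].round().astype(int))
E
```

```text
fix face top [640.5 147.6]
fix face top [623.9 147.1]
fix face top [607.3 146.7]
fix face top [590.8 146.2]
fix face top [574.3 145.4]
fix face bottom z35 [639.2 147.2]
fix face bottom z35 [621.7 147. ]
fix face bottom z35 [604.4 146.9]
fix back z95 [641.1 169.6]
fix back z95 [624.4 168.1]
fix back z95 [607.8 167.9]
fix back z95 [591.3 167.4]
slide face z94 [637.5  23.5]
slide face z94 [620.9  23.3]
slide face z94 [604.3  21.8]
slide face z94 [587.8  21.6]
bed end z35 [640.3 188.3]
bed end z35 [622.8 188. ]
bed end z35 [605.4 187.4]
bed end z35 [588.2 187.9]
[38 36 36 37 34 32 77 91 88 86 87 91 90 84 82 87 91 87 87 92 91 87 88 83
 88 87 83 83 87 86 92 51 33 29 27 60 69 29 38 27 37 37 32 40]
[ 35  35  32  39  88  85  87  81  86  86  86  83  82  87  85  86  88  83
  84  87  83  85  83  91  87  82  84  86  90  35  29  25  76 164 214 114
  21  32  36  38  36  35  35  36]
[ 37  35  38  35  36  38  35  36  38  31  23 156 210 172 166 177 181 182
 153 171 176 191 178 168 173 182 179 170 167 165 174 176 175 179 166 172
 184  35 218 222  21  23  33  39  39  32  35  37  34  35]
[ 34  32  38  37  33  40  32  39  35  34  47 210 183 161 178 180 184 169
 164 173 187 191 182 171 177 184 180 183 159 162 173 173 173 179 184 176
  93 163 217  67  23  33  34  35  35  36  36  36  36  34]
```

Clamp geometry: the fixed face is centred at about (613.5,146.9), yaw is 0.032, and the jaw gap of 124.5 fits the given range. Lifting bar A.

drive_tool(
  steps=[
    {"delta_pos": [0,0,10],"yaw": 0,"hand": 50},
    {"delta_pos": [0,0,30],"yaw": 0,"hand": 50},
    {"delta_pos": [0,0,40],"yaw": 0,"hand": 50},
    {"delta_pos": [0,0,30],"yaw": 0,"hand": 50},
    {"delta_pos": [0,0,0],"yaw": 0,"hand": 50},
  ],
)

```text
clock: 3.53
eef_pos: [451.9, 274.5, 138.2]
eef_rot: [3.131, -0.001, 1.989]
wrist_force: [-0.1, 0.1, 0.1]
finger_gap: 63.8
```

```bash
python3 - <<'E'
from cell import manip
from meas import *
s=manip.read_state();print(s["eef_pos"],s["eef_rot"],s["finger_gap"],s["clock"],s["wrist_force"])
c=snap(manip,"side",2); crop(c,180,330,150,310,4,"pics/s2.png")
E
```

```text
[451.90887503 274.47765946 138.22015645] [ 3.13130523e+00 -6.29827405e-04  1.98886421e+00] 63.759866956585626 3.5333 [-0.13144159  0.06329242  0.05189912]
```

View pics/s2.png

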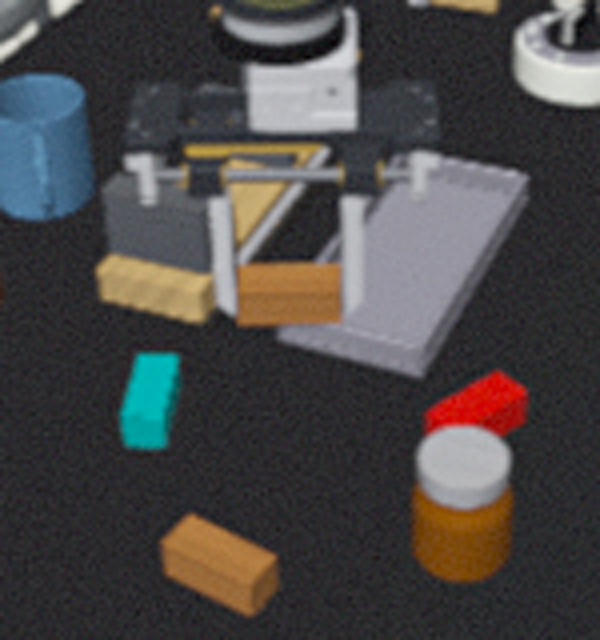

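Bar A is held level at crop (290,295).

drive_tool(
  steps=[
    {"delta_pos": [0,0,0],"yaw": -0.1,"hand": 50},
    {"delta_pos": [0,0,0],"yaw": -0.1,"hand": 50},
  ],
)

```text
clock: 3.75
eef_pos: [449.4, 273.1, 130.9]
eef_rot: [-3.141, 0.0, 1.785]
wrist_force: [0.2, -0.7, -0.5]
finger_gap: 64.0
```

drive_tool(
  steps=[
    {"delta_pos": [27,-24,15],"yaw": -0.092,"hand": 50},
    {"delta_pos": [27,-24,10],"yaw": -0.09,"hand": 50},
    {"delta_pos": [27,-24,0],"yaw": 0,"hand": 50},
    {"delta_pos": [27,-24,0],"yaw": 0,"hand": 50},
    {"delta_pos": [27,-24,0],"yaw": 0,"hand": 50},
  ],
)

```text
clock: 4.17
eef_pos: [585.4, 151.8, 155.6]
eef_rot: [-3.141, 0.0, 1.607]
wrist_force: [0.5, 1.2, -1.2]
finger_gap: 63.8
```

drive_tool(
  steps=[
    {"delta_pos": [27,-21,0],"yaw": 0,"hand": 50},
    {"delta_pos": [0,0,0],"yaw": 0,"hand": 50},
    {"delta_pos": [0,0,0],"yaw": 0,"hand": 50},
  ],
)

```text
clock: 4.42
eef_pos: [611.9, 131.0, 154.7]
eef_rot: [-3.14, 0.0, 1.605]
wrist_force: [-0.4, 0.3, -0.9]
finger_gap: 63.9
```

drive_tool(
  steps=[
    {"delta_pos": [2,-0.6,-20],"yaw": -0.002,"hand": 50},
    {"delta_pos": [0,0,-25],"yaw": 0,"hand": 50},
    {"delta_pos": [0,0,-25],"yaw": 0,"hand": 50},
    {"delta_pos": [0,0,-15],"yaw": 0,"hand": 50},
    {"delta_pos": [0,0,0],"yaw": 0,"hand": 50},
  ],
)

```text
clock: 4.83
eef_pos: [611.1, 132.3, 67.3]
eef_rot: [-3.135, 0.001, 1.606]
wrist_force: [-0.3, -0.1, -0.2]
finger_gap: 63.9
```

```bash
python3 - <<'E'
from cell import manip
from meas import *
c=snap(manip,"side",3); crop(c,180,330,130,290,4,"pics/s3.png")
s=manip.read_state();print(s["eef_pos"],s["eef_rot"],s["finger_gap"],s["clock"],s["wrist_force"])
c=snap(manip,"top",3); crop(c,180,330,130,240,5,"pics/t3.png")
E
```

```text
[612.15989728 132.36546234  69.5800357 ] [-3.13820963e+00  3.42175596e-04  1.60586246e+00] 63.755641881355935 4.8833 [ 0.07640274  0.00154178 -0.21497579]
```

View pics/s3.png

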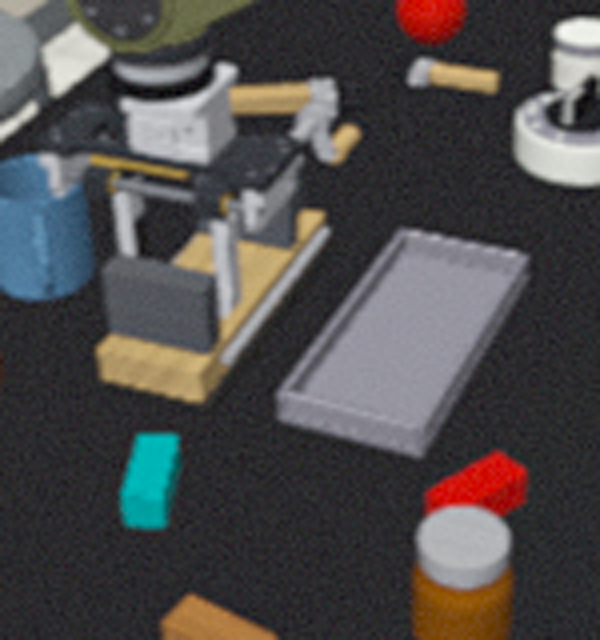

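View pics/t3.png

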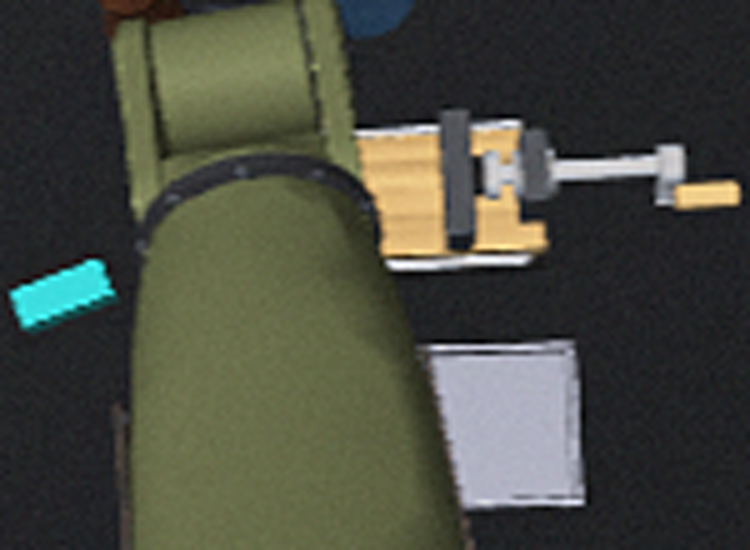

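drive_tool(
  steps=[
    {"delta_pos": [0,0,0],"yaw": 0,"hand": 50},
    {"delta_pos": [0,0,0],"yaw": 0,"hand": 50},
  ],
)

```text
clock: 5.1
eef_pos: [614.1, 132.1, 72.4]
eef_rot: [3.139, -0.0, 1.605]
wrist_force: [-0.1, 0.5, -0.1]
finger_gap: 63.5
```

drive_tool(
  steps=[
    {"delta_pos": [0,-1.5,-4],"yaw": -0.002,"hand": 50},
    {"delta_pos": [0,0,-4],"yaw": 0,"hand": 50},
    {"delta_pos": [0,0,-3],"yaw": 0,"hand": 50},
    {"delta_pos": [0,0,0],"yaw": 0,"hand": 50},
    {"delta_pos": [0,0,0],"yaw": 0,"hand": 50},
  ],
)

```text
clock: 5.52
eef_pos: [613.5, 130.1, 59.6]
eef_rot: [-3.141, 0.0, 1.603]
wrist_force: [-0.3, 1.3, -0.8]
finger_gap: 63.6
```

drive_tool(
  steps=[
    {"delta_pos": [0,0,-2],"yaw": 0,"hand": 50},
    {"delta_pos": [0,0,0],"yaw": 0,"hand": 50},
    {"delta_pos": [0,0,0],"yaw": 0,"hand": 50},
  ],
)

```text
clock: 5.77
eef_pos: [613.9, 130.2, 58.1]
eef_rot: [3.141, -0.0, 1.603]
wrist_force: [-0.5, -0.1, 1.7]
finger_gap: 63.8
```

drive_tool(
  steps=[
    {"delta_pos": [0,0,-1.5],"yaw": 0,"hand": 50},
    {"delta_pos": [0,0,0],"yaw": 0,"hand": 50},
    {"delta_pos": [0,0,0],"yaw": 0,"hand": 50},
  ],
)

```text
clock: 6.02
eef_pos: [613.9, 130.2, 58.1]
eef_rot: [3.141, -0.0, 1.603]
wrist_force: [-8.4, -1.8, 17.0]
finger_gap: 64.0
```

The bar rests on the bed (wrist force 17 N upward). Releasing it and going to bar B.

drive_tool(
  steps=[
    {"delta_pos": [0,0,1],"yaw": 0,"hand": 64},
    {"delta_pos": [0,0,0],"yaw": 0,"hand": 88},
    {"delta_pos": [0,0,0],"yaw": 0,"hand": 88},
    {"delta_pos": [0,0,0],"yaw": 0,"hand": 88},
    {"delta_pos": [0,0,0],"yaw": 0,"hand": 88},
  ],
)

```text
clock: 6.43
eef_pos: [613.6, 130.1, 57.0]
eef_rot: [-3.141, 0.0, 1.603]
wrist_force: [1.1, 0.6, 0.1]
finger_gap: 86.4
```

drive_tool(
  steps=[
    {"delta_pos": [0,0,20],"yaw": 0,"hand": 88},
    {"delta_pos": [0,0,35],"yaw": 0,"hand": 88},
    {"delta_pos": [0,0,35],"yaw": 0,"hand": 88},
    {"delta_pos": [-20,30,5],"yaw": -0.1,"hand": 88},
    {"delta_pos": [-20,34,0],"yaw": -0.1,"hand": 88},
  ],
)

```text
clock: 6.85
eef_pos: [574.7, 193.6, 155.1]
eef_rot: [3.137, -0.002, 1.395]
wrist_force: [0.1, 0.8, -0.3]
finger_gap: 88.2
```

drive_tool(
  steps=[
    {"delta_pos": [-21.3,33.4,0],"yaw": 0.007,"hand": 88},
    {"delta_pos": [-21.3,33.4,0],"yaw": 0,"hand": 88},
    {"delta_pos": [-21.3,33.4,0],"yaw": 0,"hand": 88},
    {"delta_pos": [-21.3,33.4,0],"yaw": 0,"hand": 88},
    {"delta_pos": [-21.3,33.4,0],"yaw": 0,"hand": 88},
  ],
)

```text
clock: 7.27
eef_pos: [465.8, 362.6, 152.3]
eef_rot: [-3.142, -0.0, 1.41]
wrist_force: [1.6, 0.1, -0.2]
finger_gap: 87.9
```

drive_tool(
  steps=[
    {"delta_pos": [-21.3,33.4,0],"yaw": 0,"hand": 88},
    {"delta_pos": [0,0,-20],"yaw": 0,"hand": 88},
    {"delta_pos": [0,0,-30],"yaw": 0,"hand": 88},
    {"delta_pos": [0,0,-20],"yaw": 0,"hand": 88},
    {"delta_pos": [0,0,0],"yaw": 0,"hand": 88},
  ],
)

```text
clock: 7.68
eef_pos: [444.0, 393.5, 78.1]
eef_rot: [-3.137, 0.005, 1.41]
wrist_force: [0.1, -0.2, -0.7]
finger_gap: 88.0
```

```bash
python3 - <<'E'
from cell import manip
from meas import *
c=snap(manip,"side",4); crop(c,160,310,150,310,4,"pics/s4.png")
t=snap(manip,"top",4); crop(t,180,330,130,240,5,"pics/t4.png")
s=manip.read_state();print(s["eef_pos"],s["eef_rot"],s["finger_gap"],s["clock"],s["wrist_force"])
[print(b) for b in blobs(t,oak(t),62)]
E
```

```text
[445.94255867 394.54379328  82.60227602] [-3.14115011e+00  4.59340616e-04  1.40965906e+00] 87.930358943602 7.7833 [-0.24780831  0.51634323 -0.22245256]
(66, 160, np.int32(386), 659.0, 698.6, 83, 72, 88.5)
(235, 169, np.int32(156), 611.7, 131.0, 61, 27, -0.9)
(159, 217, np.int32(66), 453.3, 380.2, 36, 26, -1.4)
```

View pics/s4.png

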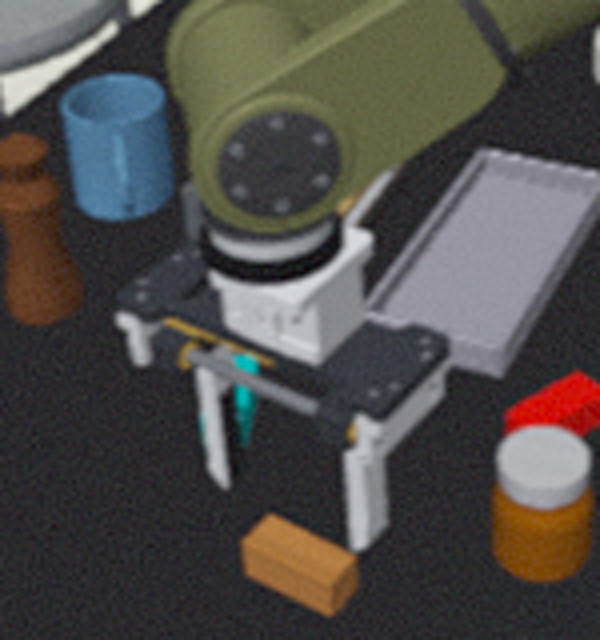

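View pics/t4.png

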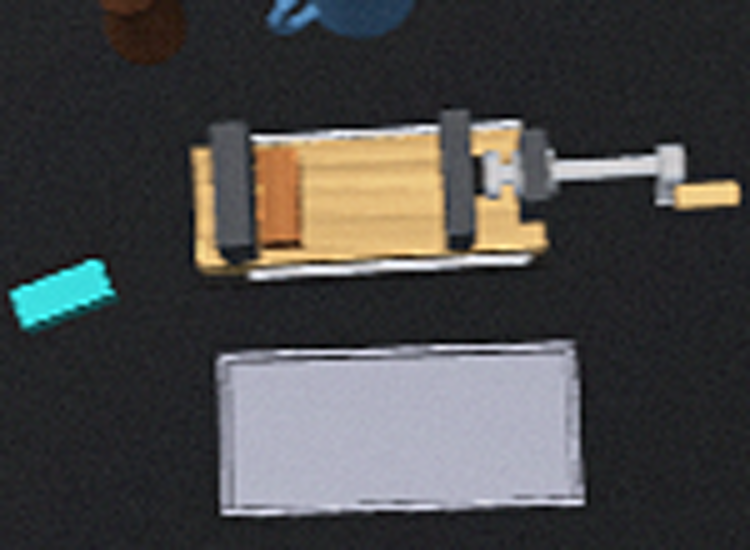

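Bar A lies flat by the fixed jaw at (611.7,131), parallel to it (crop (278,197)). Bar B sits undisturbed under the gripper. Descending.

drive_tool(
  steps=[
    {"delta_pos": [0,0,-22],"yaw": 0,"hand": 88},
    {"delta_pos": [0,0,-22],"yaw": 0,"hand": 88},
    {"delta_pos": [0,0,-17],"yaw": 0,"hand": 88},
    {"delta_pos": [0,0,0],"yaw": 0,"hand": 88},
    {"delta_pos": [0,0,0],"yaw": 0,"hand": 50},
  ],
)

```text
clock: 8.2
eef_pos: [446.4, 394.8, 22.7]
eef_rot: [3.141, -0.001, 1.41]
wrist_force: [0.4, -0.7, 1.2]
finger_gap: 84.0
```

drive_tool(
  steps=[
    {"delta_pos": [0,0,0],"yaw": 0,"hand": 50},
    {"delta_pos": [0,0,0],"yaw": 0,"hand": 50},
    {"delta_pos": [0,0,0],"yaw": 0,"hand": 50},
    {"delta_pos": [0,0,0],"yaw": 0,"hand": 50},
    {"delta_pos": [0,0,0],"yaw": 0,"hand": 50},
  ],
)

```text
clock: 8.62
eef_pos: [446.4, 395.0, 22.8]
eef_rot: [3.14, -0.001, 1.41]
wrist_force: [-0.7, -1.4, 7.0]
finger_gap: 63.4
```

drive_tool(
  steps=[
    {"delta_pos": [0,0,15],"yaw": 0,"hand": 50},
    {"delta_pos": [0,0,30],"yaw": 0,"hand": 50},
    {"delta_pos": [0,0,35],"yaw": 0,"hand": 50},
    {"delta_pos": [0,0,30],"yaw": 0,"hand": 50},
    {"delta_pos": [0,0,20],"yaw": 0,"hand": 50},
  ],
)

```text
clock: 9.03
eef_pos: [446.4, 395.0, 155.2]
eef_rot: [3.139, -0.003, 1.41]
wrist_force: [0.6, 0.3, 0.8]
finger_gap: 63.9
```

drive_tool(
  steps=[
    {"delta_pos": [18.7,-32.7,0],"yaw": 0.1,"hand": 50},
    {"delta_pos": [18.7,-32.7,0],"yaw": 0.093,"hand": 50},
    {"delta_pos": [18.7,-32.7,0],"yaw": 0,"hand": 50},
    {"delta_pos": [18.7,-32.7,0],"yaw": 0,"hand": 50},
    {"delta_pos": [18.7,-32.7,0],"yaw": 0,"hand": 50},
  ],
)

```text
clock: 9.45
eef_pos: [540.0, 229.5, 152.1]
eef_rot: [3.141, -0.0, 1.603]
wrist_force: [-0.7, -0.3, -0.6]
finger_gap: 63.8
```

drive_tool(
  steps=[
    {"delta_pos": [18.7,-32.7,0],"yaw": 0,"hand": 50},
    {"delta_pos": [18.7,-32.7,0],"yaw": 0,"hand": 50},
    {"delta_pos": [18.7,-32.7,0],"yaw": 0,"hand": 50},
    {"delta_pos": [18.7,-32.7,0],"yaw": 0,"hand": 50},
    {"delta_pos": [0,0,0],"yaw": 0,"hand": 50},
  ],
)

```text
clock: 9.87
eef_pos: [616.4, 94.8, 151.7]
eef_rot: [3.14, 0.001, 1.598]
wrist_force: [-0.2, -0.2, 0.2]
finger_gap: 63.7
```

drive_tool(
  steps=[
    {"delta_pos": [0,0,-20],"yaw": 0,"hand": 50},
    {"delta_pos": [0,0,-20],"yaw": 0,"hand": 50},
    {"delta_pos": [0,0,0],"yaw": 0,"hand": 50},
    {"delta_pos": [0,0,0],"yaw": 0,"hand": 50},
  ],
)

```text
clock: 10.2
eef_pos: [613.8, 100.4, 111.3]
eef_rot: [-3.14, 0.0, 1.603]
wrist_force: [-0.3, 0.0, 0.3]
finger_gap: 63.8
```

drive_tool(
  steps=[
    {"delta_pos": [0.8,-0.4,-20],"yaw": 0,"hand": 50},
    {"delta_pos": [0,0,-18],"yaw": 0,"hand": 50},
    {"delta_pos": [0,0,-10],"yaw": 0,"hand": 50},
    {"delta_pos": [0,0,0],"yaw": 0,"hand": 50},
    {"delta_pos": [0,0,0],"yaw": 0,"hand": 50},
  ],
)

```text
clock: 10.62
eef_pos: [615.3, 100.1, 64.4]
eef_rot: [3.141, -0.0, 1.603]
wrist_force: [-0.4, -0.1, 0.9]
finger_gap: 63.7
```

drive_tool(
  steps=[
    {"delta_pos": [0,0,-3],"yaw": 0,"hand": 50},
    {"delta_pos": [0,0,-3],"yaw": 0,"hand": 50},
    {"delta_pos": [0,0,0],"yaw": 0,"hand": 50},
    {"delta_pos": [0,0,0],"yaw": 0,"hand": 50},
  ],
)

```text
clock: 10.95
eef_pos: [615.2, 99.9, 57.8]
eef_rot: [3.141, -0.0, 1.603]
wrist_force: [0.7, -0.2, 0.4]
finger_gap: 63.7
```

drive_tool(
  steps=[
    {"delta_pos": [0,0,-1],"yaw": 0,"hand": 50},
    {"delta_pos": [0,0,0],"yaw": 0,"hand": 50},
    {"delta_pos": [0,0,0],"yaw": 0,"hand": 50},
  ],
)

```text
clock: 11.2
eef_pos: [615.2, 99.9, 57.8]
eef_rot: [3.141, -0.0, 1.603]
wrist_force: [-5.2, -1.1, 10.6]
finger_gap: 63.6
```

drive_tool(
  steps=[
    {"delta_pos": [0,0,1],"yaw": 0,"hand": 64},
    {"delta_pos": [0,0,0],"yaw": 0,"hand": 88},
    {"delta_pos": [0,0,0],"yaw": 0,"hand": 88},
    {"delta_pos": [0,0,0],"yaw": 0,"hand": 88},
    {"delta_pos": [0,0,0],"yaw": 0,"hand": 88},
  ],
)

```text
clock: 11.62
eef_pos: [614.9, 99.9, 57.2]
eef_rot: [-3.141, 0.0, 1.603]
wrist_force: [-0.4, -0.1, -0.2]
finger_gap: 85.9
```

drive_tool(
  steps=[
    {"delta_pos": [0,0,25],"yaw": 0,"hand": 88},
    {"delta_pos": [0,0,35],"yaw": 0,"hand": 80},
    {"delta_pos": [0,0,35],"yaw": 0,"hand": 70},
    {"delta_pos": [0,-38,10],"yaw": 0,"hand": 60},
    {"delta_pos": [0,-38,0],"yaw": 0,"hand": 50},
  ],
)

```text
clock: 12.03
eef_pos: [616.1, 24.3, 166.1]
eef_rot: [3.136, 0.0, 1.606]
wrist_force: [0.1, 0.4, -0.6]
finger_gap: 64.5
```

drive_tool(
  steps=[
    {"delta_pos": [-1,-38,0],"yaw": 0,"hand": 48},
    {"delta_pos": [-1,-38,0],"yaw": 0,"hand": 48},
    {"delta_pos": [-1,-38,0],"yaw": 0,"hand": 48},
    {"delta_pos": [-2,-35,0],"yaw": 0,"hand": 48},
    {"delta_pos": [-2,-35,0],"yaw": 0,"hand": 48},
  ],
)

```text
clock: 12.45
eef_pos: [607.6, -162.0, 162.3]
eef_rot: [-3.142, -0.0, 1.603]
wrist_force: [0.4, -0.5, 0.2]
finger_gap: 47.9
```

```bash
python3 - <<'E'
from cell import manip
from meas import *
t=snap(manip,"top",5); crop(t,190,340,130,240,5,"pics/t5.png")
c=snap(manip,"side",5); crop(c,200,330,120,250,5,"pics/s5.png")
s=manip.read_state();print(s["eef_pos"],s["eef_rot"],s["finger_gap"],s["clock"],s["wrist_force"])
[print(b) for b in blobs(t,oak(t),62)]
t0=load("pics/top0.npz"); m=beech(t0); m[:,:310]=0;m[:,335:]=0
print("knob z39 centre",blobs(t0,m,44)); 
for z in (30,39,48): print(proj(c,[607.5,-160,z]))
E
```

```text
[ 607.22404023 -164.73879387  162.08804296] [-3.14131133e+00  5.91973161e-04  1.59818965e+00] 48.032642567736545 12.55 [-0.02417977  0.09607625  0.09785809]
(66, 160, np.int32(380), 659.0, 698.6, 83, 72, 88.5)
(240, 168, np.int32(313), 613.4, 115.7, 63, 60, 2.2)
knob z39 centre [(321, 168, np.int32(61), 610.3, -156.0, 42, 16, -85.0)]
[266.4265177  167.47951775]
[266.38315176 165.28447332]
[266.33948929 163.07441919]
```

View pics/t5.png

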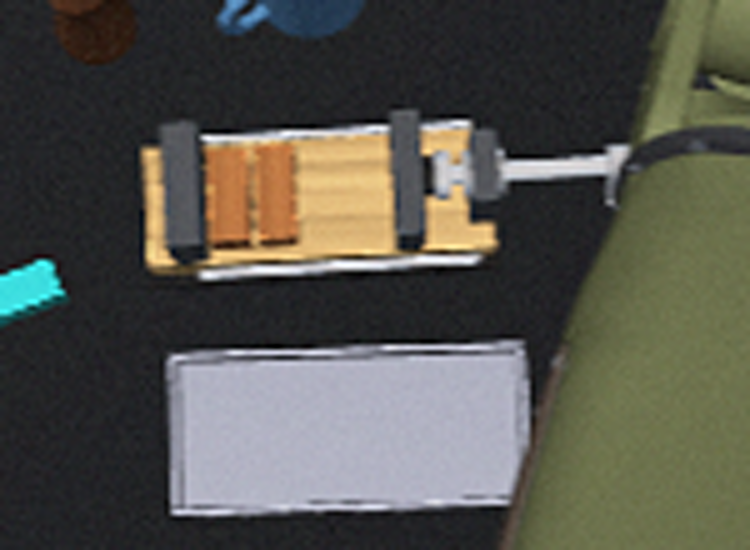

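View pics/s5.png

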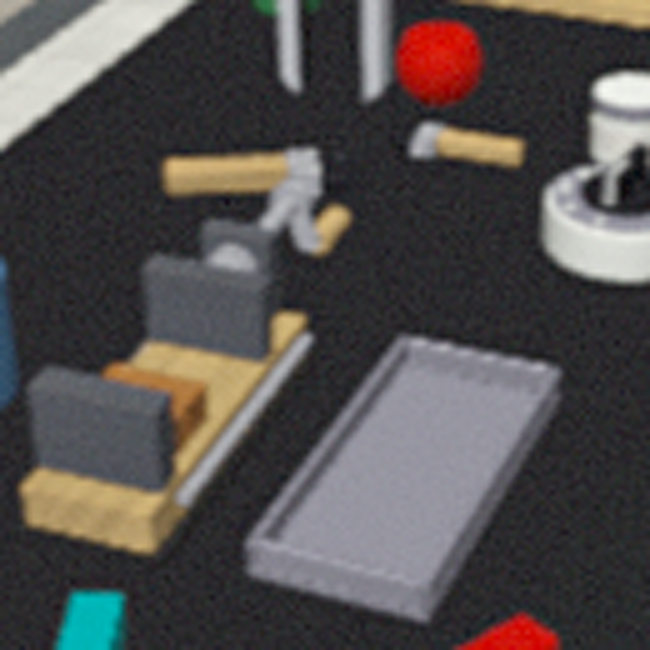

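The two bars lie parallel on the bed, gap about 3 mm, centred. Side-view knob is at crop (333,230). I'll triangulate it from both views.

```bash
python3 - <<'E'
from meas import *
t0=load("pics/top0.npz"); s=load("pics/side5.npz"); s0=load("pics/side0.npz")
def cen(c,box):
    m=beech(c); u0,u1,v0,v1=box; k=np.zeros_like(m); k[v0:v1,u0:u1]=m[v0:v1,u0:u1]; v,u=np.where(k)
    (cx,cy),wh,a=cv2.minAreaRect(np.stack([u,v],1).astype(np.float32)); return cx,cy,wh,len(u)
a=cen(t0,(310,335,155,180)); b=cen(s,(261,275,158,174)); print(a,b)
def tri(a,b,c1,c2):
    d1=ray(c1,a[0],a[1]);d2=ray(c2,b[0],b[1]); d1/=np.linalg.norm(d1);d2/=np.linalg.norm(d2)
    A=np.stack([d1,-d2],1); x,_,_,_=np.linalg.lstsq(A,c2["position"]-c1["position"],rcond=None)
    p=c1["position"]+d1*x[0];q=c2["position"]+d2*x[1]; return (p+q)/2,np.linalg.norm(p-q)
print(tri(a,b,t0,s))
# screw axis: shaft rows in top
P=depthpts(t0); g=t0["frame"].astype(float).mean(2)
for u in (294,298,302,306,310): 
    col=g[152:175,u]; w=np.clip(col-80,0,None); v=(w*np.arange(152,175)).sum()/w.sum(); print(u,v.round(2),onz(t0,np.array([u]),np.array([v]),80)[0].round(1))
E
```

```text
(320.93292236328125, 168.39634704589844, (4.527693271636963, 12.368331909179688), 61) (265.07318115234375, 165.15853881835938, (4.685213088989258, 10.151294708251953), 39)
(array([ 611.12180921, -156.65354754,   40.46814556]), np.float64(0.0071723464682427645))
294 163.45 [620.7 -63.1  80. ]
298 163.33 [620.7 -76.1  80. ]
302 163.08 [621.2 -89.2  80. ]
306 162.74 [ 622.  -102.3   80. ]
310 162.46 [ 622.6 -115.3   80. ]
```

drive_tool(
  steps=[
    {"delta_pos": [3,0,-25],"yaw": 0,"hand": 48},
    {"delta_pos": [0,0,-35],"yaw": 0,"hand": 48},
    {"delta_pos": [0,0,-35],"yaw": 0,"hand": 48},
    {"delta_pos": [0,0,0],"yaw": 0,"hand": 48},
    {"delta_pos": [0,0,0],"yaw": 0,"hand": 48},
  ],
)

```text
clock: 12.97
eef_pos: [610.4, -159.5, 66.7]
eef_rot: [-3.139, -0.001, 1.603]
wrist_force: [-0.0, 0.3, 1.5]
finger_gap: 48.0
```

```bash
python3 - <<'E'
from cell import manip
from meas import *
c=snap(manip,"side",6); crop(c,210,330,100,220,5,"pics/s6.png")
s=manip.read_state();print(s["eef_pos"],s["eef_rot"],s["finger_gap"],s["clock"],s["wrist_force"])
E
```

```text
[ 611.55585457 -159.92529577   68.76979239] [3.14083482e+00 1.89407150e-04 1.60312639e+00] 47.85752415614988 13.0167 [-0.08495985  0.04203555  1.71766125]
```

View pics/s6.png

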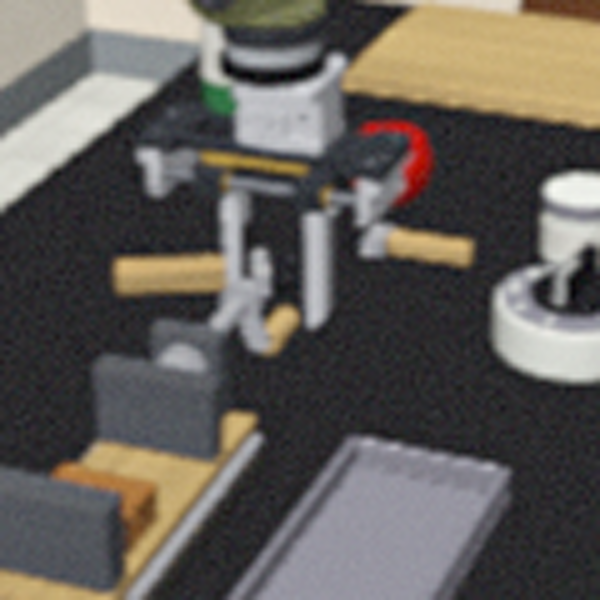

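The fingers straddle the handle (crop (283,328)). Final descent and pinch.

drive_tool(
  steps=[
    {"delta_pos": [0,0,-16],"yaw": 0,"hand": 48},
    {"delta_pos": [0,0,-14],"yaw": 0,"hand": 48},
    {"delta_pos": [0,0,0],"yaw": 0,"hand": 48},
    {"delta_pos": [0,0,0],"yaw": 0,"hand": 25},
    {"delta_pos": [0,0,0],"yaw": 0,"hand": 10},
  ],
  squeeze=20,
)

```text
clock: 13.43
eef_pos: [611.5, -160.3, 38.6]
eef_rot: [3.14, 0.0, 1.603]
wrist_force: [0.3, -0.2, 0.1]
finger_gap: 37.9
```

drive_tool(
  steps=[
    {"delta_pos": [0,0,0],"yaw": 0,"hand": 10},
    {"delta_pos": [0,0,0],"yaw": 0,"hand": 10},
    {"delta_pos": [0,0,0],"yaw": 0,"hand": 10},
    {"delta_pos": [0,0,0],"yaw": 0,"hand": 10},
    {"delta_pos": [0,0,0],"yaw": 0,"hand": 10},
  ],
)

```text
clock: 13.85
eef_pos: [611.3, -160.2, 37.8]
eef_rot: [3.141, 0.0, 1.603]
wrist_force: [2.1, 0.5, 2.1]
finger_gap: 17.4
```

```bash
cat > crank.py <<'E'
import numpy as np,sys
def path(th0,n,d=np.pi/6,r=38,yaw=0.032):
    th=th0+np.arange(n+1)*d
    lx=r*np.sin(th); lz=r*np.cos(th); ly=20/(2*np.pi)*(th-th0)
    x=lx*np.cos(yaw)-ly*np.sin(yaw); y=lx*np.sin(yaw)+ly*np.cos(yaw)
    p=np.stack([x,y,lz],1); p=(p-p[0]).round(1); return th,p,np.diff(p,axis=0).round(1)
if __name__=="__main__":
    th,p,d=path(float(sys.argv[1]),int(sys.argv[2]))
    for i in range(len(d)): print(round(th[i+1],2),p[i+1],d[i].tolist())
E
python3 crank.py 3.463 24
```

```text
3.99 [-16.5   1.1  10.8] [-16.5, 1.1, 10.8]
4.51 [-25.3   2.5  28.4] [-8.8, 1.4, 17.6]
5.03 [-24.2   4.2  48.1] [1.1, 1.7, 19.7]
5.56 [-13.4   6.2  64.5] [10.8, 2.0, 16.4]
6.08 [ 4.1  8.5 73.3] [17.5, 2.3, 8.8]
6.6 [23.7 10.8 72.1] [19.6, 2.3, -1.2]
7.13 [40.  13.  61.3] [16.3, 2.2, -10.8]
7.65 [48.8 14.9 43.7] [8.8, 1.9, -17.6]
8.18 [47.6 16.5 24. ] [-1.2, 1.6, -19.7]
8.7 [36.7 17.8  7.6] [-10.9, 1.3, -16.4]
9.22 [19.  19.  -1.2] [-17.7, 1.2, -8.8]
9.75 [-0.6 20.   0. ] [-19.6, 1.0, 1.2]
10.27 [-17.1  21.1  10.8] [-16.5, 1.1, 10.8]
10.79 [-26.   22.5  28.4] [-8.9, 1.4, 17.6]
11.32 [-24.8  24.2  48.1] [1.2, 1.7, 19.7]
11.84 [-14.1  26.2  64.5] [10.7, 2.0, 16.4]
12.36 [ 3.5 28.5 73.3] [17.6, 2.3, 8.8]
12.89 [23.  30.8 72.1] [19.5, 2.3, -1.2]
13.41 [39.4 32.9 61.3] [16.4, 2.1, -10.8]
13.93 [48.1 34.9 43.7] [8.7, 2.0, -17.6]
14.46 [46.9 36.5 24. ] [-1.2, 1.6, -19.7]
14.98 [36.  37.8  7.6] [-10.9, 1.3, -16.4]
15.51 [18.4 38.9 -1.2] [-17.6, 1.1, -8.8]
16.03 [-1.3 40.   0. ] [-19.7, 1.1, 1.2]
```

drive_tool(
  steps=[
    {"delta_pos": [-8.8,0.5,4.4],"yaw": 0,"hand": 10},
    {"delta_pos": [-7.7,0.6,6.4],"yaw": 0,"hand": 10},
    {"delta_pos": [-8.8,1.4,17.6],"yaw": 0,"hand": 10},
    {"delta_pos": [1.1,1.7,19.7],"yaw": 0,"hand": 10},
    {"delta_pos": [0,0,0],"yaw": 0,"hand": 10},
  ],
  squeeze=30,
)

```text
clock: 14.27
eef_pos: [589.9, -155.7, 89.7]
eef_rot: [3.132, 0.002, 1.603]
wrist_force: [9.5, 0.8, -2.2]
finger_gap: 17.2
```

drive_tool(
  steps=[
    {"delta_pos": [10.8,2.0,16.4],"yaw": 0,"hand": 10},
    {"delta_pos": [17.5,2.3,8.8],"yaw": 0,"hand": 10},
    {"delta_pos": [19.6,2.3,-1.2],"yaw": 0,"hand": 10},
    {"delta_pos": [16.3,2.2,-10.8],"yaw": 0,"hand": 10},
    {"delta_pos": [0,0,0],"yaw": 0,"hand": 10},
  ],
)

```text
clock: 14.68
eef_pos: [653.2, -147.6, 97.7]
eef_rot: [3.139, 0.002, 1.603]
wrist_force: [9.4, -2.9, 3.6]
finger_gap: 16.8
```

```bash
python3 - <<'E'
from cell import manip
from meas import *
c=snap(manip,"side",7); crop(c,210,330,100,220,5,"pics/s7.png")
s=manip.read_state();print(s["eef_pos"],s["eef_rot"],s["finger_gap"],s["clock"],s["wrist_force"])
E
```

```text
[ 652.75581733 -147.62465417   98.54289691] [3.13835863e+00 1.55249393e-03 1.60313795e+00] 17.432504852219537 14.7333 [ 7.94161376 -3.69550547  2.98476069]
```

View pics/s7.png

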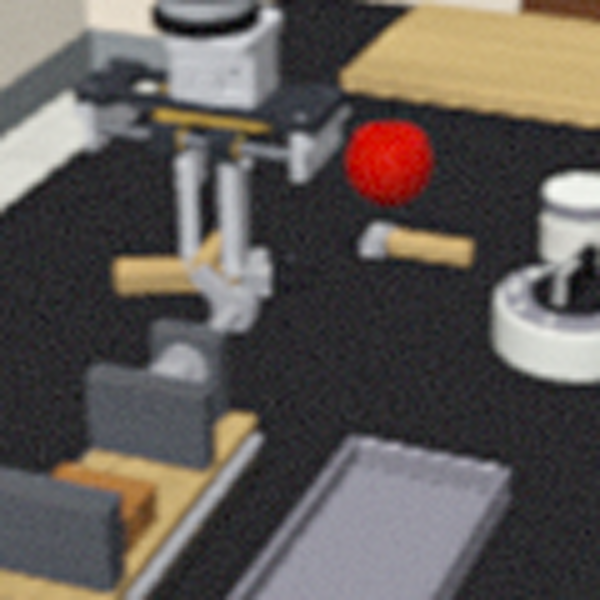

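The handle is held between the pads (crop (212,250)) and following the circle, with forces under 10 N. Continuing.

drive_tool(
  steps=[
    {"delta_pos": [8.8,1.9,-17.6],"yaw": 0,"hand": 10},
    {"delta_pos": [-1.2,1.6,-19.7],"yaw": 0,"hand": 10},
    {"delta_pos": [-10.9,1.3,-16.4],"yaw": 0,"hand": 10},
    {"delta_pos": [-17.7,1.2,-8.8],"yaw": 0,"hand": 10},
    {"delta_pos": [-19.6,1.0,1.2],"yaw": 0,"hand": 10},
  ],
)

```text
clock: 15.15
eef_pos: [610.4, -140.1, 36.6]
eef_rot: [3.14, 0.0, 1.603]
wrist_force: [9.7, 2.0, 16.4]
finger_gap: 17.1
```

drive_tool(
  steps=[
    {"delta_pos": [-16.5,1.1,10.8],"yaw": 0,"hand": 10},
    {"delta_pos": [-8.9,1.4,17.6],"yaw": 0,"hand": 10},
    {"delta_pos": [1.2,1.7,19.7],"yaw": 0,"hand": 10},
    {"delta_pos": [10.7,2.0,16.4],"yaw": 0,"hand": 10},
    {"delta_pos": [17.6,2.3,8.8],"yaw": 0,"hand": 10},
  ],
)

```text
clock: 15.57
eef_pos: [614.5, -131.7, 112.0]
eef_rot: [3.14, 0.0, 1.603]
wrist_force: [0.7, -2.2, -14.3]
finger_gap: 17.3
```

drive_tool(
  steps=[
    {"delta_pos": [19.5,2.3,-1.2],"yaw": 0,"hand": 10},
    {"delta_pos": [16.4,2.1,-10.8],"yaw": 0,"hand": 10},
    {"delta_pos": [8.7,2.0,-17.6],"yaw": 0,"hand": 10},
    {"delta_pos": [-1.2,1.6,-19.7],"yaw": 0,"hand": 10},
    {"delta_pos": [-10.9,1.3,-16.4],"yaw": 0,"hand": 10},
  ],
)

```text
clock: 15.98
eef_pos: [648.1, -122.3, 43.9]
eef_rot: [3.14, 0.001, 1.603]
wrist_force: [-4.5, 0.9, 9.9]
finger_gap: 17.3
```

drive_tool(
  steps=[
    {"delta_pos": [-17.6,1.1,-8.8],"yaw": 0,"hand": 10},
    {"delta_pos": [-19.7,1.1,1.2],"yaw": 0,"hand": 10},
    {"delta_pos": [0,0,0],"yaw": 0,"hand": 10},
    {"delta_pos": [0,0,0],"yaw": 0,"hand": 10},
  ],
)

```text
clock: 16.32
eef_pos: [609.4, -120.2, 38.3]
eef_rot: [3.141, 0.0, 1.603]
wrist_force: [-0.3, 0.4, 5.8]
finger_gap: 17.0
```

```bash
python3 - <<'E'
from cell import manip
from meas import *
c=snap(manip,"side",8); crop(c,190,330,110,250,5,"pics/s8.png")
t=snap(manip,"top",8); crop(t,200,340,130,230,5,"pics/t8.png")
s=manip.read_state();print(s["eef_pos"],s["eef_rot"],s["finger_gap"],s["clock"],s["wrist_force"])
E
```

```text
[ 609.89118826 -120.16895576   38.00873329] [3.14069764e+00 1.75357322e-04 1.60278564e+00] 17.177138028195795 16.4167 [0.22928878 0.88058274 6.3925887 ]
```

View pics/s8.png

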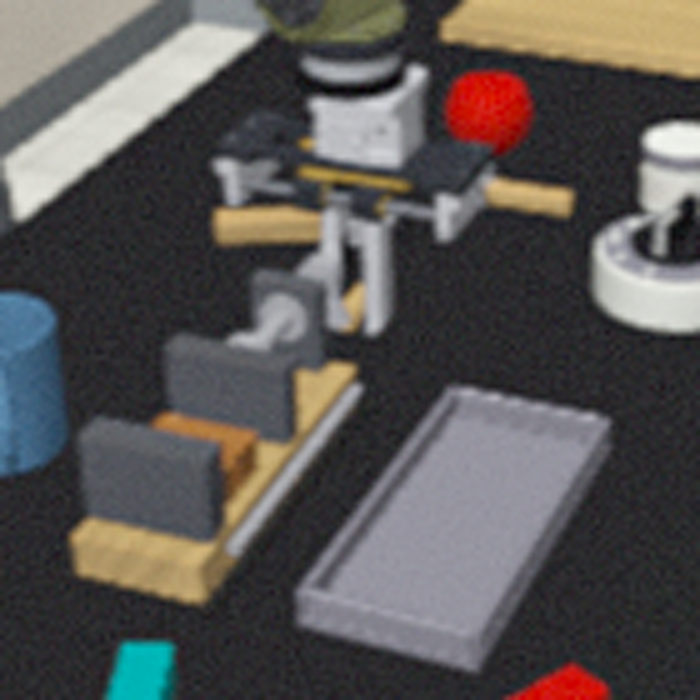

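View pics/t8.png

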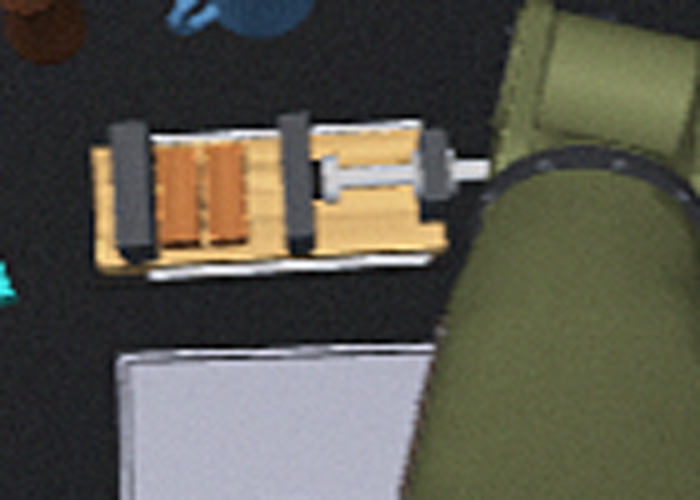

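Jaw advanced 40 mm; the bars are untouched so far. Another turn follows.

drive_tool(
  steps=[
    {"delta_pos": [-16.5,1.1,10.8],"yaw": 0,"hand": 10},
    {"delta_pos": [-8.9,1.4,17.6],"yaw": 0,"hand": 10},
    {"delta_pos": [1.2,1.7,19.7],"yaw": 0,"hand": 10},
    {"delta_pos": [10.7,2.0,16.4],"yaw": 0,"hand": 10},
    {"delta_pos": [17.6,2.3,8.8],"yaw": 0,"hand": 10},
  ],
)

```text
clock: 16.83
eef_pos: [613.9, -111.8, 111.8]
eef_rot: [3.141, 0.001, 1.603]
wrist_force: [0.3, -2.4, -12.5]
finger_gap: 17.5
```

drive_tool(
  steps=[
    {"delta_pos": [19.5,2.3,-1.2],"yaw": 0,"hand": 10},
    {"delta_pos": [16.4,2.1,-10.8],"yaw": 0,"hand": 10},
    {"delta_pos": [8.7,2.0,-17.6],"yaw": 0,"hand": 10},
    {"delta_pos": [-1.2,1.6,-19.7],"yaw": 0,"hand": 10},
    {"delta_pos": [-10.9,1.3,-16.4],"yaw": 0,"hand": 10},
  ],
)

```text
clock: 17.25
eef_pos: [647.2, -102.4, 43.5]
eef_rot: [3.141, 0.0, 1.603]
wrist_force: [-6.0, 1.2, 12.0]
finger_gap: 16.9
```

drive_tool(
  steps=[
    {"delta_pos": [-17.6,1.1,-8.8],"yaw": 0,"hand": 10},
    {"delta_pos": [-19.7,1.1,1.2],"yaw": 0,"hand": 10},
    {"delta_pos": [0,0,0],"yaw": 0,"hand": 10},
    {"delta_pos": [0,0,0],"yaw": 0,"hand": 10},
  ],
)

```text
clock: 17.58
eef_pos: [608.8, -100.3, 38.0]
eef_rot: [3.141, 0.0, 1.603]
wrist_force: [0.1, -0.2, 4.3]
finger_gap: 17.2
```

```bash
python3 - <<'E'
from cell import manip
from meas import *
t=snap(manip,"top",9); crop(t,200,340,130,230,5,"pics/t9.png")
s=manip.read_state();print(s["eef_pos"],s["eef_rot"],s["finger_gap"],s["clock"],s["wrist_force"])
[print(b) for b in blobs(t,oak(t),62)]
E
```

```text
[ 609.12176166 -100.2602819    37.84891066] [3.14097410e+00 2.06588691e-04 1.60269414e+00] 17.193355180850006 17.6333 [-0.24579421 -0.35491813  6.51251288]
(66, 160, np.int32(385), 659.0, 698.6, 83, 72, 88.5)
(240, 168, np.int32(313), 613.5, 115.2, 63, 61, 2.4)
```

View pics/t9.png

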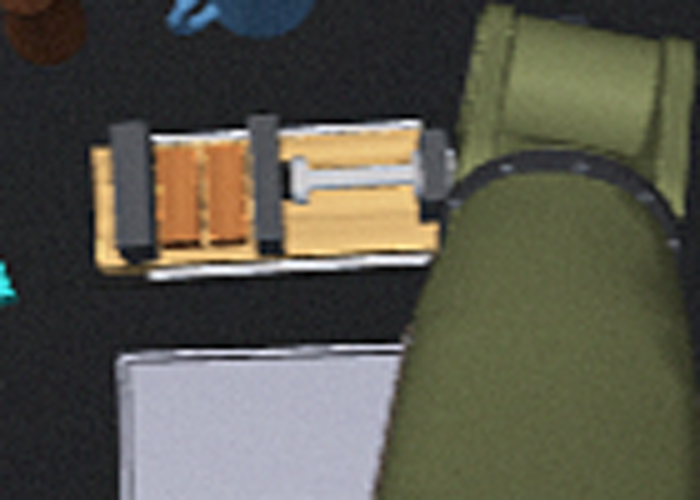

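The jaw is about 3 mm short of bar B, square to it. Half a turn closes the row.

drive_tool(
  steps=[
    {"delta_pos": [-16.5,1.1,10.8],"yaw": 0,"hand": 10},
    {"delta_pos": [-8.9,1.4,17.6],"yaw": 0,"hand": 10},
    {"delta_pos": [1.2,1.7,19.7],"yaw": 0,"hand": 10},
    {"delta_pos": [10.7,2.0,16.4],"yaw": 0,"hand": 10},
    {"delta_pos": [0,0,0],"yaw": 0,"hand": 10},
  ],
  squeeze=40,
)

```text
clock: 18.05
eef_pos: [598.4, -93.7, 103.9]
eef_rot: [3.135, 0.001, 1.603]
wrist_force: [10.2, -4.7, -7.1]
finger_gap: 16.5
```

drive_tool(
  steps=[
    {"delta_pos": [17.6,2.3,8.8],"yaw": 0,"hand": 10},
    {"delta_pos": [0,0,0],"yaw": 0,"hand": 10},
    {"delta_pos": [10,1.1,0.5],"yaw": 0,"hand": 10},
    {"delta_pos": [0,0,0],"yaw": 0,"hand": 10},
  ],
)

```text
clock: 18.38
eef_pos: [624.0, -91.1, 111.3]
eef_rot: [3.14, 0.001, 1.603]
wrist_force: [2.8, -4.9, 6.0]
finger_gap: 17.0
```

```bash
python3 - <<'E'
from cell import manip
from meas import *
t=snap(manip,"top",10); crop(t,200,340,130,230,5,"pics/t10.png")
s=manip.read_state();print(s["eef_pos"],s["eef_rot"],s["finger_gap"],s["clock"],s["wrist_force"])
[print(b) for b in blobs(t,oak(t),62)]
E
```

```text
[623.84325014 -91.10716021 111.31065826] [3.13966649e+00 1.04249083e-03 1.60281384e+00] 17.07692401913114 18.4333 [ 3.58235888 -3.62090135  6.15935384]
(66, 160, np.int32(381), 659.0, 698.6, 83, 72, 88.5)
(239, 168, np.int32(303), 613.1, 117.7, 64, 53, -0.6)
```

View pics/t10.png

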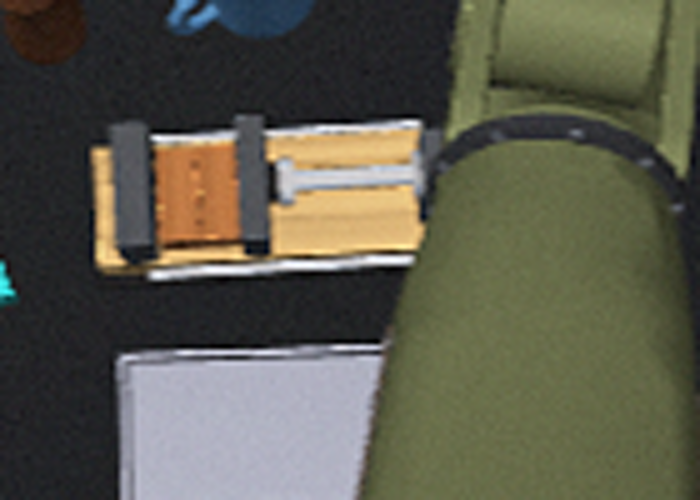

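The row has closed up with the jaw at contact. Now tightening in small steps while watching the force.

drive_tool(
  steps=[
    {"delta_pos": [9.6,0.8,-1.9],"yaw": 0,"hand": 10},
    {"delta_pos": [8.8,0.5,-4.4],"yaw": 0,"hand": 10},
    {"delta_pos": [0,0,0],"yaw": 0,"hand": 10},
    {"delta_pos": [0,0,0],"yaw": 0,"hand": 10},
  ],
  squeeze=50,
)

```text
clock: 18.77
eef_pos: [642.8, -89.0, 105.3]
eef_rot: [3.138, 0.0, 1.603]
wrist_force: [8.2, 0.6, 5.6]
finger_gap: 17.1
```

drive_tool(
  steps=[
    {"delta_pos": [7.7,0.4,-6.8],"yaw": 0,"hand": 10},
    {"delta_pos": [5.4,0.3,-8.2],"yaw": 0,"hand": 10},
    {"delta_pos": [0,0,0],"yaw": 0,"hand": 10},
    {"delta_pos": [0,0,0],"yaw": 0,"hand": 10},
  ],
)

```text
clock: 19.1
eef_pos: [656.0, -87.3, 90.1]
eef_rot: [3.137, -0.001, 1.603]
wrist_force: [9.7, 7.9, 4.0]
finger_gap: 16.6
```

drive_tool(
  steps=[
    {"delta_pos": [3.5,1.2,-9.4],"yaw": 0,"hand": 10},
    {"delta_pos": [1,1,-9.8],"yaw": 0,"hand": 10},
    {"delta_pos": [0,0,0],"yaw": 0,"hand": 10},
    {"delta_pos": [0,0,0],"yaw": 0,"hand": 10},
  ],
)

```text
clock: 19.43
eef_pos: [659.9, -85.3, 70.2]
eef_rot: [3.139, -0.001, 1.603]
wrist_force: [9.3, 5.6, 2.0]
finger_gap: 16.6
```

drive_tool(
  steps=[
    {"delta_pos": [-1.7,0.9,-9.7],"yaw": 0,"hand": 10},
    {"delta_pos": [-4.2,0.8,-8.8],"yaw": 0,"hand": 10},
    {"delta_pos": [0,0,0],"yaw": 0,"hand": 10},
    {"delta_pos": [0,0,0],"yaw": 0,"hand": 10},
  ],
)

```text
clock: 19.77
eef_pos: [653.5, -83.8, 51.8]
eef_rot: [3.14, -0.001, 1.603]
wrist_force: [7.0, 4.9, 1.8]
finger_gap: 16.7
```

```bash
python3 - <<'E'
from cell import manip
from meas import *
t=snap(manip,"top",11); crop(t,200,340,130,230,5,"pics/t11.png")
s=manip.read_state();print(s["eef_pos"],s["eef_rot"],s["finger_gap"],s["clock"],s["wrist_force"])
[print(b) for b in blobs(t,oak(t),62)]
g=t["frame"].astype(float).mean(2)
for v in (160,165,170): print(g[v,225:262].round().astype(int))
E
```

```text
[653.58925549 -83.73955892  51.93144853] [ 3.13979146e+00 -1.12005090e-03  1.60315007e+00] 16.72589683596116 19.8167 [4.59004468 5.96326922 2.80187927]
(66, 160, np.int32(381), 659.0, 698.6, 83, 72, 88.5)
(238, 168, np.int32(295), 613.1, 120.9, 64, 53, -0.6)
[ 88  88  89  87  57  81 118 115 119 131 132 123 127 150 142 116 121 125
 130 128 128 115  86  85  85  84  82 114 168 186 184 181 182 180 179 183
 183]
[ 91  88  88  89  65  69 113 119 123 129 133 127 124  99  92 118 122 126
 135 127 125 111  92  87  88  89  85  54 108 187 204 201 208 205 206 206
 208]
[ 85  85  88  89  75  60 100 120 121 124 130 128 127 105 103 116 119 120
 134 128 126 116  85  84  86  87  91  89  98 121 129 140 167 182 180 183
 184]
```

View pics/t11.png

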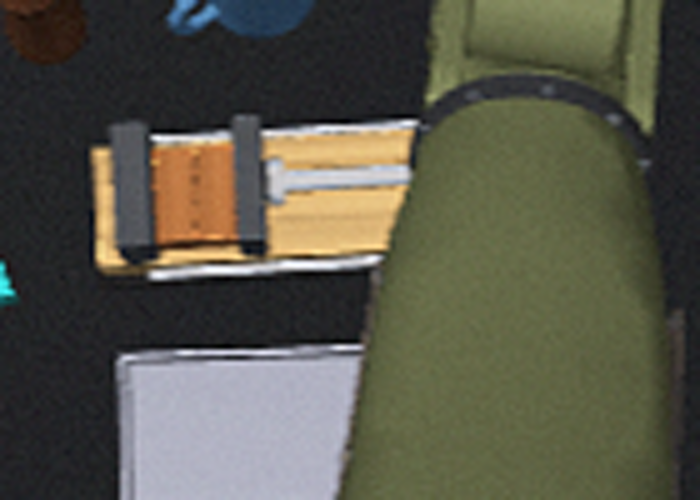

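drive_tool(
  steps=[
    {"delta_pos": [-6.5,0.9,-7.4],"yaw": 0,"hand": 10},
    {"delta_pos": [-8.2,0.8,-5.5],"yaw": 0,"hand": 10},
    {"delta_pos": [0,0,0],"yaw": 0,"hand": 10},
    {"delta_pos": [0,0,0],"yaw": 0,"hand": 10},
  ],
)

```text
clock: 20.15
eef_pos: [639.4, -82.6, 39.6]
eef_rot: [3.138, -0.0, 1.603]
wrist_force: [8.6, 2.4, 1.7]
finger_gap: 16.2
```

drive_tool(
  steps=[
    {"delta_pos": [-9.7,0.6,-3.3],"yaw": 0,"hand": 10},
    {"delta_pos": [-9.8,0.5,-0.6],"yaw": 0,"hand": 10},
    {"delta_pos": [0,0,0],"yaw": 0,"hand": 10},
    {"delta_pos": [0,0,0],"yaw": 0,"hand": 10},
  ],
)

```text
clock: 20.48
eef_pos: [627.7, -83.1, 38.6]
eef_rot: [3.116, 0.004, 1.602]
wrist_force: [62.5, -7.5, -16.6]
finger_gap: 17.3
```

```bash
python3 - <<'E'
from cell import manip
from meas import *
t=snap(manip,"top",12)
s=manip.read_state();print(s["eef_pos"],s["eef_rot"],s["finger_gap"],s["clock"],s["wrist_force"],s["moment"])
[print(b) for b in blobs(t,oak(t),62)]
for k in (9,10,11,12):
    t=load(f"pics/top{k}.npz"); g=t["frame"].astype(float).mean(2); print(k); 
    for v in (160,170): print(g[v,225:262].round().astype(int))
E
```

```text
[627.6932397  -83.11550092  38.61143652] [3.11616164 0.00433744 1.60187225] 17.54737866902615 20.5333 [ 60.68145471  -5.40584403 -14.93796931] [ -1.23617361 -11.0994588   -0.29316085]
(66, 160, np.int32(382), 659.0, 698.6, 83, 72, 88.5)
(238, 168, np.int32(295), 613.7, 120.3, 63, 54, 3.0)
9
[ 84  87  91  87  55  55 107 122 117 124 126 131 124 136 167 155 119 118
 120 126 127 125 132 139 120  99  86  82  85  81  96 154 188 187 185 182
 187]
[ 84  87  86  87  71  41  97 133 117 118 125 131 125 124  96  98 127 119
 117 126 127 131 129 108 148 160  89  86  88  85  83 118 143 135 124 107
 133]
10
[ 89  87  89  86  61  31  93 120 117 124 130 130 129 122 119 114 119 121
 128 128 128 112  87  84  85  84  91  65 131 184 179 183 187 182 183 183
 183]
[ 90  87  90  94  73  38  83 119 117 123 127 130 127 124 104  98 118 129
 128 130 129 124 105  78  87  89  84  84  66  70  96 116 119 134 171 181
 182]
11
[ 88  88  89  87  57  81 118 115 119 131 132 123 127 150 142 116 121 125
 130 128 128 115  86  85  85  84  82 114 168 186 184 181 182 180 179 183
 183]
[ 85  85  88  89  75  60 100 120 121 124 130 128 127 105 103 116 119 120
 134 128 126 116  85  84  86  87  91  89  98 121 129 140 167 182 180 183
 184]
12
[ 89  87  90  85  56  84 121 120 120 129 129 126 133 151 146 113 122 127
 127 125 129 115  90  89  82  85  79 111 167 183 180 180 184 180 182 183
 185]
[ 80  91  90  93  71  60  96 119 120 124 129 128 128 116 116 119 119 129
 128 129 126 111  90  83  82  84  89  79 108 138 128 161 183 181 181 180
 182]
```

```bash
python3 - <<'E'
from cell import manip
from meas import *
c=snap(manip,"side",13); crop(c,190,310,110,230,6,"pics/s13.png")
E
```

```text
(no output)
```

View pics/s13.png

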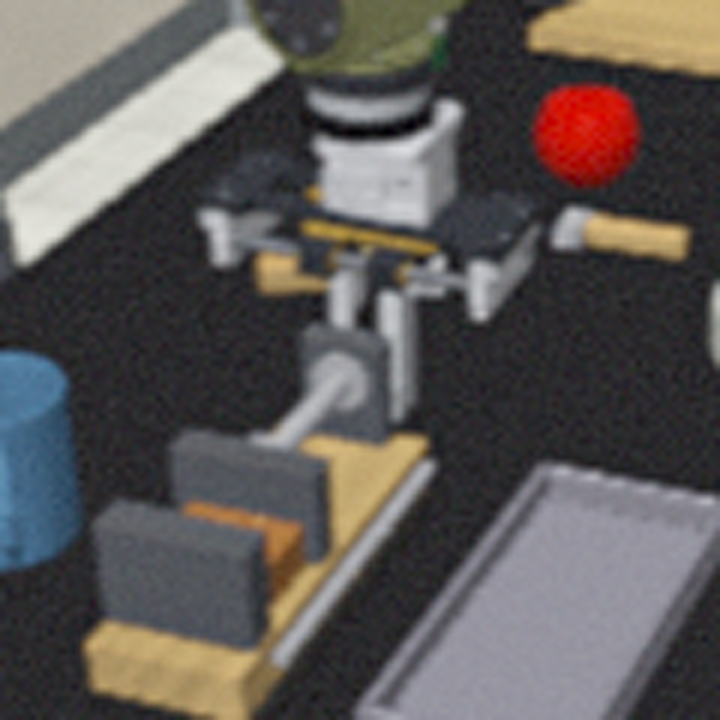

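The crank went stiff: reaction 62 N at the handle, with no further jaw motion. By count the crank is at about 28.1 rad, so the screw is about 7.4 mm past contact. That means roughly 150 N on the row, which is tight. I'll relax the push, let go and rise.

drive_tool(
  steps=[
    {"delta_pos": [4,0,0],"yaw": 0,"hand": 10},
    {"delta_pos": [3.5,0,0],"yaw": 0,"hand": 10},
    {"delta_pos": [0,0,0],"yaw": 0,"hand": 10},
  ],
)

```text
clock: 20.83
eef_pos: [630.9, -82.6, 37.4]
eef_rot: [3.129, 0.002, 1.603]
wrist_force: [25.2, -3.9, 3.6]
finger_gap: 16.9
```

drive_tool(
  steps=[
    {"delta_pos": [3,0,0],"yaw": 0,"hand": 12},
    {"delta_pos": [0,0,0],"yaw": 0,"hand": 20},
    {"delta_pos": [0,0,0],"yaw": 0,"hand": 44},
    {"delta_pos": [0,0,0],"yaw": 0,"hand": 44},
    {"delta_pos": [0,0,0],"yaw": 0,"hand": 44},
  ],
)

```text
clock: 21.25
eef_pos: [630.8, -82.4, 35.7]
eef_rot: [3.137, 0.001, 1.603]
wrist_force: [6.9, -4.5, 0.9]
finger_gap: 36.7
```

```bash
python3 - <<'E'
from cell import manip
from meas import *
c=snap(manip,"side",14); crop(c,210,310,130,230,6,"pics/s14.png")
s=manip.read_state();print(s["eef_pos"],s["eef_rot"],s["finger_gap"],s["clock"],s["wrist_force"],s["moment"])
E
```

```text
[630.48376361 -82.44474762  35.5736137 ] [3.13805489e+00 1.07833364e-03 1.60257087e+00] 41.07677176483759 21.3 [ 6.61909977 -5.61474254  1.03473085] [-0.99695012 -1.35532947 -0.11223178]
```

View pics/s14.png

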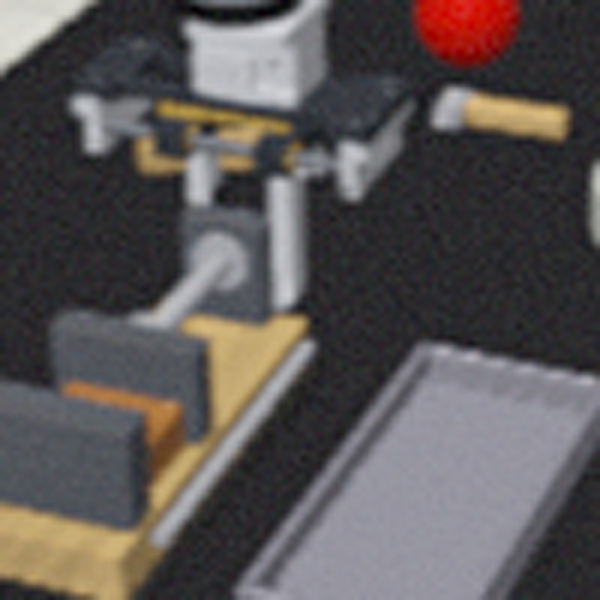

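drive_tool(
  steps=[
    {"delta_pos": [0,0,0],"yaw": 0,"hand": 40},
    {"delta_pos": [0,0,0],"yaw": 0,"hand": 40},
  ],
)

```text
clock: 21.47
eef_pos: [630.7, -82.6, 35.6]
eef_rot: [3.137, 0.001, 1.602]
wrist_force: [10.8, -5.2, -0.2]
finger_gap: 40.0
```

drive_tool(
  steps=[
    {"delta_pos": [0,-2,0],"yaw": 0,"hand": 44},
    {"delta_pos": [0,-2,0],"yaw": 0,"hand": 44},
    {"delta_pos": [0,0,0],"yaw": 0,"hand": 44},
  ],
)

```text
clock: 21.72
eef_pos: [630.2, -85.3, 35.2]
eef_rot: [3.139, -0.001, 1.603]
wrist_force: [8.1, 4.6, 0.3]
finger_gap: 44.0
```

drive_tool(
  steps=[
    {"delta_pos": [0,0,2],"yaw": 0,"hand": 50},
    {"delta_pos": [0,0,2],"yaw": 0,"hand": 50},
    {"delta_pos": [0,0,0],"yaw": 0,"hand": 50},
  ],
)

```text
clock: 21.97
eef_pos: [630.4, -85.5, 39.6]
eef_rot: [3.138, -0.0, 1.603]
wrist_force: [7.0, 2.5, 0.8]
finger_gap: 50.2
```

drive_tool(
  steps=[
    {"delta_pos": [3,0,0],"yaw": 0,"hand": 50},
    {"delta_pos": [3,0,0],"yaw": 0,"hand": 50},
    {"delta_pos": [0,0,0],"yaw": 0,"hand": 50},
  ],
)

```text
clock: 22.22
eef_pos: [636.5, -85.8, 39.3]
eef_rot: [3.139, 0.0, 1.603]
wrist_force: [9.4, -0.0, 0.6]
finger_gap: 49.9
```

```bash
python3 - <<'E'
from cell import manip
from meas import *
c=snap(manip,"side",15); crop(c,190,310,90,230,5,"pics/s15.png")
s=manip.read_state();print(s["eef_pos"],s["wrist_force"],s["moment"])
t=snap(manip,"top",15); crop(t,220,380,70,200,5,"pics/t15.png")
E
```

```text
[636.44276993 -85.83764142  39.2852098 ] [ 8.91623637 -0.69161867 -0.12227764] [-0.07905525 -1.72429896 -0.06527215]
```

View pics/s15.png

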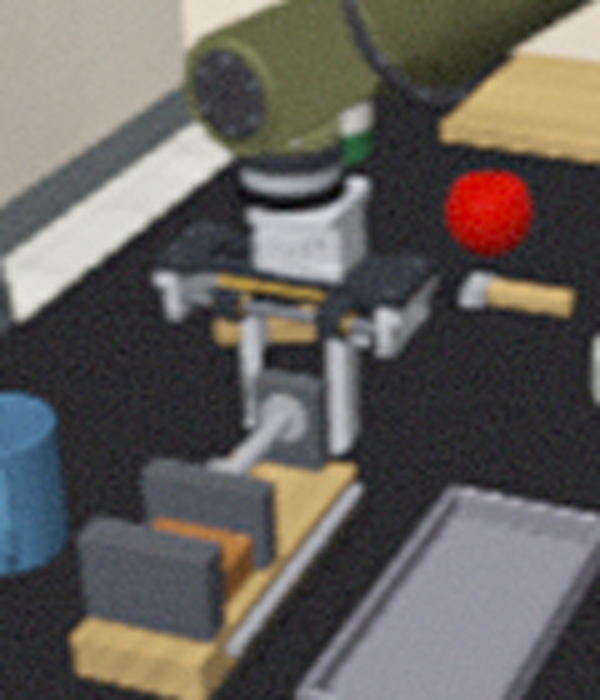

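View pics/t15.png

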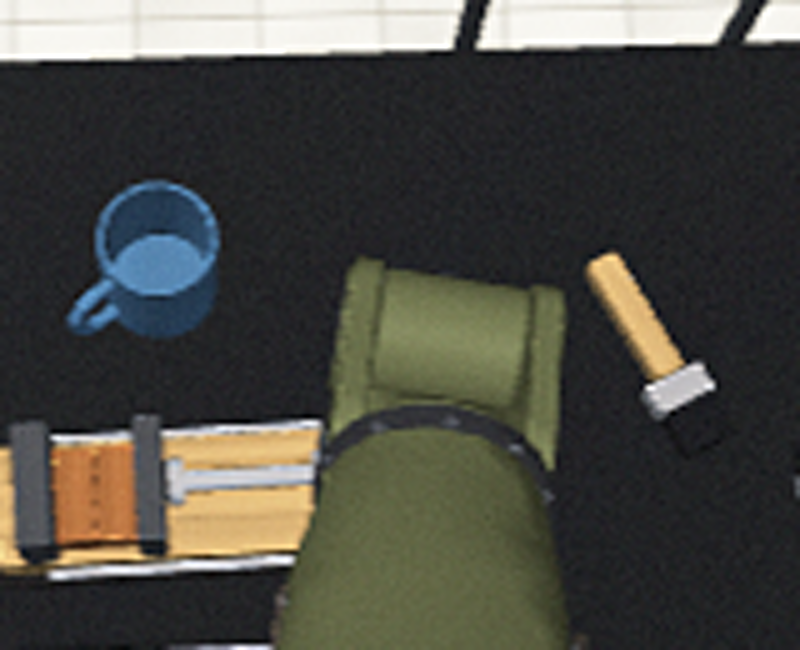

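drive_tool(
  steps=[
    {"delta_pos": [-4,-2,4],"yaw": 0,"hand": 56},
    {"delta_pos": [0,0,8],"yaw": 0,"hand": 56},
    {"delta_pos": [0,0,12],"yaw": 0,"hand": 56},
    {"delta_pos": [0,0,0],"yaw": 0,"hand": 56},
  ],
)

```text
clock: 22.65
eef_pos: [633.5, -86.7, 65.5]
eef_rot: [3.135, -0.001, 1.603]
wrist_force: [10.3, 6.8, 1.4]
finger_gap: 56.3
```

drive_tool(
  steps=[
    {"delta_pos": [0,0,20],"yaw": 0,"hand": 56},
    {"delta_pos": [0,0,30],"yaw": 0,"hand": 56},
    {"delta_pos": [0,0,30],"yaw": 0,"hand": 56},
    {"delta_pos": [0,0,10],"yaw": 0,"hand": 56},
    {"delta_pos": [0,0,0],"yaw": 0,"hand": 56},
  ],
)

```text
clock: 23.07
eef_pos: [632.2, -87.9, 155.5]
eef_rot: [3.138, 0.001, 1.603]
wrist_force: [-0.2, 0.2, 0.1]
finger_gap: 55.8
```

drive_tool(
  steps=[
    {"delta_pos": [0,-30,15],"yaw": 0,"hand": 60},
    {"delta_pos": [-15,-38,0],"yaw": 0,"hand": 60},
    {"delta_pos": [-15,-38,0],"yaw": 0,"hand": 60},
    {"delta_pos": [-15,-38,0],"yaw": 0,"hand": 60},
  ],
)

```text
clock: 23.4
eef_pos: [585.0, -232.8, 165.9]
eef_rot: [-3.139, -0.001, 1.604]
wrist_force: [1.5, -0.4, 0.8]
finger_gap: 59.7
```

```bash
python3 - <<'E'
from cell import manip
from meas import *
c=snap(manip,"side",16); crop(c,190,310,110,230,6,"pics/s16.png")
t=snap(manip,"top",16); crop(t,200,320,130,230,6,"pics/t16.png")
s=manip.read_state();print(s["eef_pos"],s["wrist_force"],s["clock"])
E
```

```text
[ 583.71151839 -236.36248971  165.79903008] [ 0.1795033  -0.13610691 -0.33624923] 23.5
```

View pics/s16.png

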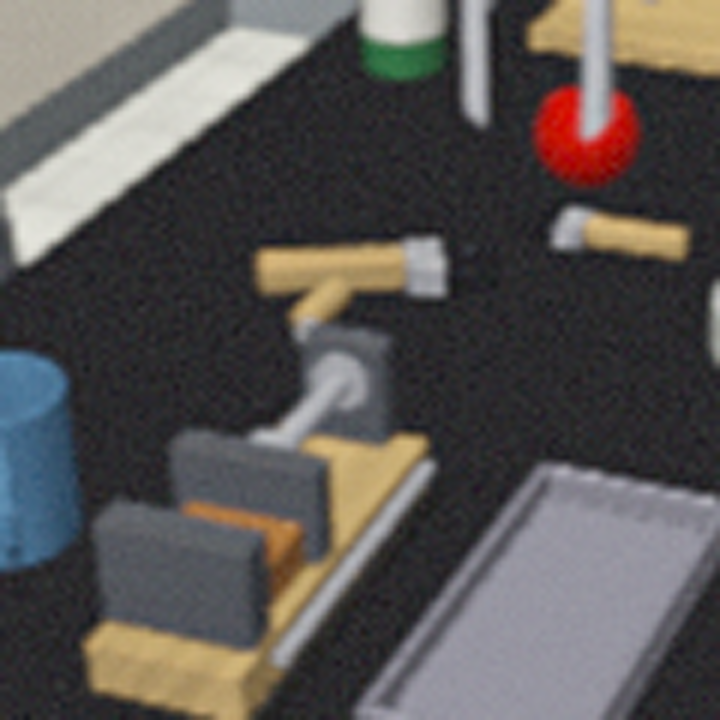

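View pics/t16.png

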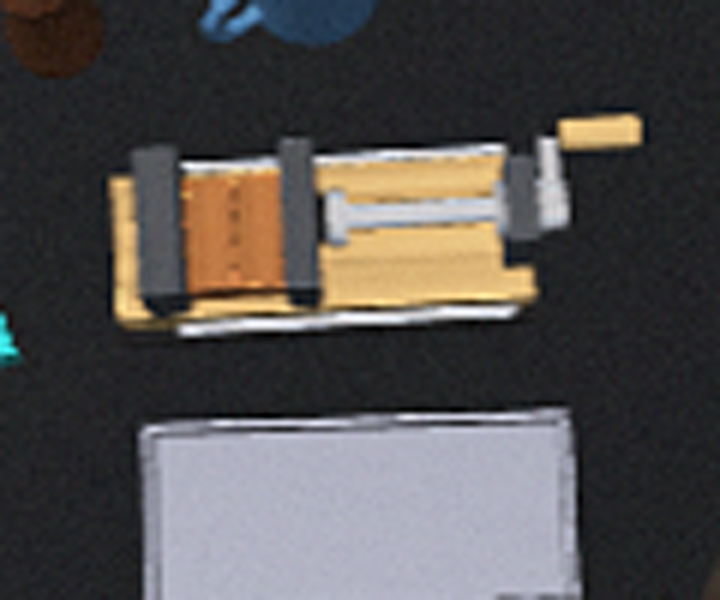

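The handle is not where I left it: it stands on the +x side (top crop (600,131), side crop (322,302)), so it slipped or was dragged. Measuring it and the jaw again.

```bash
python3 - <<'E'
from meas import *
t=load("pics/top16.npz"); s=load("pics/side16.npz")
def comp(c,u,v):
    m=beech(c).astype(np.uint8); n,l,st,ce=cv2.connectedComponentsWithStats(m); i=l[v,u]; vv,uu=np.where(l==i)
    (cx,cy),wh,a=cv2.minAreaRect(np.stack([uu,vv],1).astype(np.float32)); return cx,cy,wh,len(uu)
print(comp(t,300,152))
def tri(a,b,c1,c2):
    d1=ray(c1,a[0],a[1]);d2=ray(c2,b[0],b[1]); d1/=np.linalg.norm(d1);d2/=np.linalg.norm(d2)
    A=np.stack([d1,-d2],1); x,_,_,_=np.linalg.lstsq(A,c2["position"]-c1["position"],rcond=None)
    p=c1["position"]+d1*x[0];q=c2["position"]+d2*x[1]; return ((p+q)/2).round(1),np.linalg.norm(p-q).round(2)
print(tri((299.9,151.9),(243.8,160.2),t,s))
P=depthpts(t)
for u in (296,300,304): print(P[151:154,u].round(1).tolist())
print("oak",blobs(t,oak(t),62))
# arm/hub
for u,v in [(291,155),(291,160),(292,165)]: print(P[v,u].round(1))
g=t["frame"].astype(float).mean(2)
for v in (160,165,170): print(g[v,225:262].round().astype(int))
E
```

```text
(299.5, 151.5, (5.0, 13.0), 69)
(array([656.9, -83.1,  87.7]), np.float64(0.03))
[[658.1, -69.8, 95.1], [654.5, -69.5, 95.9], [651.1, -69.4, 96.2]]
[[657.0, -82.4, 97.8], [655.1, -82.8, 92.6], [652.3, -82.9, 90.8]]
[[658.8, -96.2, 90.3], [654.1, -95.5, 95.0], [653.1, -96.4, 86.7]]
oak [(66, 160, np.int32(379), 659.0, 698.6, 83, 72, 88.5), (238, 168, np.int32(297), 613.2, 120.9, 64, 53, -0.6)]
[646.4 -53.5  90.6]
[629.9 -52.9  89.7]
[614.8 -56.1  83.4]
[ 88  90  90  90  51  84 123 113 120 124 126 127 127 149 140 117 125 126
 128 124 126 114  88  87  82  87  78 108 162 188 183 183 182 182 183 182
 181]
[ 91  88  86  94  65  67 108 120 123 129 132 125 124  98  92 123 118 126
 129 126 127 115  90  80  86  89  85  61  25 145 205 203 201 208 207 206
 205]
[ 86  87  87  89  75  60  98 123 119 124 128 129 124 103  99 119 122 123
 131 127 129 113  93  84  82  87  87  66  65 101 116 125 137 168 180 183
 183]
```

The handle is at (657,-83,87.7), so θ≈1.23. It slid up between the fingers during the vertical stretch, and the 62 N was the fingers jamming on it. The screw is only about 2 mm past contact, so the clamp is not tight. I'll regrip with a full squeeze.

drive_tool(
  steps=[
    {"delta_pos": [18,37,0],"yaw": 0,"hand": 48},
    {"delta_pos": [18,37,0],"yaw": 0,"hand": 48},
    {"delta_pos": [18,37,0],"yaw": 0,"hand": 48},
    {"delta_pos": [16,37,0],"yaw": 0,"hand": 48},
    {"delta_pos": [0,0,0],"yaw": 0,"hand": 48},
  ],
)

```text
clock: 23.92
eef_pos: [657.7, -76.7, 165.7]
eef_rot: [-3.139, -0.002, 1.609]
wrist_force: [-0.4, -0.9, -0.5]
finger_gap: 48.1
```

drive_tool(
  steps=[
    {"delta_pos": [0,0,0],"yaw": 0,"hand": 48},
    {"delta_pos": [0,0,0],"yaw": 0,"hand": 48},
  ],
)

```text
clock: 24.08
eef_pos: [655.9, -83.5, 166.5]
eef_rot: [-3.139, -0.0, 1.603]
wrist_force: [0.1, -0.8, -0.3]
finger_gap: 47.9
```

drive_tool(
  steps=[
    {"delta_pos": [1,-2,-20],"yaw": 0,"hand": 48},
    {"delta_pos": [0,0,-30],"yaw": 0,"hand": 48},
    {"delta_pos": [0,0,-20],"yaw": 0,"hand": 48},
    {"delta_pos": [0,0,-12],"yaw": 0,"hand": 48},
    {"delta_pos": [0,0,0],"yaw": 0,"hand": 48},
  ],
  squeeze=60,
)

```text
clock: 24.5
eef_pos: [655.9, -86.6, 83.1]
eef_rot: [-3.137, -0.001, 1.601]
wrist_force: [-0.4, -0.6, -0.8]
finger_gap: 48.0
```

drive_tool(
  steps=[
    {"delta_pos": [0,0,0],"yaw": 0,"hand": 48},
    {"delta_pos": [0,0,0],"yaw": 0,"hand": 10},
    {"delta_pos": [0,0,0],"yaw": 0,"hand": 5},
    {"delta_pos": [0,0,0],"yaw": 0,"hand": 5},
    {"delta_pos": [0,0,0],"yaw": 0,"hand": 5},
  ],
)

```text
clock: 24.92
eef_pos: [657.7, -85.9, 87.2]
eef_rot: [3.14, 0.0, 1.603]
wrist_force: [-0.4, -0.3, 0.0]
finger_gap: 24.6
```

drive_tool(
  steps=[
    {"delta_pos": [0,0,0],"yaw": 0,"hand": 5},
    {"delta_pos": [0,0,0],"yaw": 0,"hand": 5},
  ],
)

```text
clock: 25.08
eef_pos: [657.9, -86.0, 86.9]
eef_rot: [3.14, 0.0, 1.603]
wrist_force: [2.1, -1.8, 1.8]
finger_gap: 16.7
```

```bash
python3 - <<'E'
from cell import manip
from meas import *
c=snap(manip,"side",17); crop(c,190,310,110,230,6,"pics/s17.png")
s=manip.read_state();print(s["eef_pos"],s["wrist_force"],s["clock"],s["finger_gap"])
E
```

```text
[657.95476773 -85.9888292   86.90125808] [ 2.78516502 -0.86233698  1.25035791] 25.1333 16.388510092827662
```

View pics/s17.png

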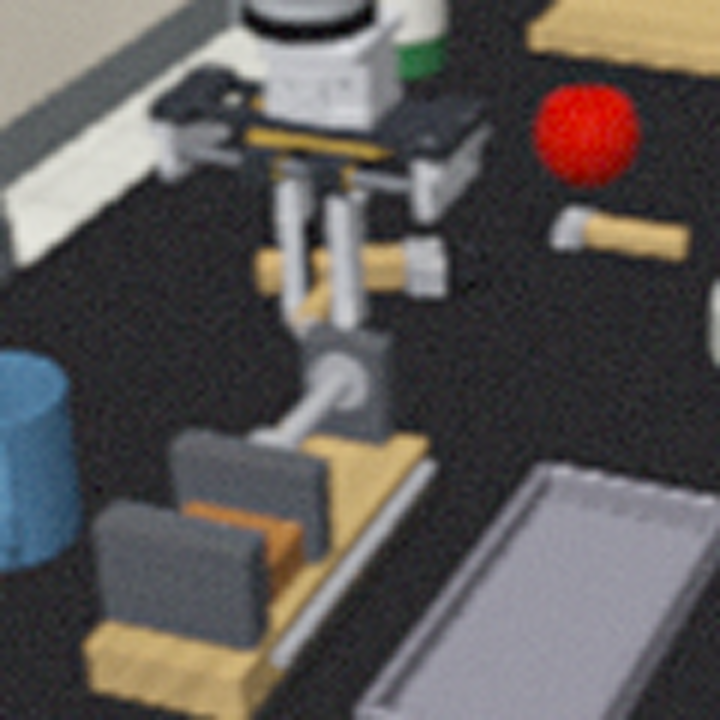

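Gripped again (crop (325,290), gap 16.4). Turning slowly, checking force and position.

drive_tool(
  steps=[
    {"delta_pos": [1.4,0.3,-4.8],"yaw": 0,"hand": 5},
    {"delta_pos": [0.7,0.3,-4.8],"yaw": 0,"hand": 5},
    {"delta_pos": [0,0,0],"yaw": 0,"hand": 5},
  ],
)

```text
clock: 25.38
eef_pos: [660.3, -85.2, 76.7]
eef_rot: [3.14, 0.0, 1.603]
wrist_force: [4.5, -0.5, 2.9]
finger_gap: 16.8
```

```bash
python3 - <<'E'
from cell import manip
from meas import *
c=snap(manip,"side",18); crop(c,220,280,140,180,12,"pics/s18.png")
s=manip.read_state();print(s["eef_pos"],s["wrist_force"],s["clock"],s["finger_gap"])
E
```

```text
[660.2677938  -85.12349911  76.91546467] [ 5.60692924 -0.31905171  1.40146154] 25.4333 16.61309632131322
```

View pics/s18.png

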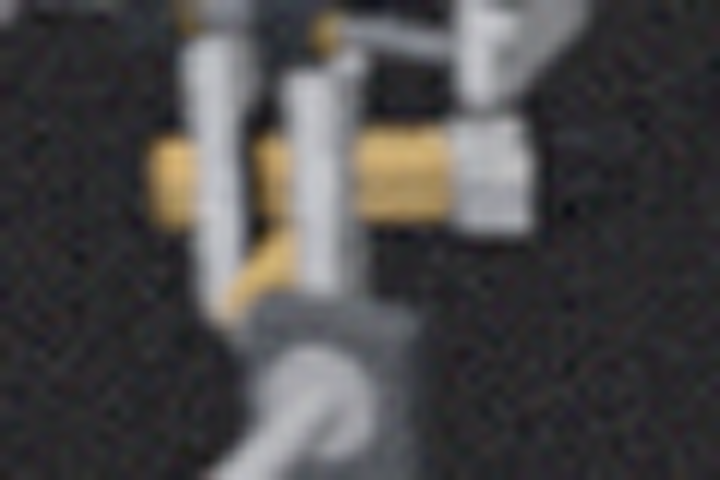

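drive_tool(
  steps=[
    {"delta_pos": [0,0.4,-5],"yaw": 0,"hand": 5},
    {"delta_pos": [-0.5,0.4,-5],"yaw": 0,"hand": 5},
    {"delta_pos": [-1.2,0.4,-4.8],"yaw": 0,"hand": 5},
    {"delta_pos": [-1.7,0.4,-4.7],"yaw": 0,"hand": 5},
    {"delta_pos": [0,0,0],"yaw": 0,"hand": 5},
  ],
)

```text
clock: 25.85
eef_pos: [657.0, -83.6, 57.4]
eef_rot: [3.139, 0.0, 1.603]
wrist_force: [7.6, -0.2, 2.3]
finger_gap: 16.6
```

```bash
python3 - <<'E'
from cell import manip
from meas import *
c=snap(manip,"side",19); crop(c,220,280,140,180,12,"pics/s19.png")
s=manip.read_state();print(s["eef_pos"],s["wrist_force"],s["clock"],s["finger_gap"])
E
```

```text
[657.04390964 -83.64819623  57.49397567] [ 7.46310871 -0.80246715  1.1351511 ] 25.9 16.883087861570694
```

View pics/s19.png

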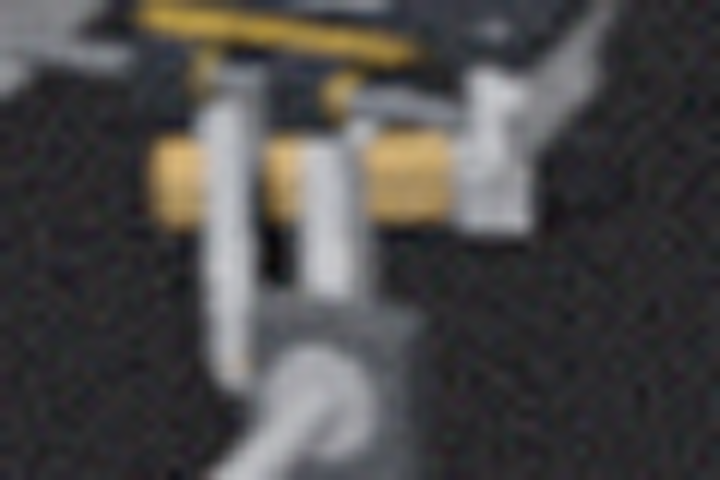

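drive_tool(
  steps=[
    {"delta_pos": [-1.9,0.4,-4.3],"yaw": 0,"hand": 5},
    {"delta_pos": [-2.9,0.4,-4],"yaw": 0,"hand": 5},
    {"delta_pos": [-3.4,0.3,-3.5],"yaw": 0,"hand": 5},
    {"delta_pos": [-3.9,0.3,-3.1],"yaw": 0,"hand": 5},
    {"delta_pos": [0,0,0],"yaw": 0,"hand": 5},
  ],
)

```text
clock: 26.32
eef_pos: [645.2, -82.5, 42.6]
eef_rot: [3.137, 0.001, 1.603]
wrist_force: [10.9, -1.3, -0.5]
finger_gap: 16.8
```

```bash
python3 - <<'E'
from cell import manip
from meas import *
c=snap(manip,"side",20); crop(c,220,280,140,190,12,"pics/s20.png")
s=manip.read_state();print(s["eef_pos"],s["wrist_force"],s["clock"],s["finger_gap"],s["moment"])
E
```

```text
[645.21139218 -82.48511718  42.73739806] [ 9.77632451 -2.53339003 -0.79692018] 26.3667 16.150234355527232 [-0.29107015 -1.92659326 -0.08954571]
```

View pics/s20.png

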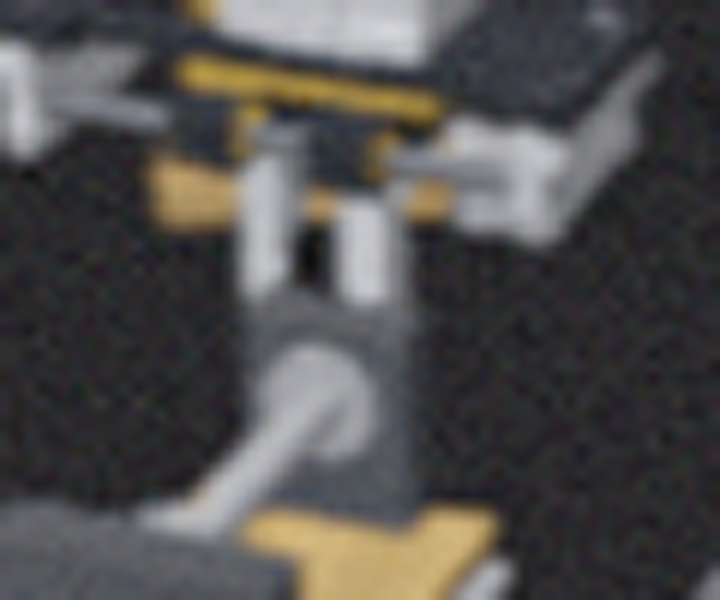

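drive_tool(
  steps=[
    {"delta_pos": [-4.2,0.3,-2.6],"yaw": 0,"hand": 5},
    {"delta_pos": [-4.5,0.2,-2],"yaw": 0,"hand": 5},
    {"delta_pos": [0,0,0],"yaw": 0,"hand": 5},
    {"delta_pos": [0,0,0],"yaw": 0,"hand": 5},
  ],
)

```text
clock: 26.7
eef_pos: [636.9, -82.1, 38.1]
eef_rot: [3.137, 0.001, 1.603]
wrist_force: [14.4, -3.0, -4.3]
finger_gap: 16.6
```

```bash
python3 - <<'E'
from cell import manip
from meas import *
s=manip.read_state();print(s["eef_pos"],s["wrist_force"],s["clock"],s["finger_gap"],s["moment"])
E
```

```text
[636.93678966 -82.08920452  38.08860256] [14.43014738 -3.04908742 -4.2949398 ] 26.7 16.637435611695306 [-0.5745425  -2.58859932 -0.1515901 ]
```

At 14 N on the handle the load agrees with about 130 N in the screw by count. Here I'll test whether the crank stays put when released without being pulled back.

drive_tool(
  steps=[
    {"delta_pos": [0,0,0],"yaw": 0,"hand": 20},
    {"delta_pos": [0,0,0],"yaw": 0,"hand": 22},
    {"delta_pos": [0,0,0],"yaw": 0,"hand": 22},
    {"delta_pos": [0,0,0],"yaw": 0,"hand": 22},
  ],
)

```text
clock: 27.03
eef_pos: [636.6, -82.1, 38.2]
eef_rot: [3.138, 0.001, 1.603]
wrist_force: [8.7, -2.7, 0.5]
finger_gap: 22.0
```

```bash
python3 - <<'E'
from cell import manip
from meas import *
s=manip.read_state();print(s["eef_pos"],s["wrist_force"],s["clock"],s["finger_gap"],s["moment"])
c=snap(manip,"side",21); crop(c,220,280,140,190,12,"pics/s21.png")
E
```

```text
[636.61507934 -82.12590049  38.2355988 ] [ 8.73914679 -2.67967989  0.50830806] 27.0333 22.021075288483686 [-0.52017484 -1.74986133 -0.02096058]
```

View pics/s21.png

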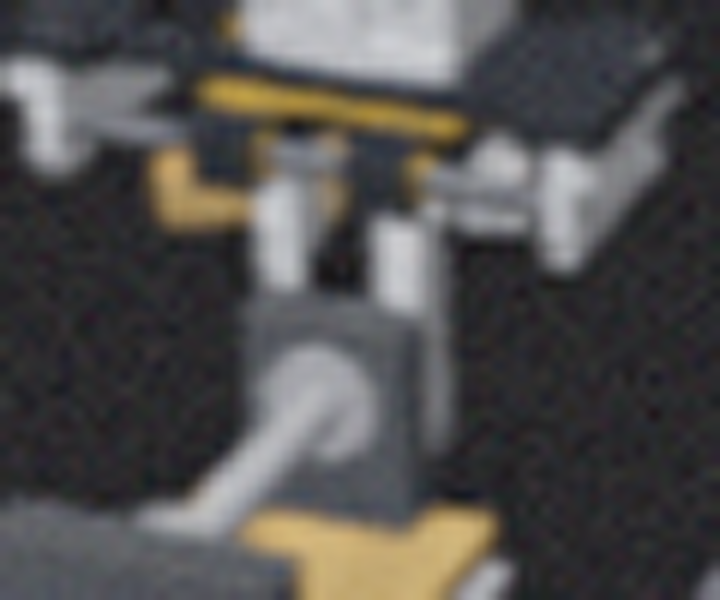

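The force on release (8.7 N, against 14.4 N when driving) shows the screw partly back-drives here with about 0.1 N m of friction. Earlier, further on, it went very stiff. I'll go there once more and test whether it holds.

drive_tool(
  steps=[
    {"delta_pos": [0,0,0],"yaw": 0,"hand": 5},
    {"delta_pos": [0,0,0],"yaw": 0,"hand": 5},
    {"delta_pos": [-2.4,0.1,-0.8],"yaw": 0,"hand": 5},
    {"delta_pos": [0,0,0],"yaw": 0,"hand": 5},
    {"delta_pos": [0,0,0],"yaw": 0,"hand": 5},
  ],
)

```text
clock: 27.5
eef_pos: [635.4, -82.2, 37.8]
eef_rot: [3.135, 0.002, 1.603]
wrist_force: [19.6, -3.7, -3.8]
finger_gap: 16.8
```

drive_tool(
  steps=[
    {"delta_pos": [-2.4,0,-0.5],"yaw": 0,"hand": 5},
    {"delta_pos": [0,0,0],"yaw": 0,"hand": 5},
    {"delta_pos": [0,0,0],"yaw": 0,"hand": 5},
  ],
)

```text
clock: 27.75
eef_pos: [633.3, -82.2, 37.2]
eef_rot: [3.134, 0.002, 1.602]
wrist_force: [21.3, -4.0, -6.9]
finger_gap: 16.8
```

drive_tool(
  steps=[
    {"delta_pos": [-2.4,0,-0.4],"yaw": 0,"hand": 5},
    {"delta_pos": [0,0,0],"yaw": 0,"hand": 5},
    {"delta_pos": [0,0,0],"yaw": 0,"hand": 5},
  ],
)

```text
clock: 28.0
eef_pos: [631.3, -82.2, 36.8]
eef_rot: [3.133, 0.002, 1.602]
wrist_force: [25.9, -4.0, -8.4]
finger_gap: 17.0
```

drive_tool(
  steps=[
    {"delta_pos": [-3,0,-0.8],"yaw": 0,"hand": 5},
    {"delta_pos": [-3,0,-0.2],"yaw": 0,"hand": 5},
    {"delta_pos": [0,0,0],"yaw": 0,"hand": 5},
    {"delta_pos": [0,0,0],"yaw": 0,"hand": 5},
  ],
)

```text
clock: 28.33
eef_pos: [629.1, -82.5, 37.2]
eef_rot: [3.122, 0.003, 1.602]
wrist_force: [51.2, -4.7, -18.4]
finger_gap: 16.9
```

drive_tool(
  steps=[
    {"delta_pos": [-3,0,0],"yaw": 0,"hand": 5},
    {"delta_pos": [-3,0,0.2],"yaw": 0,"hand": 5},
    {"delta_pos": [0,0,0],"yaw": 0,"hand": 5},
    {"delta_pos": [0,0,0],"yaw": 0,"hand": 5},
  ],
)

```text
clock: 28.67
eef_pos: [626.5, -83.2, 38.7]
eef_rot: [3.113, 0.005, 1.602]
wrist_force: [74.2, -6.8, -25.8]
finger_gap: 17.1
```

drive_tool(
  steps=[
    {"delta_pos": [3,0,0],"yaw": 0,"hand": 22},
    {"delta_pos": [3,0,0],"yaw": 0,"hand": 22},
    {"delta_pos": [0,0,0],"yaw": 0,"hand": 22},
    {"delta_pos": [0,0,0],"yaw": 0,"hand": 22},
  ],
)

```text
clock: 29.0
eef_pos: [627.9, -82.4, 38.3]
eef_rot: [3.126, 0.003, 1.603]
wrist_force: [33.1, -2.6, 0.5]
finger_gap: 22.3
```

drive_tool(
  steps=[
    {"delta_pos": [3,0,0],"yaw": 0,"hand": 22},
    {"delta_pos": [0,0,0],"yaw": 0,"hand": 22},
    {"delta_pos": [0,0,0],"yaw": 0,"hand": 22},
  ],
)

```text
clock: 29.25
eef_pos: [629.0, -82.2, 37.3]
eef_rot: [3.131, 0.002, 1.603]
wrist_force: [23.2, -2.7, 0.7]
finger_gap: 22.2
```

drive_tool(
  steps=[
    {"delta_pos": [3,0,0],"yaw": 0,"hand": 22},
    {"delta_pos": [0,0,0],"yaw": 0,"hand": 22},
    {"delta_pos": [0,0,0],"yaw": 0,"hand": 22},
  ],
)

```text
clock: 29.5
eef_pos: [631.1, -82.1, 36.7]
eef_rot: [3.133, 0.002, 1.603]
wrist_force: [19.5, -2.3, 0.8]
finger_gap: 22.5
```

The force follows the same curve back, so the screw has no lock: it back-drives until its 0.1 N m friction holds, at about 31-38 N on the row. I'll lead the handle back gently to that equilibrium so it stays where I leave it, still under pressure.

drive_tool(
  steps=[
    {"delta_pos": [3,0,1],"yaw": 0,"hand": 5},
    {"delta_pos": [3,-0.2,1.5],"yaw": 0,"hand": 5},
    {"delta_pos": [4,-0.3,2.5],"yaw": 0,"hand": 5},
    {"delta_pos": [0,0,0],"yaw": 0,"hand": 5},
    {"delta_pos": [0,0,0],"yaw": 0,"hand": 5},
  ],
)

```text
clock: 29.92
eef_pos: [640.1, -82.3, 40.5]
eef_rot: [3.137, 0.001, 1.603]
wrist_force: [15.5, -2.2, -4.0]
finger_gap: 16.9
```

drive_tool(
  steps=[
    {"delta_pos": [6,-0.4,4.6],"yaw": 0,"hand": 5},
    {"delta_pos": [5,-0.4,5.6],"yaw": 0,"hand": 5},
    {"delta_pos": [0,0,0],"yaw": 0,"hand": 5},
    {"delta_pos": [0,0,0],"yaw": 0,"hand": 5},
  ],
)

```text
clock: 30.25
eef_pos: [651.8, -83.3, 51.1]
eef_rot: [3.134, 0.001, 1.602]
wrist_force: [21.3, -2.6, -3.7]
finger_gap: 16.7
```

drive_tool(
  steps=[
    {"delta_pos": [5,-0.3,5],"yaw": 0,"hand": 5},
    {"delta_pos": [2.5,-0.4,7],"yaw": 0,"hand": 5},
    {"delta_pos": [0,0,0],"yaw": 0,"hand": 5},
    {"delta_pos": [0,0,0],"yaw": 0,"hand": 5},
  ],
)

```text
clock: 30.58
eef_pos: [658.8, -84.2, 63.9]
eef_rot: [3.135, 0.001, 1.603]
wrist_force: [13.6, -3.0, 4.8]
finger_gap: 16.8
```

```bash
python3 - <<'E'
from cell import manip
from meas import *
s=manip.read_state();print(s["eef_pos"],s["wrist_force"],s["clock"],s["finger_gap"],s["moment"])
c=snap(manip,"side",22); crop(c,220,280,140,190,12,"pics/s22.png")
E
```

```text
[658.80538297 -84.1565678   63.90046773] [13.64418725 -2.9563593   4.76721596] 30.5833 16.75196364705664 [-0.56533378 -2.38364059 -0.07446573]
```

View pics/s22.png

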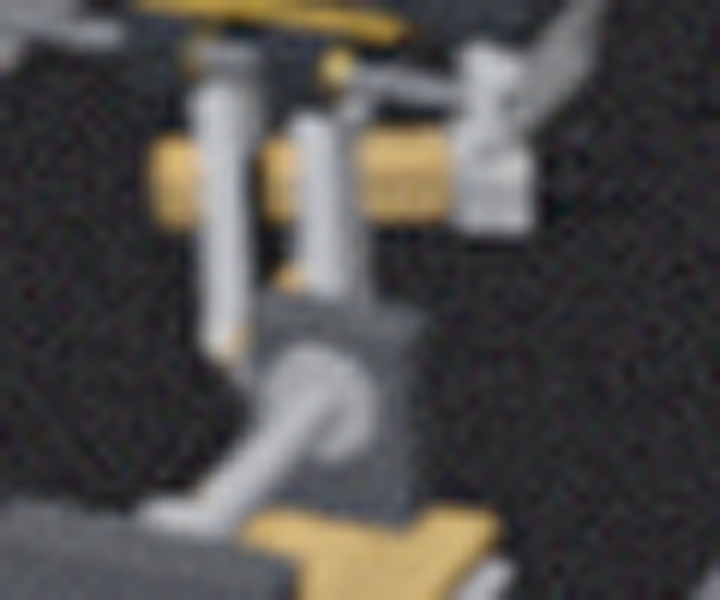

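drive_tool(
  steps=[
    {"delta_pos": [1,-0.4,5],"yaw": 0,"hand": 5},
    {"delta_pos": [0.3,-0.3,5],"yaw": 0,"hand": 5},
    {"delta_pos": [0,-0.3,4],"yaw": 0,"hand": 5},
    {"delta_pos": [0,0,0],"yaw": 0,"hand": 5},
    {"delta_pos": [0,0,0],"yaw": 0,"hand": 5},
  ],
)

```text
clock: 31.05
eef_pos: [659.8, -85.3, 78.0]
eef_rot: [3.136, 0.002, 1.603]
wrist_force: [10.3, -4.1, 6.8]
finger_gap: 16.5
```

drive_tool(
  steps=[
    {"delta_pos": [-0.5,-0.3,4],"yaw": 0,"hand": 5},
    {"delta_pos": [-0.7,-0.2,3],"yaw": 0,"hand": 5},
    {"delta_pos": [0,0,0],"yaw": 0,"hand": 5},
    {"delta_pos": [0,0,0],"yaw": 0,"hand": 5},
  ],
)

```text
clock: 31.38
eef_pos: [658.4, -85.9, 84.9]
eef_rot: [3.137, 0.002, 1.603]
wrist_force: [8.6, -3.3, 5.5]
finger_gap: 16.8
```

drive_tool(
  steps=[
    {"delta_pos": [0,0,0],"yaw": 0,"hand": 50},
    {"delta_pos": [0,0,0],"yaw": 0,"hand": 50},
    {"delta_pos": [0,0,0],"yaw": 0,"hand": 50},
    {"delta_pos": [0,0,0],"yaw": 0,"hand": 50},
    {"delta_pos": [0,0,0],"yaw": 0,"hand": 50},
  ],
  squeeze=30,
)

```text
clock: 31.8
eef_pos: [656.4, -85.0, 83.0]
eef_rot: [-3.141, -0.0, 1.603]
wrist_force: [-0.5, -0.3, -0.5]
finger_gap: 46.8
```

drive_tool(
  steps=[
    {"delta_pos": [0,0,10],"yaw": 0,"hand": 50},
    {"delta_pos": [0,0,20],"yaw": 0,"hand": 50},
    {"delta_pos": [0,0,30],"yaw": 0,"hand": 50},
    {"delta_pos": [0,0,25],"yaw": 0,"hand": 50},
    {"delta_pos": [0,-30,0],"yaw": 0,"hand": 50},
  ],
)

```text
clock: 32.22
eef_pos: [658.8, -111.8, 175.4]
eef_rot: [3.133, 0.001, 1.607]
wrist_force: [0.9, -0.4, 1.4]
finger_gap: 50.0
```

drive_tool(
  steps=[
    {"delta_pos": [-15,-36,0],"yaw": 0,"hand": 50},
    {"delta_pos": [-20,-36,0],"yaw": 0,"hand": 50},
    {"delta_pos": [-25,-30,0],"yaw": 0,"hand": 50},
    {"delta_pos": [-25,-30,0],"yaw": 0,"hand": 50},
  ],
)

```text
clock: 32.55
eef_pos: [570.5, -248.5, 169.1]
eef_rot: [3.141, 0.0, 1.603]
wrist_force: [0.7, -0.6, 0.5]
finger_gap: 49.8
```

```bash
python3 - <<'E'
from cell import manip
from meas import *
c=snap(manip,"side",23); crop(c,190,310,110,230,6,"pics/s23.png")
t=snap(manip,"top",23); crop(t,200,440,110,260,3.3,"pics/t23.png")
s=manip.read_state();print(s["eef_pos"],s["wrist_force"],s["clock"])
print("oak",blobs(t,oak(t),62))
m=beech(t); print("knob",[b for b in blobs(t,m,95) if 290<b[0]<330 and b[1]<180]); print("brush",[b for b in blobs(t,m,16) if 330<b[0]<420])
E
```

```text
[ 568.98039997 -251.05561476  169.42153565] [-0.18685222  0.31168528  0.51275729] 32.65
oak [(66, 160, np.int32(384), 659.0, 698.6, 83, 72, 88.5), (238, 168, np.int32(297), 613.7, 120.2, 63, 54, 3.0)]
knob [(299, 152, np.int32(68), 656.0, -80.8, 44, 16, -84.2)]
brush [(346, 132, np.int32(181), 742.5, -256.7, 96, 25, 27.6)]
```

View pics/s23.png

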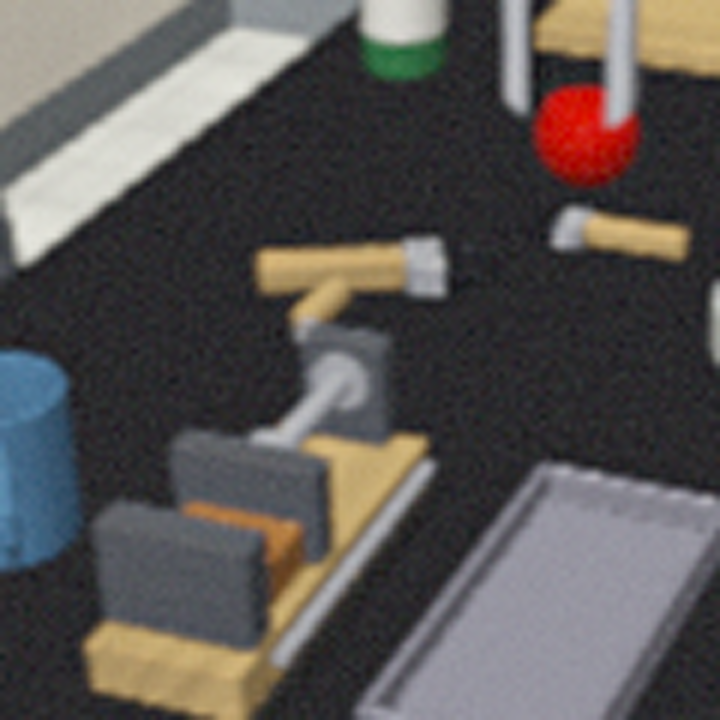

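View pics/t23.png

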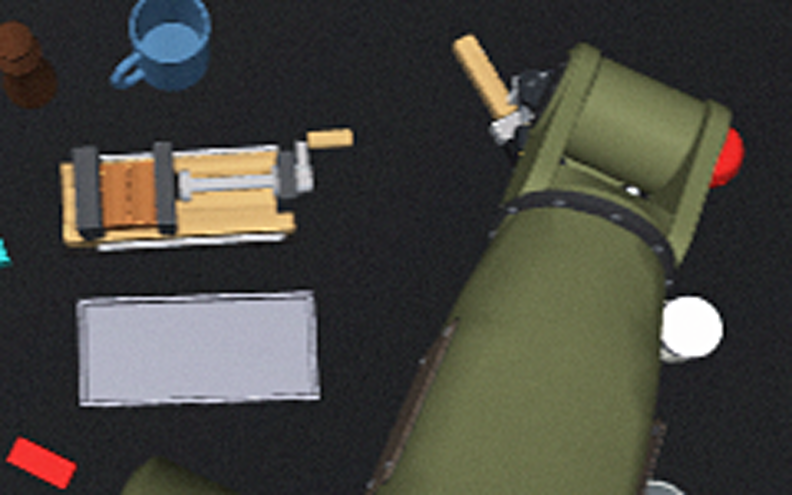

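Row closed with the bars flush; crank at rest at the same point as before, with the jaw in contact. Now the timer: refine its axis and angle.

```bash
python3 - <<'E'
from meas import *
t=load("pics/top0.npz"); P=depthpts(t); Z=P[...,2]
g=t["frame"].astype(int)
crop(t,335,392,195,250,12,"pics/tm.png")
# white pointer
m=np.zeros(Z.shape,bool); m[205:240,345:385]=(Z[205:240,345:385]>60)&(Z[205:240,345:385]<80)
pts=P[m][:,:2].astype(np.float32); print(len(pts),cv2.minAreaRect(pts)); 
q=pts-pts.mean(0); w,V=np.linalg.eigh(q.T@q); print(pts.mean(0),np.degrees(np.arctan2(*V[::-1,1])))
# timer disc circle from white colour edge
w=(g.min(2)>120); w[:200]=0;w[246:]=0;w[:,:338]=0;w[:,388:]=0
n,l,st,ce=cv2.connectedComponentsWithStats(w.astype(np.uint8)); print(st)
E
```

```text
91 ((428.1636962890625, -285.89691162109375), (60.25052261352539, 14.296119689941406), 81.02607727050781)
[ 428.02188 -285.19418] 81.30849
[[     0      0    512    384 195891]
 [   343    205     38     35    703]
 [   355    220     10      2     14]]
```

View pics/tm.png

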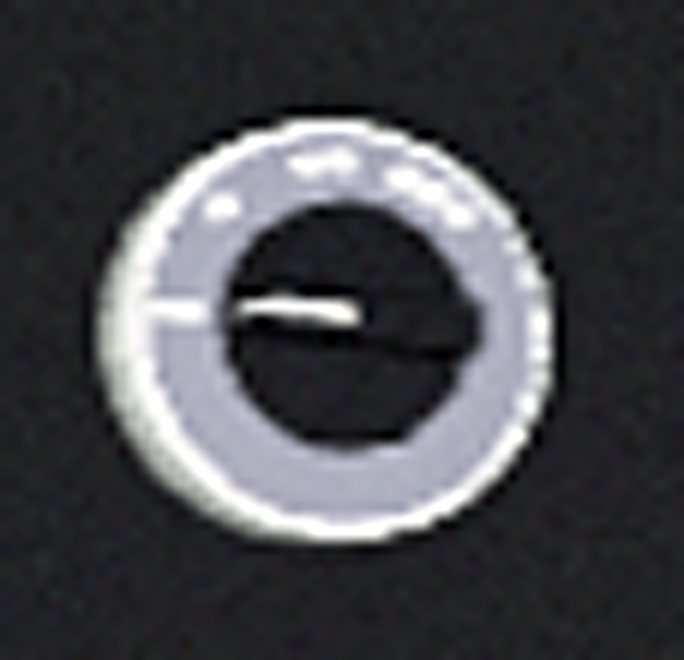

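Timer crop: the pointer is at the dash (180,310) and the two dots are at the top (325,163), clockwise of it. Moving over it with the tool across the bar.

drive_tool(
  steps=[
    {"delta_pos": [-35,-9,0],"yaw": -0.093,"hand": 45},
    {"delta_pos": [-35,-9,0],"yaw": -0.093,"hand": 45},
    {"delta_pos": [-35,-9,0],"yaw": 0,"hand": 45},
    {"delta_pos": [-36,-8,0],"yaw": 0,"hand": 45},
    {"delta_pos": [0,0,0],"yaw": 0,"hand": 45},
  ],
)

```text
clock: 33.07
eef_pos: [426.9, -282.6, 169.1]
eef_rot: [-3.141, 0.0, 1.415]
wrist_force: [-0.9, -0.1, -0.0]
finger_gap: 44.7
```

drive_tool(
  steps=[
    {"delta_pos": [0,0,-15],"yaw": 0,"hand": 45},
    {"delta_pos": [0,0,-25],"yaw": 0,"hand": 45},
    {"delta_pos": [0,0,-15],"yaw": 0,"hand": 45},
    {"delta_pos": [0,0,0],"yaw": 0,"hand": 45},
    {"delta_pos": [0,0,0],"yaw": 0,"hand": 45},
  ],
)

```text
clock: 33.48
eef_pos: [431.3, -281.8, 113.8]
eef_rot: [-3.141, -0.0, 1.417]
wrist_force: [1.0, 0.7, 1.1]
finger_gap: 45.1
```

drive_tool(
  steps=[
    {"delta_pos": [-3.1,-3.7,-14],"yaw": 0,"hand": 45},
    {"delta_pos": [0,0,-20],"yaw": 0,"hand": 45},
    {"delta_pos": [0,0,-12],"yaw": 0,"hand": 45},
    {"delta_pos": [0,0,0],"yaw": 0,"hand": 45},
    {"delta_pos": [0,0,0],"yaw": 0,"hand": 45},
  ],
)

```text
clock: 33.9
eef_pos: [428.3, -286.0, 68.6]
eef_rot: [3.141, 0.0, 1.417]
wrist_force: [-0.5, 0.2, 0.3]
finger_gap: 44.5
```

```bash
python3 - <<'E'
from cell import manip
from meas import *
c=snap(manip,"side",24); crop(c,280,380,100,190,7,"pics/s24.png")
s=manip.read_state();print(s["eef_pos"],s["wrist_force"],s["clock"])
E
```

```text
[ 428.47549819 -286.18522427   69.01419327] [ 0.17437765  0.03115177 -0.05029828] 33.95
```

View pics/s24.png

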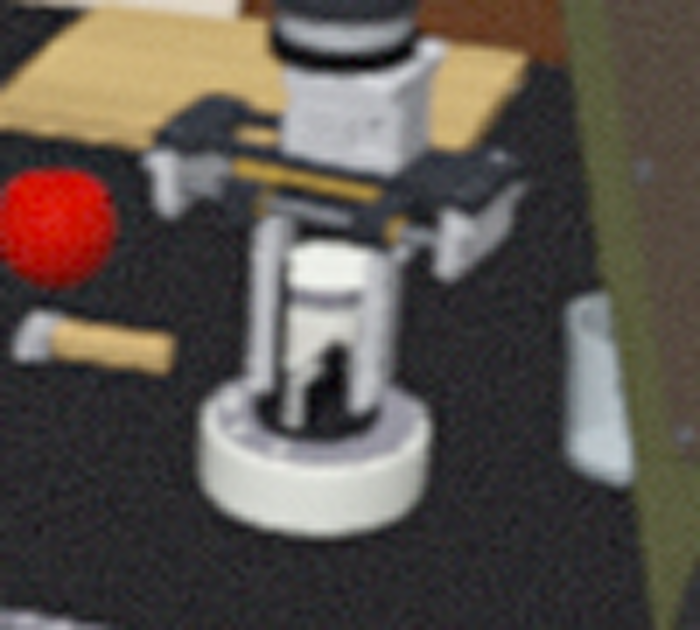

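Fingers straddle the bar grip, crop (320,390). Lower 2.5 mm, close and turn by -1.4 rad.

drive_tool(
  steps=[
    {"delta_pos": [-0.3,0.4,-2.5],"yaw": 0,"hand": 30},
    {"delta_pos": [0,0,0],"yaw": 0,"hand": 5},
    {"delta_pos": [0,0,0],"yaw": 0,"hand": 5},
    {"delta_pos": [0,0,0],"yaw": 0,"hand": 5},
    {"delta_pos": [0,0,0],"yaw": 0,"hand": 5},
  ],
  squeeze=20,
)

```text
clock: 34.37
eef_pos: [428.3, -285.8, 65.5]
eef_rot: [3.139, 0.001, 1.417]
wrist_force: [26.0, -3.7, -14.8]
finger_gap: 15.2
```

drive_tool(
  steps=[
    {"delta_pos": [0,0,0],"yaw": 0,"hand": 5},
    {"delta_pos": [0,0,0],"yaw": 0,"hand": 5},
  ],
)

```text
clock: 34.53
eef_pos: [429.1, -285.9, 65.5]
eef_rot: [3.137, 0.001, 1.417]
wrist_force: [14.2, -1.8, -6.7]
finger_gap: 13.8
```

drive_tool(
  steps=[
    {"delta_pos": [0,0,0],"yaw": -0.1,"hand": 5},
    {"delta_pos": [0,0,0],"yaw": -0.1,"hand": 5},
    {"delta_pos": [0,0,0],"yaw": -0.1,"hand": 5},
    {"delta_pos": [0,0,0],"yaw": -0.1,"hand": 5},
    {"delta_pos": [0,0,0],"yaw": -0.1,"hand": 5},
  ],
)

```text
clock: 34.95
eef_pos: [429.4, -286.1, 65.5]
eef_rot: [3.136, -0.001, 0.912]
wrist_force: [16.5, -2.9, -8.8]
finger_gap: 14.0
```

drive_tool(
  steps=[
    {"delta_pos": [0,0,0],"yaw": -0.1,"hand": 5},
    {"delta_pos": [0,0,0],"yaw": -0.1,"hand": 5},
    {"delta_pos": [0,0,0],"yaw": -0.1,"hand": 5},
    {"delta_pos": [0,0,0],"yaw": -0.1,"hand": 5},
    {"delta_pos": [0,0,0],"yaw": -0.1,"hand": 5},
  ],
)

```text
clock: 35.37
eef_pos: [429.6, -286.4, 65.5]
eef_rot: [3.137, -0.004, 0.412]
wrist_force: [18.2, -6.7, -12.6]
finger_gap: 14.1
```

drive_tool(
  steps=[
    {"delta_pos": [0,0,0],"yaw": -0.1,"hand": 5},
    {"delta_pos": [0,0,0],"yaw": -0.1,"hand": 5},
    {"delta_pos": [0,0,0],"yaw": -0.1,"hand": 5},
    {"delta_pos": [0,0,0],"yaw": -0.1,"hand": 5},
    {"delta_pos": [0,0,0],"yaw": 0,"hand": 5},
  ],
)

```text
clock: 35.78
eef_pos: [429.7, -286.6, 65.5]
eef_rot: [3.138, -0.006, 0.01]
wrist_force: [19.4, -7.8, -12.6]
finger_gap: 13.6
```

drive_tool(
  steps=[
    {"delta_pos": [1,-0.5,0],"yaw": 0,"hand": 25},
    {"delta_pos": [0,0,0],"yaw": 0,"hand": 45},
    {"delta_pos": [0,0,0],"yaw": 0,"hand": 45},
    {"delta_pos": [0,0,20],"yaw": 0,"hand": 45},
    {"delta_pos": [0,0,35],"yaw": 0,"hand": 45},
  ],
)

```text
clock: 36.2
eef_pos: [426.7, -284.8, 117.7]
eef_rot: [-3.137, 0.005, 0.017]
wrist_force: [0.0, -0.9, 1.1]
finger_gap: 43.1
```

drive_tool(
  steps=[
    {"delta_pos": [0,0,40],"yaw": 0,"hand": 60},
    {"delta_pos": [0,-30,25],"yaw": 0,"hand": 70},
    {"delta_pos": [0,-38,0],"yaw": 0,"hand": 80},
    {"delta_pos": [0,-38,0],"yaw": 0,"hand": 85},
    {"delta_pos": [0,-38,0],"yaw": 0,"hand": 85},
  ],
)

```text
clock: 36.62
eef_pos: [428.1, -431.5, 185.7]
eef_rot: [3.141, -0.001, 0.017]
wrist_force: [0.5, 0.8, 0.1]
finger_gap: 75.1
```

```bash
python3 - <<'E'
from cell import manip
from meas import *
t=snap(manip,"top",25); crop(t,200,440,110,290,3.3,"pics/t25.png")
s=snap(manip,"side",25); crop(s,260,400,90,200,5.5,"pics/s25.png")
st=manip.read_state();print(st["eef_pos"],st["eef_rot"],st["wrist_force"],st["clock"])
print("brush",[b for b in blobs(t,beech(t),16) if 330<b[0]<420])
P=depthpts(t);Z=P[...,2]
m=np.zeros(Z.shape,bool); m[205:240,345:385]=(Z[205:240,345:385]>60)&(Z[205:240,345:385]<80)
pts=P[m][:,:2].astype(np.float32); print(len(pts),cv2.minAreaRect(pts) if len(pts)>3 else 0)
E
```

```text
[ 427.08796029 -433.74558992  184.05616311] [-3.14143915e+00  8.06835989e-04  1.33690186e-02] [-0.69055988  0.21280966 -0.36276019] 36.7167
brush [(347, 133, np.int32(186), 742.5, -256.7, 96, 25, 27.6), (386, 178, np.int32(108), 576.0, -379.5, 67, 18, 2.3)]
89 ((428.6588134765625, -285.9036560058594), (59.209815979003906, 15.220908164978027), 2.310138702392578)
```

View pics/t25.png

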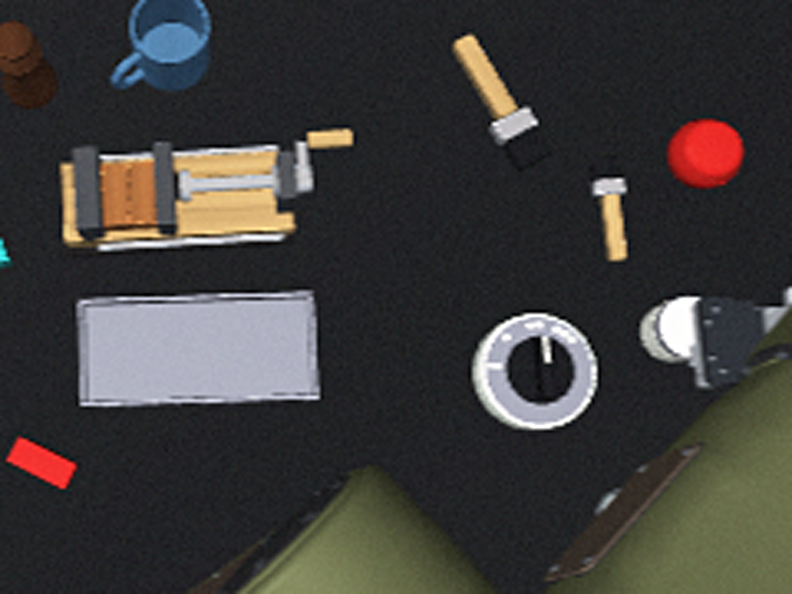

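View pics/s25.png

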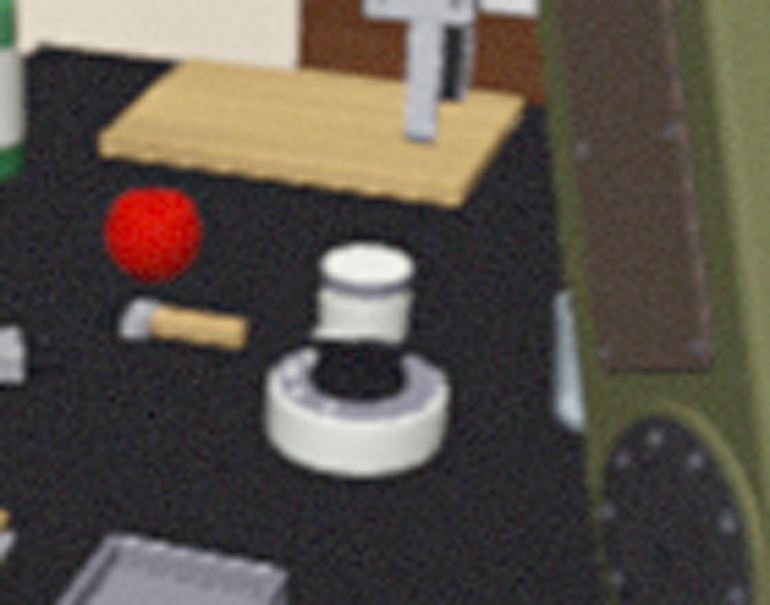

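The dial bar turned from 81.2° to 2.3°, which is 1.38 rad, so it's in the two-dot detent; the pointer is at crop (546,345) under the dots at (537,325). Next is the tub, still at about (465,-433).

drive_tool(
  steps=[
    {"delta_pos": [20,0,0],"yaw": -0.01,"hand": 90},
    {"delta_pos": [17,0,0],"yaw": 0,"hand": 90},
    {"delta_pos": [0,0,-20],"yaw": 0,"hand": 90},
    {"delta_pos": [0,0,-30],"yaw": 0,"hand": 90},
    {"delta_pos": [0,0,-15],"yaw": 0,"hand": 90},
  ],
)

```text
clock: 37.13
eef_pos: [464.8, -428.5, 116.9]
eef_rot: [-3.139, 0.002, 0.008]
wrist_force: [0.4, 0.3, -0.2]
finger_gap: 90.0
```

drive_tool(
  steps=[
    {"delta_pos": [0,0,0],"yaw": 0,"hand": 90},
    {"delta_pos": [0,0,0],"yaw": 0,"hand": 90},
  ],
)

```text
clock: 37.3
eef_pos: [465.3, -429.4, 120.0]
eef_rot: [-3.141, 0.001, 0.007]
wrist_force: [-0.1, -0.4, -0.1]
finger_gap: 90.3
```

```bash
python3 - <<'E'
from cell import manip
from meas import *
t=snap(manip,"top",26); s=snap(manip,"side",26); crop(s,260,400,90,200,5.5,"pics/s26.png"); crop(t,320,440,130,250,5,"pics/t26.png")
st=manip.read_state();print(st["eef_pos"],st["eef_rot"],st["clock"])
t0=load("pics/top0.npz"); P=depthpts(t0);Z=P[...,2]
hsv=cv2.cvtColor(t0["frame"],cv2.COLOR_RGB2HSV); m=(hsv[...,2]>230)&(hsv[...,1]<30); k=np.zeros_like(m); k[195:225,395:425]=m[195:225,395:425]
v,u=np.where(k); p=onz(t0,u,v,55)[:,:2].astype(np.float32); print(cv2.minEnclosingCircle(p), p.mean(0))
E
```

```text
[ 465.80250724 -430.18966449  121.67140286] [ 3.14009210e+00 -1.45659838e-03  6.92824329e-03] 37.4
((465.98748779296875, -432.64605712890625), 29.647686004638672) [ 466.1998 -432.2453]
```

View pics/s26.png

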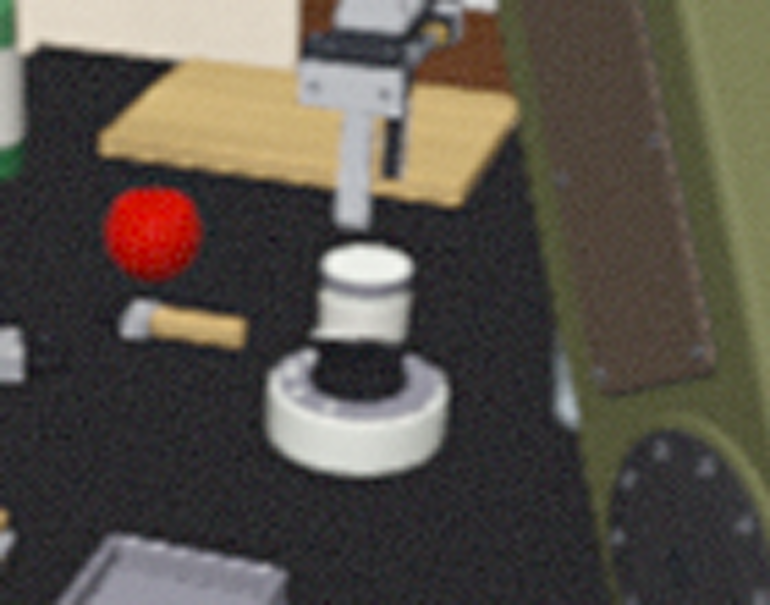

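drive_tool(
  steps=[
    {"delta_pos": [0,-2.2,-20],"yaw": 0,"hand": 90},
    {"delta_pos": [0,0,-30],"yaw": 0,"hand": 90},
    {"delta_pos": [0,0,-25],"yaw": 0,"hand": 90},
    {"delta_pos": [0,0,-14],"yaw": 0,"hand": 90},
    {"delta_pos": [0,0,0],"yaw": 0,"hand": 90},
  ],
  squeeze=25,
)

```text
clock: 37.82
eef_pos: [464.7, -431.4, 29.1]
eef_rot: [-3.139, 0.002, 0.007]
wrist_force: [0.2, 1.1, 0.6]
finger_gap: 89.9
```

drive_tool(
  steps=[
    {"delta_pos": [0,0,0],"yaw": 0,"hand": 60},
    {"delta_pos": [0,0,0],"yaw": 0,"hand": 50},
    {"delta_pos": [0,0,0],"yaw": 0,"hand": 50},
    {"delta_pos": [0,0,0],"yaw": 0,"hand": 50},
    {"delta_pos": [0,0,0],"yaw": 0,"hand": 50},
  ],
)

```text
clock: 38.23
eef_pos: [465.7, -432.6, 32.1]
eef_rot: [3.14, -0.001, 0.007]
wrist_force: [0.2, -1.8, 0.9]
finger_gap: 60.0
```

drive_tool(
  steps=[
    {"delta_pos": [0,0,0],"yaw": 0,"hand": 50},
    {"delta_pos": [0,0,8],"yaw": 0,"hand": 50},
    {"delta_pos": [0,0,12],"yaw": 0,"hand": 50},
    {"delta_pos": [0,0,0],"yaw": 0,"hand": 50},
  ],
)

```text
clock: 38.57
eef_pos: [466.1, -432.9, 53.8]
eef_rot: [3.139, -0.002, 0.007]
wrist_force: [0.9, 0.0, -0.3]
finger_gap: 59.3
```

drive_tool(
  steps=[
    {"delta_pos": [0,0,30],"yaw": 0,"hand": 50},
    {"delta_pos": [0,0,35],"yaw": 0,"hand": 50},
    {"delta_pos": [0,0,30],"yaw": 0,"hand": 50},
    {"delta_pos": [0,20,0],"yaw": 0,"hand": 50},
    {"delta_pos": [0,30,0],"yaw": 0,"hand": 50},
  ],
)

```text
clock: 38.98
eef_pos: [465.5, -383.5, 148.1]
eef_rot: [3.139, -0.003, 0.005]
wrist_force: [1.3, 0.4, -1.8]
finger_gap: 59.9
```

drive_tool(
  steps=[
    {"delta_pos": [0,38,0],"yaw": 0,"hand": 50},
    {"delta_pos": [0,38,0],"yaw": 0,"hand": 50},
    {"delta_pos": [0,38,0],"yaw": 0,"hand": 50},
    {"delta_pos": [0,38,0],"yaw": 0,"hand": 50},
    {"delta_pos": [0,38,0],"yaw": 0,"hand": 50},
  ],
)

```text
clock: 39.4
eef_pos: [465.0, -190.4, 146.4]
eef_rot: [3.141, -0.001, 0.007]
wrist_force: [1.0, 0.4, -1.5]
finger_gap: 59.8
```

drive_tool(
  steps=[
    {"delta_pos": [0,38,0],"yaw": 0,"hand": 50},
    {"delta_pos": [0,38,0],"yaw": 0,"hand": 50},
    {"delta_pos": [-1,38,0],"yaw": 0,"hand": 50},
    {"delta_pos": [-1,38,0],"yaw": 0,"hand": 50},
    {"delta_pos": [-1,38,0],"yaw": 0,"hand": 50},
  ],
)

```text
clock: 39.82
eef_pos: [462.0, -0.4, 146.5]
eef_rot: [3.142, -0.001, 0.007]
wrist_force: [0.7, 0.2, -1.2]
finger_gap: 59.5
```

drive_tool(
  steps=[
    {"delta_pos": [-1,38,0],"yaw": 0,"hand": 50},
    {"delta_pos": [-1,38,0],"yaw": 0,"hand": 50},
    {"delta_pos": [-1,28,0],"yaw": 0,"hand": 50},
    {"delta_pos": [0,13,0],"yaw": 0,"hand": 50},
    {"delta_pos": [0,0,0],"yaw": 0,"hand": 50},
  ],
)

```text
clock: 40.23
eef_pos: [459.1, 117.2, 146.3]
eef_rot: [-3.141, -0.001, 0.01]
wrist_force: [0.8, -0.9, -1.5]
finger_gap: 59.5
```

Tub still held (gap 59.5, weight felt). Lowering into the tray.

drive_tool(
  steps=[
    {"delta_pos": [0,0,-20],"yaw": 0,"hand": 50},
    {"delta_pos": [0,0,-30],"yaw": 0,"hand": 50},
    {"delta_pos": [0,0,-25],"yaw": 0,"hand": 50},
    {"delta_pos": [0,0,-18],"yaw": 0,"hand": 50},
    {"delta_pos": [0,0,0],"yaw": 0,"hand": 50},
  ],
)

```text
clock: 40.65
eef_pos: [457.7, 113.8, 50.1]
eef_rot: [3.141, 0.005, 0.006]
wrist_force: [0.7, 0.5, -2.3]
finger_gap: 59.4
```

```bash
python3 - <<'E'
from cell import manip
from meas import *
s=snap(manip,"side",27); crop(s,200,360,140,290,5,"pics/s27.png")
st=manip.read_state();print(st["eef_pos"],st["eef_rot"],st["clock"],st["wrist_force"])
E
```

```text
[458.69637514 114.05587039  52.13837712] [3.14108337e+00 2.77888061e-03 6.15028318e-03] 40.7 [0.98440066 0.19154489 0.08791259]
```

View pics/s27.png

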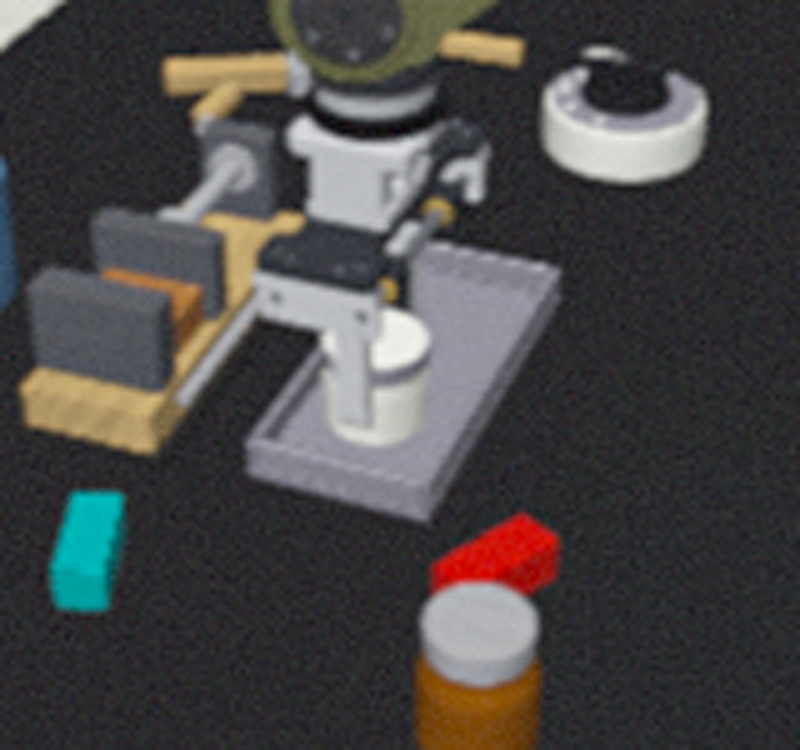

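drive_tool(
  steps=[
    {"delta_pos": [0.5,0,-6],"yaw": 0,"hand": 50},
    {"delta_pos": [0,0,-5],"yaw": 0,"hand": 50},
    {"delta_pos": [0,0,-3],"yaw": 0,"hand": 50},
    {"delta_pos": [0,0,0],"yaw": 0,"hand": 50},
    {"delta_pos": [0,0,0],"yaw": 0,"hand": 50},
  ],
)

```text
clock: 41.12
eef_pos: [460.0, 114.9, 39.3]
eef_rot: [-3.142, -0.0, 0.007]
wrist_force: [-0.5, 0.0, -1.5]
finger_gap: 59.8
```

drive_tool(
  steps=[
    {"delta_pos": [0,0,-1.5],"yaw": 0,"hand": 50},
    {"delta_pos": [0,0,-1],"yaw": 0,"hand": 50},
    {"delta_pos": [0,0,0],"yaw": 0,"hand": 50},
    {"delta_pos": [0,0,0],"yaw": 0,"hand": 50},
  ],
)

```text
clock: 41.45
eef_pos: [460.1, 114.9, 37.0]
eef_rot: [-3.142, -0.001, 0.007]
wrist_force: [-2.0, 0.4, 5.6]
finger_gap: 59.9
```

Touchdown (5.6 N). Opening only to 72, clear of the tray wall, and rising.

drive_tool(
  steps=[
    {"delta_pos": [0,0,0.4],"yaw": 0,"hand": 66},
    {"delta_pos": [0,0,0],"yaw": 0,"hand": 72},
    {"delta_pos": [0,0,0],"yaw": 0,"hand": 72},
    {"delta_pos": [0,0,15],"yaw": 0,"hand": 72},
    {"delta_pos": [0,0,30],"yaw": 0,"hand": 72},
  ],
)

```text
clock: 41.87
eef_pos: [458.2, 114.6, 79.9]
eef_rot: [3.141, 0.005, 0.007]
wrist_force: [-0.1, -0.1, 0.2]
finger_gap: 72.1
```

drive_tool(
  steps=[
    {"delta_pos": [0,0,35],"yaw": 0,"hand": 60},
    {"delta_pos": [0,-20,35],"yaw": 0.1,"hand": 50},
    {"delta_pos": [10,-38,0],"yaw": 0.12,"hand": 45},
    {"delta_pos": [10,-38,0],"yaw": 0.12,"hand": 45},
    {"delta_pos": [10,-38,0],"yaw": 0.12,"hand": 45},
  ],
)

```text
clock: 42.28
eef_pos: [488.0, -10.7, 152.6]
eef_rot: [3.141, -0.001, 0.443]
wrist_force: [-0.1, 0.2, 0.3]
finger_gap: 45.3
```

```bash
python3 - <<'E'
from cell import manip
from meas import *
t=snap(manip,"top",28); s=snap(manip,"side",28); crop(s,200,400,110,270,4,"pics/s28.png"); crop(t,180,430,100,260,3.2,"pics/t28.png")
st=manip.read_state();print(st["eef_pos"],st["eef_rot"],st["clock"])
print("brush",[b for b in blobs(t,beech(t),16) if 330<b[0]<420],[b for b in blobs(t,oak(t),62)])
print("brush side",[b for b in blobs(s,beech(s),8,15)])
E
```

```text
[488.44646438 -13.13376331 151.97727905] [ 3.14080064e+00 -3.41319171e-04  4.39867368e-01] 42.3833
brush [(347, 133, np.int32(187), 742.5, -256.7, 96, 25, 27.6), (386, 178, np.int32(106), 576.0, -379.6, 67, 18, 2.8)] [(66, 160, np.int32(380), 659.0, 698.6, 83, 72, 88.5), (238, 168, np.int32(296), 613.6, 120.2, 63, 54, 3.0)]
brush side [(323, 113, np.int32(1158), 621.9, -802.4, 329, 278, 0.3), (298, 150, np.int32(55), 572.6, -383.2, 62, 45, 4.1), (244, 155, np.int32(203), 740.1, -243.4, 103, 92, -64.8), (232, 210, np.int32(618), 628.0, 51.4, 277, 103, -87.4), (236, 199, np.int32(19), 630.7, 32.5, 40, 16, -44.3), (294, 283, np.int32(230), 323.2, 312.4, 65, 55, -70.8), (68, 331, np.int32(636), 725.4, 641.1, 110, 73, -34.9), (202, 368, np.int32(2004), 382.4, 585.8, 274, 58, 16.0)]
```

View pics/s28.png

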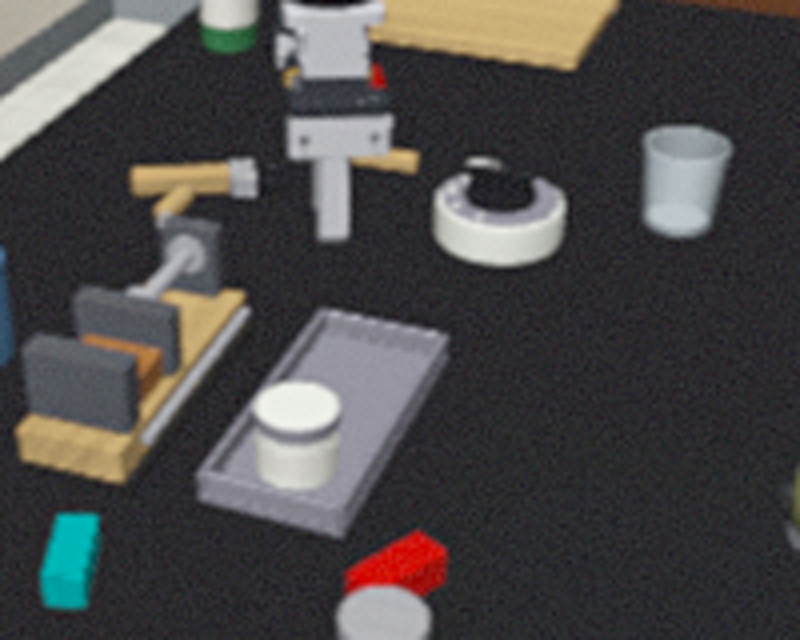

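View pics/t28.png

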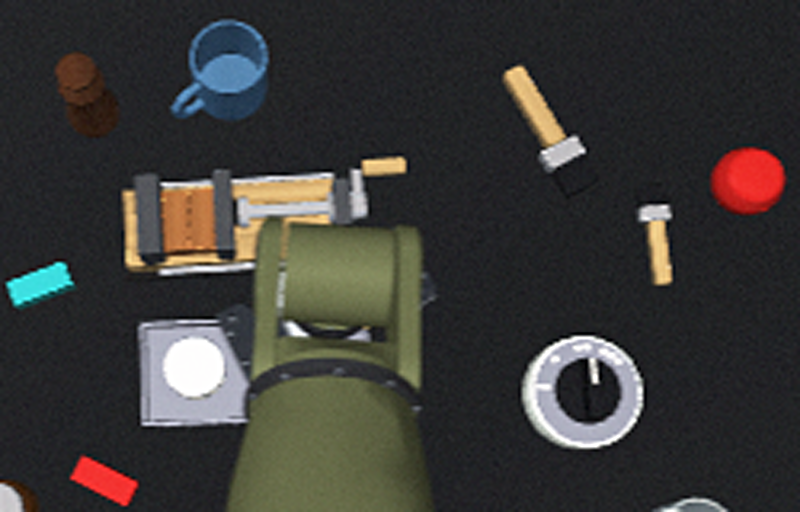

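The tub stands upright in the tray; the brush hasn't moved (pixel (386,178)). Fetching the brush.

drive_tool(
  steps=[
    {"delta_pos": [10.2,-36.6,0],"yaw": -0.1,"hand": 45},
    {"delta_pos": [10.2,-36.6,0],"yaw": -0.1,"hand": 45},
    {"delta_pos": [10.2,-36.6,0],"yaw": -0.1,"hand": 45},
    {"delta_pos": [10.2,-36.6,0],"yaw": -0.096,"hand": 45},
    {"delta_pos": [10.2,-36.6,0],"yaw": 0,"hand": 45},
  ],
)

```text
clock: 42.8
eef_pos: [538.9, -193.6, 151.8]
eef_rot: [-3.141, 0.0, 0.033]
wrist_force: [1.2, 0.3, 0.0]
finger_gap: 44.3
```

drive_tool(
  steps=[
    {"delta_pos": [10.2,-36.6,0],"yaw": 0,"hand": 45},
    {"delta_pos": [10.2,-36.6,0],"yaw": 0,"hand": 45},
    {"delta_pos": [10.2,-36.6,0],"yaw": 0,"hand": 45},
    {"delta_pos": [10.2,-36.6,0],"yaw": 0,"hand": 45},
    {"delta_pos": [10.2,-36.6,0],"yaw": 0,"hand": 45},
  ],
)

```text
clock: 43.22
eef_pos: [590.1, -376.4, 151.6]
eef_rot: [-3.141, 0.0, 0.039]
wrist_force: [0.5, 0.8, 0.2]
finger_gap: 45.2
```

drive_tool(
  steps=[
    {"delta_pos": [0,0,-15],"yaw": 0,"hand": 45},
    {"delta_pos": [0,0,-30],"yaw": 0,"hand": 45},
    {"delta_pos": [0,0,-30],"yaw": 0,"hand": 45},
    {"delta_pos": [0,0,0],"yaw": 0,"hand": 45},
    {"delta_pos": [0,0,0],"yaw": 0,"hand": 45},
  ],
)

```text
clock: 43.63
eef_pos: [589.5, -374.5, 75.9]
eef_rot: [-3.14, 0.002, 0.04]
wrist_force: [0.2, 0.2, -0.6]
finger_gap: 44.7
```

```bash
python3 - <<'E'
from cell import manip
from meas import *
s=snap(manip,"side",29); crop(s,250,350,100,190,7,"pics/s29.png")
st=manip.read_state();print(st["eef_pos"],st["eef_rot"],st["clock"])
print("brush side",[b for b in blobs(s,beech(s),8,15) if 280<b[0]<330])
t=load("pics/top28.npz"); hsv=cv2.cvtColor(t["frame"],cv2.COLOR_RGB2HSV); 
m=(hsv[...,2]>110); k=np.zeros_like(m); k[160:192,376:396]=m[160:192,376:396]; v,u=np.where(k); p=onz(t,u,v,15)[:,:2]
print(len(u)); 
for a in range(u.min(),0): pass
for vv in range(v.min(),v.max()+1):
    uu=u[v==vv]; q=onz(t,np.array([uu.mean()]),np.array([vv]),15)[0]; print(vv,len(uu),q[:2].round(1))
E
```

```text
[ 590.28920619 -375.12427745   78.08371219] [ 3.14129338e+00 -4.81310348e-04  4.03742294e-02] 43.6833
brush side [(321, 114, np.int32(804), 601.4, -790.4, 321, 209, -72.4), (295, 149, np.int32(85), 576.5, -382.5, 72, 44, 0.7), (294, 283, np.int32(213), 323.2, 312.3, 64, 55, -70.8)]
158
164 7 [ 626.9 -381.4]
165 9 [ 623.4 -377.7]
166 10 [ 619.9 -379.1]
167 10 [ 616.3 -378.8]
168 9 [ 612.9 -376.8]
169 5 [ 609.3 -380. ]
170 6 [ 605.8 -378. ]
171 6 [ 602.3 -377.7]
172 5 [ 598.8 -379.1]
173 5 [ 595.3 -378.8]
174 6 [ 591.7 -380.2]
175 6 [ 588.2 -380. ]
176 6 [ 584.7 -379.7]
177 6 [ 581.3 -379.4]
178 6 [ 577.8 -379.1]
179 6 [ 574.3 -378.8]
180 5 [ 570.8 -380.2]
181 5 [ 567.3 -379.9]
182 6 [ 563.8 -381.3]
183 6 [ 560.3 -381.1]
184 6 [ 556.9 -380.8]
185 6 [ 553.4 -380.5]
186 6 [ 550.  -380.2]
187 6 [ 546.5 -379.9]
188 4 [ 543.1 -379.6]
```

View pics/s29.png

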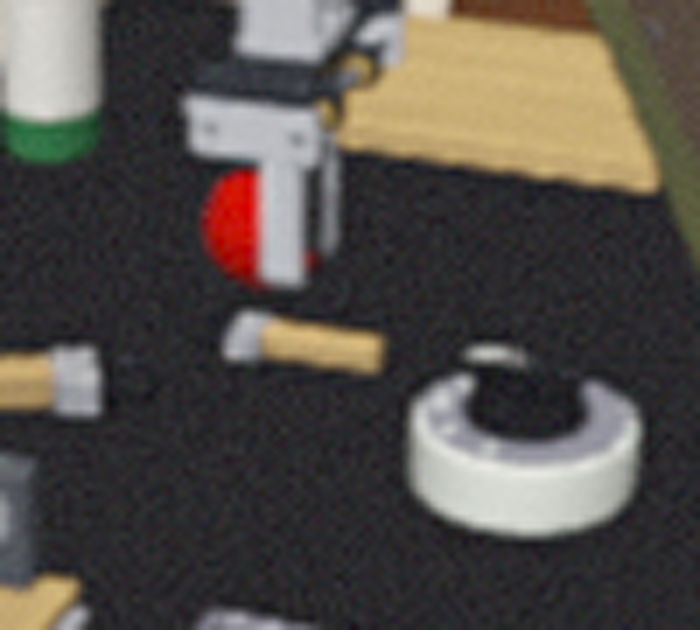

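drive_tool(
  steps=[
    {"delta_pos": [-2.5,-3.6,-18],"yaw": 0,"hand": 45},
    {"delta_pos": [0,0,-20],"yaw": 0,"hand": 45},
    {"delta_pos": [0,0,-15],"yaw": 0,"hand": 45},
    {"delta_pos": [0,0,0],"yaw": 0,"hand": 45},
    {"delta_pos": [0,0,0],"yaw": 0,"hand": 45},
  ],
  squeeze=25,
)

```text
clock: 44.1
eef_pos: [587.6, -379.0, 24.8]
eef_rot: [3.141, -0.0, 0.041]
wrist_force: [-0.2, -0.2, 0.9]
finger_gap: 44.6
```

drive_tool(
  steps=[
    {"delta_pos": [0,0,-5],"yaw": 0,"hand": 45},
    {"delta_pos": [0,0,0],"yaw": 0,"hand": 20},
    {"delta_pos": [0,0,0],"yaw": 0,"hand": 5},
    {"delta_pos": [0,0,0],"yaw": 0,"hand": 5},
    {"delta_pos": [0,0,0],"yaw": 0,"hand": 5},
  ],
)

```text
clock: 44.52
eef_pos: [587.4, -379.2, 19.4]
eef_rot: [3.141, -0.001, 0.041]
wrist_force: [-0.6, -0.2, -0.3]
finger_gap: 21.4
```

drive_tool(
  steps=[
    {"delta_pos": [0,0,0],"yaw": 0,"hand": 5},
    {"delta_pos": [0,0,0],"yaw": 0,"hand": 5},
    {"delta_pos": [0,0,10],"yaw": 0,"hand": 5},
    {"delta_pos": [0,0,25],"yaw": 0,"hand": 5},
    {"delta_pos": [0,0,30],"yaw": 0,"hand": 5},
  ],
)

```text
clock: 44.93
eef_pos: [586.4, -378.5, 83.3]
eef_rot: [-3.139, 0.003, 0.041]
wrist_force: [0.7, 0.4, 0.2]
finger_gap: 15.8
```

drive_tool(
  steps=[
    {"delta_pos": [0,0,35],"yaw": 0,"hand": 5},
    {"delta_pos": [0,0,30],"yaw": 0.05,"hand": 5},
    {"delta_pos": [0,0,0],"yaw": 0.1,"hand": 5},
  ],
)

```text
clock: 45.18
eef_pos: [589.0, -380.2, 157.3]
eef_rot: [3.134, -0.007, 0.192]
wrist_force: [0.1, 0.4, -0.2]
finger_gap: 15.6
```

```bash
python3 - <<'E'
from cell import manip
from meas import *
s=snap(manip,"side",30); crop(s,250,350,80,190,6,"pics/s30.png")
st=manip.read_state();print(st["eef_pos"],st["eef_rot"],st["clock"],st["finger_gap"])
E
```

```text
[ 588.28344423 -379.78181898  153.8562444 ] [ 3.13663419 -0.00462556  0.20211385] 45.2333 16.118455849986823
```

View pics/s30.png

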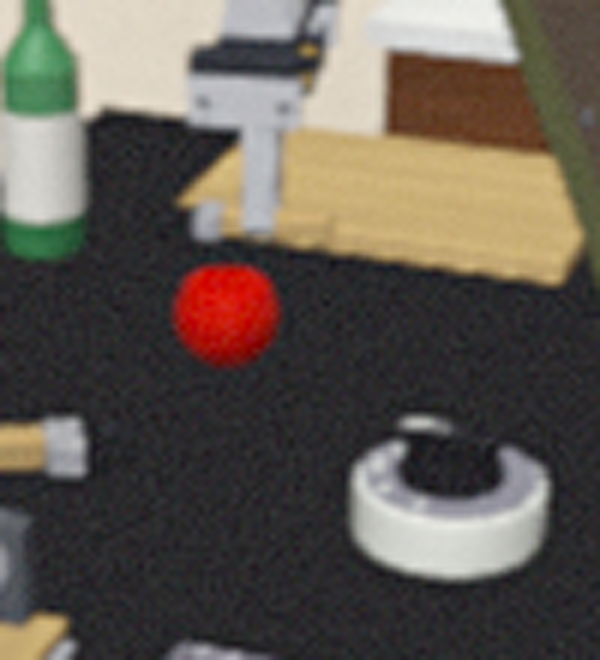

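The brush is lifted level, crop (250,220). Carry it to the tray while turning 90°.

drive_tool(
  steps=[
    {"delta_pos": [-11.6,34.7,0],"yaw": 0.12,"hand": 5},
    {"delta_pos": [-11.6,34.7,0],"yaw": 0.12,"hand": 5},
    {"delta_pos": [-11.6,34.7,0],"yaw": 0.12,"hand": 5},
    {"delta_pos": [-11.6,34.7,0],"yaw": 0.12,"hand": 5},
    {"delta_pos": [-11.6,34.7,0],"yaw": 0.12,"hand": 5},
  ],
)

```text
clock: 45.65
eef_pos: [527.9, -203.9, 148.4]
eef_rot: [-3.14, 0.0, 0.794]
wrist_force: [0.8, -0.2, 0.6]
finger_gap: 15.7
```

drive_tool(
  steps=[
    {"delta_pos": [-11.6,34.7,0],"yaw": 0.12,"hand": 5},
    {"delta_pos": [-11.6,34.7,0],"yaw": 0.12,"hand": 5},
    {"delta_pos": [-11.6,34.7,0],"yaw": 0.12,"hand": 5},
    {"delta_pos": [-11.6,34.7,0],"yaw": 0.12,"hand": 5},
    {"delta_pos": [-11.6,34.7,0],"yaw": 0.12,"hand": 5},
  ],
)

```text
clock: 46.07
eef_pos: [469.9, -30.5, 148.6]
eef_rot: [-3.141, 0.0, 1.394]
wrist_force: [0.7, 0.9, 0.1]
finger_gap: 15.8
```

drive_tool(
  steps=[
    {"delta_pos": [-11.6,34.7,0],"yaw": 0.12,"hand": 5},
    {"delta_pos": [0,0,0],"yaw": 0.08,"hand": 5},
    {"delta_pos": [0,0,-20],"yaw": 0,"hand": 5},
    {"delta_pos": [0,0,-20],"yaw": 0,"hand": 5},
    {"delta_pos": [0,0,0],"yaw": 0,"hand": 5},
  ],
)

```text
clock: 46.48
eef_pos: [457.6, 3.0, 105.9]
eef_rot: [-3.136, -0.0, 1.589]
wrist_force: [-0.9, -0.5, -0.4]
finger_gap: 15.8
```

```bash
python3 - <<'E'
from cell import manip
from meas import *
s=snap(manip,"side",31); crop(s,210,350,110,270,4,"pics/s31.png")
st=manip.read_state();print(st["eef_pos"],st["eef_rot"],st["clock"],st["finger_gap"])
E
```

```text
[458.42491629   2.79394208 107.64469571] [-3.13770259e+00 -3.75695767e-04  1.58923196e+00] 46.5333 15.52798860790105
```

View pics/s31.png

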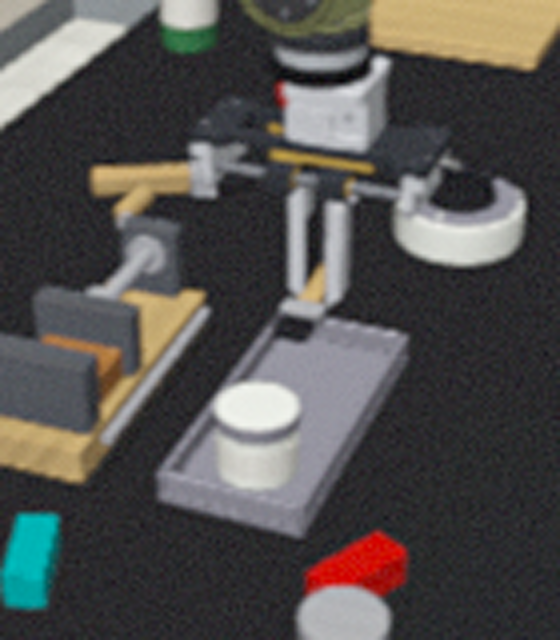

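drive_tool(
  steps=[
    {"delta_pos": [0,0,-20],"yaw": 0,"hand": 5},
    {"delta_pos": [0,0,-25],"yaw": 0,"hand": 5},
    {"delta_pos": [0,0,-20],"yaw": 0,"hand": 5},
    {"delta_pos": [0,0,-12],"yaw": 0,"hand": 5},
    {"delta_pos": [0,0,0],"yaw": 0,"hand": 5},
  ],
)

```text
clock: 46.95
eef_pos: [458.8, 2.5, 30.7]
eef_rot: [-3.138, -0.0, 1.589]
wrist_force: [0.2, 0.1, -0.1]
finger_gap: 15.5
```

drive_tool(
  steps=[
    {"delta_pos": [0,0,0],"yaw": 0,"hand": 5},
    {"delta_pos": [0,0,-4],"yaw": 0,"hand": 5},
    {"delta_pos": [0,0,0],"yaw": 0,"hand": 5},
    {"delta_pos": [0,0,0],"yaw": 0,"hand": 5},
  ],
)

```text
clock: 47.28
eef_pos: [460.0, 2.6, 28.6]
eef_rot: [3.141, 0.0, 1.59]
wrist_force: [0.1, 0.5, -0.4]
finger_gap: 15.7
```

drive_tool(
  steps=[
    {"delta_pos": [0,0,-3],"yaw": 0,"hand": 5},
    {"delta_pos": [0,0,-1.2],"yaw": 0,"hand": 5},
    {"delta_pos": [0,0,0],"yaw": 0,"hand": 5},
    {"delta_pos": [0,0,0],"yaw": 0,"hand": 5},
  ],
)

```text
clock: 47.62
eef_pos: [459.8, 2.6, 24.1]
eef_rot: [3.141, 0.0, 1.591]
wrist_force: [-3.0, -0.6, 7.4]
finger_gap: 15.6
```

Touchdown (7.4 N). Release, rise and move aside for final checks.

drive_tool(
  steps=[
    {"delta_pos": [0,0,0.5],"yaw": 0,"hand": 25},
    {"delta_pos": [0,0,0],"yaw": 0,"hand": 36},
    {"delta_pos": [0,0,0],"yaw": 0,"hand": 36},
    {"delta_pos": [0,0,15],"yaw": 0,"hand": 36},
    {"delta_pos": [0,0,30],"yaw": 0,"hand": 36},
  ],
)

```text
clock: 48.03
eef_pos: [457.9, 2.7, 67.2]
eef_rot: [-3.136, -0.001, 1.591]
wrist_force: [0.1, 0.1, -0.9]
finger_gap: 35.8
```

drive_tool(
  steps=[
    {"delta_pos": [0,0,38],"yaw": 0,"hand": 50},
    {"delta_pos": [0,0,38],"yaw": 0,"hand": 50},
    {"delta_pos": [0,0,38],"yaw": 0,"hand": 50},
    {"delta_pos": [-20,-33,20],"yaw": 0,"hand": 50},
    {"delta_pos": [-20,-33,20],"yaw": 0,"hand": 50},
  ],
)

```text
clock: 48.45
eef_pos: [421.0, -60.6, 223.2]
eef_rot: [3.14, 0.0, 1.594]
wrist_force: [0.8, -1.4, 0.2]
finger_gap: 50.0
```

drive_tool(
  steps=[
    {"delta_pos": [-10,-38,0],"yaw": 0,"hand": 50},
    {"delta_pos": [-10,-38,0],"yaw": 0,"hand": 50},
    {"delta_pos": [0,-38,0],"yaw": 0,"hand": 50},
    {"delta_pos": [0,-38,0],"yaw": 0,"hand": 50},
    {"delta_pos": [0,-38,0],"yaw": 0,"hand": 50},
  ],
)

```text
clock: 48.87
eef_pos: [400.7, -252.6, 221.7]
eef_rot: [3.141, 0.0, 1.59]
wrist_force: [1.1, 0.2, 0.1]
finger_gap: 49.8
```

```bash
python3 - <<'E'
from cell import manip
from meas import *
t=snap(manip,"top",32); s=snap(manip,"side",32)
cv2.imwrite("pics/top32.png",cv2.resize(t["frame"][:,:,::-1],(800,600),interpolation=cv2.INTER_CUBIC)); crop(s,190,350,130,280,5,"pics/s32.png"); crop(t,200,340,130,250,5.5,"pics/t32.png")
st=manip.read_state();print(st["eef_pos"],st["clock"],st["wrist_force"])
print(blobs(t,oak(t),62)); print([b for b in blobs(t,beech(t),95) if 285<b[0]<330])
P=depthpts(t);print("tub top",P[207:212,235:245,2].round().tolist()[2])
E
```

```text
[ 400.61294334 -254.46692916  221.06961032] 48.9667 [ 0.27074657  0.24705945 -0.30586108]
[(66, 160, np.int32(380), 659.0, 698.6, 83, 72, 88.5), (238, 168, np.int32(298), 613.1, 120.9, 64, 53, -0.6)]
[(299, 152, np.int32(68), 656.0, -80.8, 44, 16, -84.2)]
tub top [59.0, 60.0, 60.0, 61.0, 61.0, 61.0, 60.0, 62.0, 59.0, 60.0]
```

View pics/top32.png

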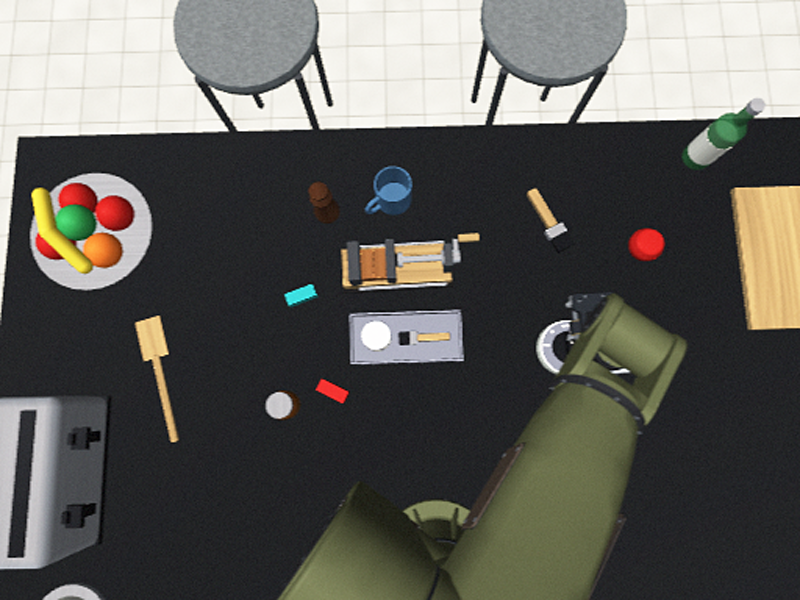

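View pics/t32.png

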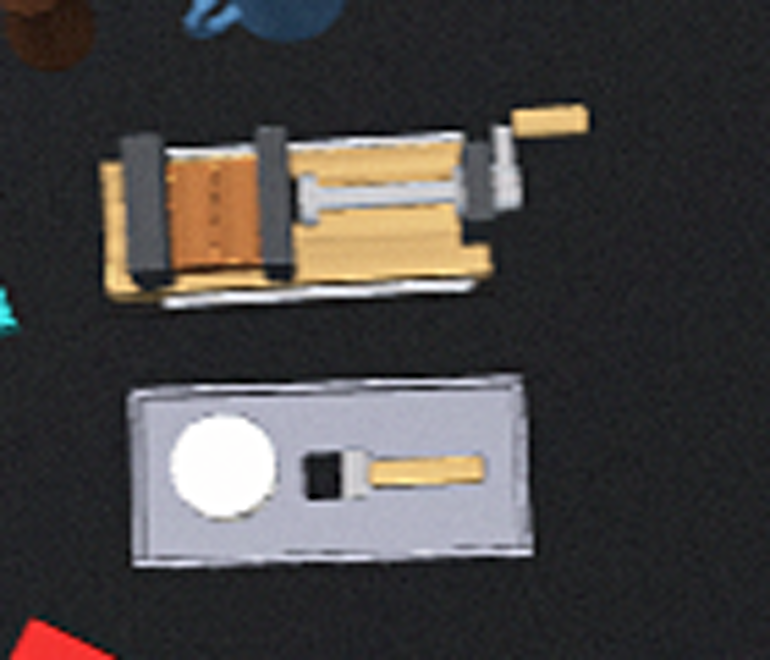

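View pics/s32.png

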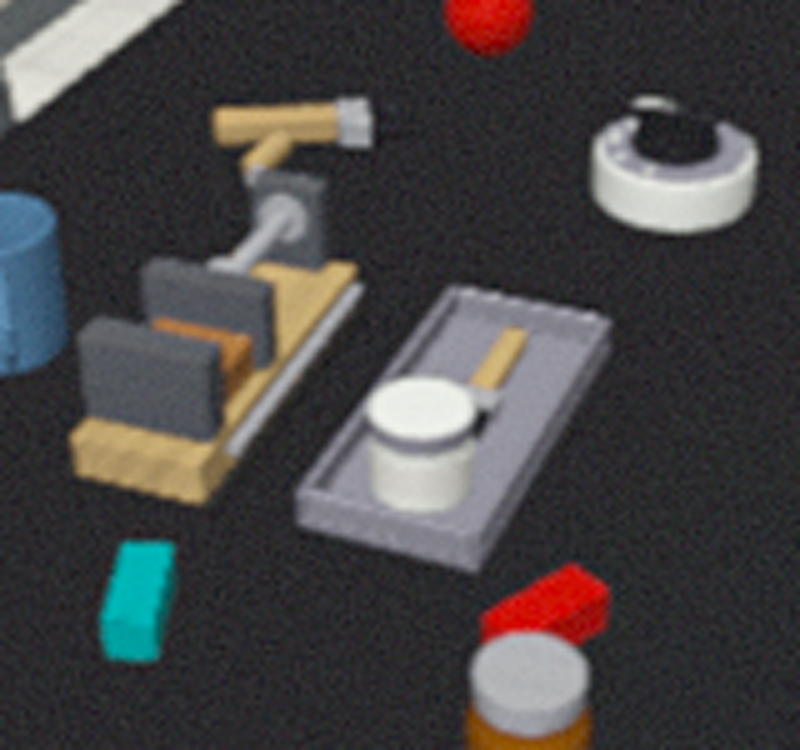

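```bash
python3 - <<'E'
from cell import manip
print(manip.sign_off())
E
```

```text
the job is handed in; nothing more can be done
None
```

I handed the job in at about 49 s. Everything asked was done in the order asked, but the pressure on the clamped row is lower than I had cranked it to.

**What I did**
- Laid both oak bars (only two were present) flat and side by side across the clamp's bed.
- Cranked the jaws shut on the row.
- Turned the timer to the two-dot mark.
- Put the tub, upright, and the 110 mm brush in the grey tray.

**What the last checks showed**
- **Row:** the two bars sit flush between the jaws as a 64 x 53 mm block, parallel to the jaws. The crank handle had not moved since I let go of it.
- **Timer:** the dial turned 1.38 rad against 1.4, with the pointer at the two dots when viewed clear. The arm hid it in the final top view.
- **Tray:** the tub's top is at 60 mm, so it stands upright on the tray floor, and the brush lies flat beside it.
- **Other things:** the pictures show no change in the other kitchen things or in the look-alikes.

**What disagreed or went wrong**
- **Clamp pressure:** I cranked about 7 mm past contact, roughly 140 N or more. On release the handle turned back on its own, twice, although the description says it stays where left. It came to rest about 2 mm past contact, which I estimate at 30–40 N from the handle angle, not measured directly. That was the most it would hold.
- **Misreading:** at one point I wrongly thought the handle had slipped from the grip, and I regripped it.

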